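Set a ferruled handle blank in the cross-drilling jig

ROBOT

A 7-joint arm with a two-finger parallel gripper is mounted at the origin on the work surface. World frame = base frame: x ahead of the robot, y to its left, z up, the work surface at z = 0. Lengths are in mm, angles in rad, forces in N, time in s.
With the tool pointing down it reaches from about 425 to 875 mm from the base axis. Payload 8.4 kg.
Tool frame: the origin (TCP) lies where the fingers leave the gripper's body, on its centre line; the fingertips stand 73 mm ahead of it and the grasp point (between the pads) lies 54 mm ahead of it; z points along the fingers, y is the direction in which the jaws open and shut (so a half turn about z gives the same grasp; the last joint's range is limited). The gripper opens to 85 mm and grips with 20 to 120 N. Pads are 22 mm wide; open, the fingers measure 114 mm over their backs; the gripper's body (76 mm by 85 mm) begins 54 mm behind the grasp point. The pads swing forward as they close: fully open they stand 13 mm farther back than shut.
Start: joints at [-1.2, 0.333, 0.04, 1.465, -0.013, 1.343, -0.059], TCP at [294.258, 579.552, 303.908] pointing down, gripper open.
Joint ranges: [-2.58, 2.58], [-0.38, 2.09], [-1.3, 1.39], [0.25, 2.4], [-1.5, 4.64], [0.08, 2.09], [-2.65, 2.65]. Speed limits (rad/s): [2.22, 2.22, 2.79, 2.79, 3.14, 3.14, 3.14].

INTERFACE

Orientations are given as a unit quaternion [w, x, y, z].
In Python, from plant import * gives the robot as it stands.
- The arm moves only by the tool carry_out, never from a script. Its argument "steps" is a list of rows, each a list of 3 entries, a list of its own where there are three numbers: the shift along the tool's x, y, z in m, then the turn, a rotation vector about the tool's x, y, z in degrees, then the opening, from 0 (shut) to 1 (fully open). In form: [[[dx, dy, dz], [rx, ry, rz], grip], ...]. A call has 1 to 8 rows; each row shifts and turns the commanded pose from where the row before left it, along the tool's axes as they then stand; what a row does not reach is not made up. A row lasts 1/12 s, in which the tool goes at most 41.7 mm and 7.16 degrees, less where a joint would pass 70% of its speed; a pose out of reach is approached as far as the arm can. A call is refused whole if a number of a shift passes 0.0417 or a number of a turn 7.16, either way. A call with a gripper value outside its range is refused whole. The fingers move at their own pace and stop on an object; the grip force is fixed at half the most. Time passes only in rows, so rows that do not move let the fingers close. It gives the time, the measured TCP pose, the force and the opening at its end, in the units of the state.
- get_state(): the state, without advancing time (a new reading comes with each control period).
- camera(name): name is "scene" or "top" or "wrist"; returns a dict with "pixels" (480x640x3 uint8, red, green, blue), "range_z" (480x640 float32, mm along the optical axis (not along the pixel's ray), 0 where there is no reading), "mtx" (3x3 intrinsics, pixels), "k1" (the pictures are not rectified: a ray, as slopes to the right and down, at radius r is drawn at 1 + k1 r^2 times it, then the intrinsics apply), "R" (3x3) and "t" (3): a world point X has camera coordinates R X + t. Camera axes: x right, y down, z forward; pixel columns grow to the right and rows downward; lengths in mm; the calibration is good to about 2 mm. A picture is of the moment at which its call begins.
- job_done(): hands the job in, once; it reports no verdict.
The state is a dict: "time_s": time; "joint_pos": joint angles; "dq": joint speeds; "joint_efforts": joint torques, N m; "position": TCP position; "ee_rot": TCP orientation; "contact_force": force on the tool from outside, world axes, zero at the start; "torque": the same for the moment, N m; "opening": finger opening in mm.
Only numpy, scipy, OpenCV 4.12 (cv2) and the standard library are available. Lean on these libraries where they do the work, as an engineer would, in place of code of your own. Each camera call takes 0.05 s, during which the arm holds its last target.

TASK

The tool-handle blank with the brass ferrule is to be cross-drilled through its ferrule. Take it from the rack, lay it in the V-groove of the drilling jig with the ferrule towards the end stop, then push it along the groove and under the drill guide until the ferrule touches the end stop; after that press the blue handle of the toggle clamp fully down so that its rubber pad holds the blank there against the stop. Leave the plain blanks and everything else on the bench where they are.

Things in the scene. Friction and masses are not known exactly. Their poses are not given: they have to be found in the camera images.
- rod: The blank to set: round reddish wooden rod, diameter 28, length 200, flush brass ferrule over the last 36 of one end; 90 to 165 g. Origin at its centre; x along the rod towards the ferrule (y, z turn as it rolls). It starts level in one of the rack's three notches, any of them, ferrule towards the rack's +x, which is roughly the way to the jig's stop.
- rod_end (a point): Centre of the rod's flat ferrule end face, 100 from the rod's centre.
- rod_tail (a point): Centre of the rod's plain end face, 100 from the rod's centre on the other side.
- rack: Fixed rack: base 150 x 215 x 12 with two notched rests, 18 thick, 44 high, centred 60 to either side (102 clear between them, base top at 12). Origin on the bench under its middle; x along the blanks. Notches at y = -66, 0, 66 each hold one blank with its axis 52.8 above the bench, its middle within 12 of x = 0.
- jig: Fixed drilling jig. Origin on the bench; x along the groove towards the end stop, y to the clamp's side, z up. Wooden V-block 64 wide, top at z 50; 90-degree groove (22 wide at the top, 11 deep) along y = 0 from x = -140 to the stop face at x = 115. A 28 mm rod lies in it with axis at z 58.8, top at 72.8. Base board 12 thick, y -43 to 123.
- groove_stop (a point): Point on the end stop's steel face that the middle of the ferrule's end face meets: jig x 115, y 0, z 58.8. Axes as the jig's. The stop block is 25 thick, 64 wide, top at z 79.
- clamp_handle (a joint): Angle (rad) between clamp handle and clamp arm: 0 = fully closed (it stops at -0.01), 2.35 = wide open. Starts open, 1.9 to 2.3, and stays where it is left. The handle swings away from the groove (jig +y) and down while the arm with the pad comes down on to the groove. It takes 1 to 4 N at the grip; near 0 it is at dead centre and stays shut.
- clamp_grip (a point): Centre of the blue grip: 78 long along the handle, 22 wide along jig x, 16 thick, always at jig x 53. Its jig (y, z) and the handle's slope for joint values: 2.3 (95, 149) 71 deg; 2.0 (102, 150) 67; 1.5 (120, 145) 55; 1.0 (135, 138) 42; 0.5 (146, 127) 29; 0 (155, 103) 8 deg above level.
- clamp_pad: Sprung black rubber pad under the clamp arm's end, diameter 16, 10 high. Origin at the centre of its underside. Clamp shut, it presses on top of a rod in the groove at jig x = 53 with 5 to 8 N.
- dowel_a: Plain pale blank without a ferrule, diameter 28, length 200, origin at its centre, x along it, in another notch of the rack. To be left.
- dowel_b: Second plain blank, slightly darker, same size, in the remaining notch. To be left.
- glue: Yellow glue bottle with an orange cap, diameter 60, 165 high, origin under its centre.
- jar: Jar of screws with a metal lid, diameter 72, 92 high, origin under its centre.
- offcut: Wooden offcut 85 x 45 x 30, origin under its centre.
- square: Try square lying flat: wooden stock 22 x 110 x 18, steel blade to about 160 along its x. Origin under the stock's centre.
- mallet: Wooden mallet lying along its x, 315 long, 62 high, origin under its middle.
- brush: Bench brush lying along its x, about 45 high at most, origin below its middle.
- guide (a point): Top middle of the drill-guide bridge, jig x 91, y 0, z 93 (its steel bush stands 5 higher). The bridge spans the groove from x 81 to 101; opening 36 wide, underside at z 79: the rod must pass under it lengthways.
- clamp_foot (a point): Under the toggle clamp's arm pivot, on its mounting block: jig x 53, y 62, z 56; the pivot is 35 above. The steel bracket spans jig x 33 to 73, y 54 to 106. Open, the arm (16 wide) stands 50 to 70 degrees above level between handle and groove, its end at z 136 to 166, over y 20 to 45.
Mind the look-alikes: they are no part of the job. Leave any green look-alike of the rod alone.

How it is judged (in metres and radians):
On the way, in this order (a step that is already met when the one before it is completed fails the run):
1. the ferruled blank lies in the V-groove, ferrule towards the stop (y of rod_end in the frame of groove_stop between -0.004 and 0.004 m and z of rod_end in the frame of groove_stop between -0.004 and 0.004 m and y of rod_tail in the frame of groove_stop between -0.006 and 0.006 m and z of rod_tail in the frame of groove_stop between -0.006 and 0.006 m and angle between the x axis of rod and the x axis of jig, either way round below 0.05 rad and x of rod_end in the frame of groove_stop above -0.2 m), for 0.2 s.
2. the blank is pushed along the groove until the ferrule touches the end stop (within 2 mm), with the clamp still open (y of rod_end in the frame of groove_stop between -0.004 and 0.004 m and z of rod_end in the frame of groove_stop between -0.004 and 0.004 m and y of rod_tail in the frame of groove_stop between -0.006 and 0.006 m and z of rod_tail in the frame of groove_stop between -0.006 and 0.006 m and angle between the x axis of rod and the x axis of jig, either way round below 0.05 rad and x of rod_end in the frame of groove_stop between -0.002 and 0.002 m and value of joint clamp_handle above 0.7 rad), for 0.2 s.
At the end, for the whole second after the job is handed in: The ferruled blank lies at rest in the V-groove (ferrule end within 4 mm, tail within 6 mm of its seated line, parallel within 0.05 rad), ferrule within 2 mm of the end stop, and the clamp handle is fully down (below 0.2 rad) with its pad pressing on the blank by more than 3 N (y of rod_end in the frame of groove_stop between -0.004 and 0.004 m and z of rod_end in the frame of groove_stop between -0.004 and 0.004 m and y of rod_tail in the frame of groove_stop between -0.006 and 0.006 m and z of rod_tail in the frame of groove_stop between -0.006 and 0.006 m and angle between the x axis of rod and the x axis of jig, either way round below 0.05 rad and x of rod_end in the frame of groove_stop between -0.002 and 0.002 m and value of joint clamp_handle below 0.2 rad and contact force between clamp_pad and rod above 3 N and linear speed of rod below 0.02 m/s); the robot touches nothing.
It fails at once if a plain blank is moved by more than 30 mm (distance of any of dowel_a, dowel_b from where it was at the start of the episode above 0.03 m).
It fails at once if another thing on the bench (glue bottle, screw jar, offcut, square, mallet, brush) is moved by more than 30 mm (distance of any of glue, jar, offcut, square, mallet, brush from where it was at the start of the episode above 0.03 m).
It also fails if it takes over 51 s, if anything falls off the work surface, if the arm or the gripper's body presses on something with over 40 N, if the wrist force passes 120 N, or if a joint passes its speed limit or range.

## Working session

There is one attempt and no reset: what is moved stays moved. The work goes in short steps, Python scripts to look and compute and a tool call to move; the robot and the scene stay as the last step left them, time stands still between calls to the robot, and variables do not carry over. Pictures are saved under pics/ and viewed, and the job is handed in when it is done.

Besides the shell and the picture viewer there is one more tool, called in YAML: its name, and indented under it one key for each argument. carry_out: Moves the arm, as the interface text tells. Its arguments: {"type":"object","properties":{"steps":{"type":"array"}},"required":["steps"]}

```bash
ls; mkdir -p pics; python3 - <<'E'
from plant import *
import cv2,pickle
print(get_state())
for n in ("scene","top"):
    c=camera(n); pickle.dump(c,open(n+".pkl","wb"))
    cv2.imwrite(f"pics/{n}0.png",c["pixels"][:,:,::-1]); print(n,c["mtx"],c["k1"],c["R"],c["t"])
E
```

```text
pics
{'time_s': 0.0, 'joint_pos': array([-1.20016001,  0.33391439,  0.03986732,  1.46626926, -0.01343127,
        1.34330041, -0.05846612]), 'dq': array([ 0.00095557,  0.00122312,  0.00043673,  0.00045205, -0.0002461 ,
       -0.00038887, -0.00125401]), 'joint_efforts': array([-1.03536051e-03, -6.58533239e+01,  1.36471041e+00, -4.05579543e+01,
        1.67452631e-02,  1.20204035e-02, -4.53033681e-05]), 'position': array([294.13504733, 579.26200184, 303.01979772]), 'ee_rot': array([-1.51056443e-04,  2.32755666e-01,  9.72534904e-01, -7.98611075e-04]), 'contact_force': array([ 0.32542541, -0.47188836,  0.10792458]), 'torque': array([0.04587699, 0.02459415, 0.02467082]), 'opening': 85.46737134680602}
scene [[441.29322415   0.         317.58885043]
 [  0.         441.29322415 240.12506018]
 [  0.           0.           1.        ]] 0.02666315786871393 [[-0.79623342  0.6049754  -0.00413566]
 [ 0.37856248  0.49288636 -0.7834242 ]
 [-0.47191396 -0.62535414 -0.62147359]] [ 411.57956098 -121.31513296 1577.24555637]
top [[494.6344632    0.         318.6702025 ]
 [  0.         494.6344632  238.68124843]
 [  0.           0.           1.        ]] 0.008639621016333428 [[-0.00240209 -0.99984316 -0.01754643]
 [-0.99778517  0.00356282 -0.06642335]
 [ 0.06647545  0.01734801 -0.99763724]] [  12.64529688  517.2459087  1479.13534291]
```

View pics/scene0.png

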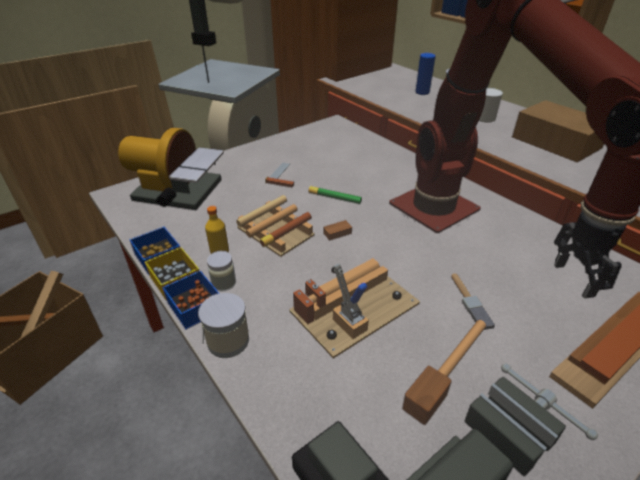

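View pics/top0.png

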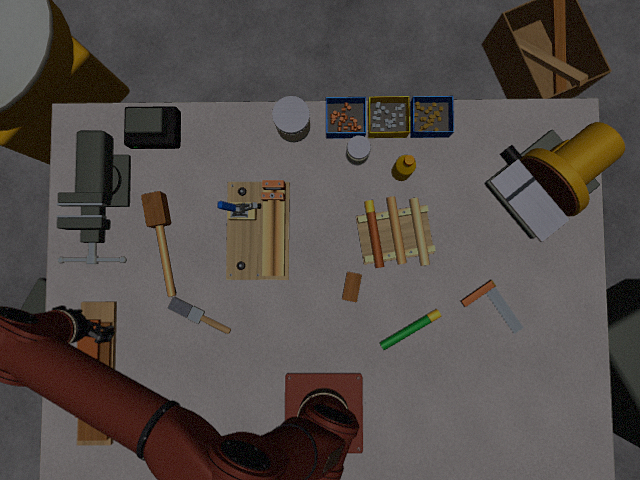

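The scene view shows the jig in the middle and the rack behind it. In the top view, the jig is at px (258,230) with its stop at the top (273,190). The reddish rod is in the rack's left notch, ferrule at (370,204) and tail at (378,265). The green look-alike is at (410,330). I'll enlarge both areas next.

```bash
python3 - <<'E'
import cv2
a=cv2.imread("pics/top0.png")
cv2.imwrite("pics/c_jig.png",cv2.resize(a[165:295,210:310],None,fx=6,fy=6,interpolation=cv2.INTER_CUBIC)[:600*2][:780])
cv2.imwrite("pics/c_jig.png",cv2.resize(a[170:290,210:310],None,fx=5,fy=5,interpolation=cv2.INTER_CUBIC))
cv2.imwrite("pics/c_rack.png",cv2.resize(a[170:290,340:450],None,fx=5,fy=5,interpolation=cv2.INTER_CUBIC))
E
```

```text
(no output)
```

View pics/c_jig.png

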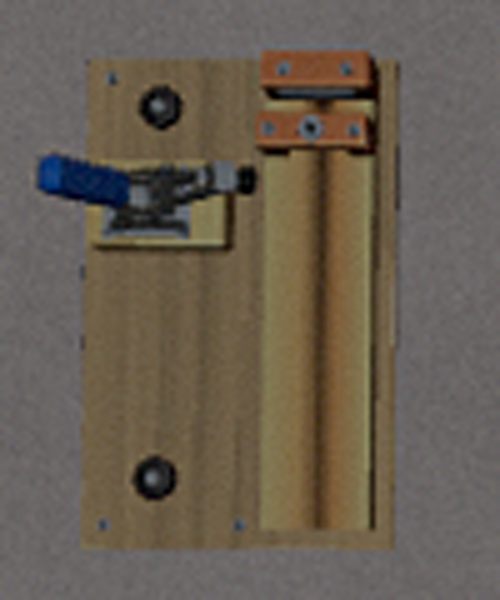

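View pics/c_rack.png

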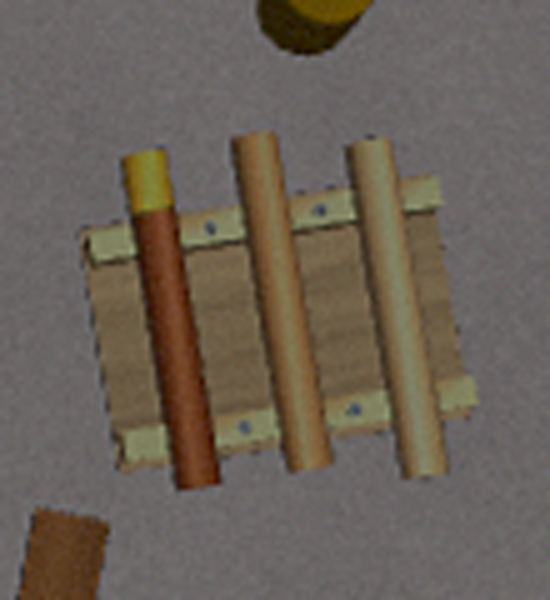

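```bash
cat > h.py <<'E'
import numpy as np, cv2, pickle
def ray(c,u,v):
    p=cv2.undistortPoints(np.array([[[u,v]]],float),c["mtx"],np.array([c["k1"],0,0,0.]))[0,0]
    d=c["R"].T@np.array([p[0],p[1],1]); o=-c["R"].T@c["t"]; return o,d
def atz(c,u,v,z):
    o,d=ray(c,u,v); return o+d*(z-o[2])/d[2]
def proj(c,X):
    q=c["R"]@np.asarray(X,float)+c["t"]; x=q[:2]/q[2]; x=x*(1+c["k1"]*(x@x))
    return c["mtx"][:2,:2]@x+c["mtx"][:2,2]
def cloud(c):
    z=c["range_z"]; v,u=np.mgrid[:480,:640]
    p=cv2.undistortPoints(np.stack([u.ravel(),v.ravel()],1)[:,None].astype(float),c["mtx"],np.array([c["k1"],0,0,0.]))[:,0]
    P=np.c_[p,np.ones(len(p))]*z.ravel()[:,None]
    return ((P-c["t"])@c["R"]).reshape(480,640,3)
E
python3 - <<'E'
from h import *
np.set_printoptions(precision=1,suppress=True)
c=pickle.load(open("top.pkl","rb"))
print("cam",-c["R"].T@c["t"])
def f(n,x,y,u0,v0,z):
    print(n,atz(c,u0+(x+.5)/5-.5,v0+(y+.5)/5-.5,z))
J=lambda n,x,y,z:f(n,x,y,210,170,z)
K=lambda n,x,y,z:f(n,x,y,340,170,z)
J("bush",311,128,98);J("tailL",261,528,50);J("tailR",374,529,50);J("groove tail",318,528,45)
J("stop ffL",262,52,79);J("stop ffR",371,53,79);J("stop nL",262,83,79);J("stop nR",371,85,79)
J("base TL",87,60,12);J("base BL",82,548,12);J("base BR",393,548,12);J("base TR",397,62,12)
J("bridge nL",257,145,93);J("bridge nR",367,151,93)
K("rod end",145,152,60);K("rod tail",198,488,60)
K("rod endL",122,155,53);K("rod endR",168,151,53);K("rod tailL",176,490,53);K("rod tailR",221,485,53)
K("rackTL",91,237,44);K("rackTR",437,178,44);K("rackBL",122,460,44);K("rackBR",476,405,44)
P=cloud(c); np.save("P.npy",P)
im=c["pixels"].astype(int)
# local plane check, bench height near
print("bench z",np.median(P[300:320,230:330,2]), np.median(P[240:260,310:340,2]))
# rod top heights along axis
for s in np.linspace(.05,.95,7):
    u=340+(145+53*s)/5;v=170+(152+336*s)/5
    print(P[int(round(v)),int(round(u))])
E
```

```text
cam [ 417.8  -14.9 1510.2]
bush [638.  144.5  98. ]
tailL [407.7 178.6  50. ]
tailR [407.  111.8  50. ]
groove tail [407.6 145.5  45. ]
stop ffL [686.  175.6  79. ]
stop ffR [685.1 111.7  79. ]
stop nL [667.7 175.5  79. ]
stop nR [666.2 111.6  79. ]
base TL [694.2 292.1  12. ]
base BL [395.7 292.2  12. ]
base BR [395.2 103.6  12. ]
base TR [691.9 101.6  12. ]
bridge nL [629.  176.4  93. ]
bridge nR [625.2 112.6  93. ]
rod end [ 628.2 -137.2   60. ]
rod tail [ 430.3 -166.3   60. ]
rod endL [ 627.5 -124.1   53. ]
rod endR [ 629.8 -151.4   53. ]
rod tailL [ 429.2 -154.1   53. ]
rod tailR [ 432.1 -180.5   53. ]
rackTL [ 579.7 -106.    44. ]
rackTR [ 614.1 -311.6   44. ]
rackBL [ 447.1 -123.3   44. ]
rackBR [ 479.  -332.3   44. ]
bench z 1.0190768784516042 0.9525549123146457
[ 615.8 -140.8   64.1]
[ 585.8 -143.1   67.9]
[ 556.1 -148.5   70.2]
[ 527.2 -151.6   65.5]
[ 497.7 -156.8   68.8]
[ 468.7 -159.7   65.8]
[ 439.5 -164.7   70.1]
```

Measured with the z constraints given:
- **Jig:** origin about (547,144), yaw about 0. The sizes match (block width 64–67, tail to stop).
- **Rod:** centre about (529.5,-152), heading 8.4°, length 200 as specified. It is in the +y notch and shifted about 9 mm towards +x.

Moving over towards it now.

carry_out:
  steps:
    - [[-0.0315, -0.0204, 0], [0, 0, 0], 0.6]
    - [[-0.0315, -0.0204, 0], [0, 0, 0], 0.6]
    - [[-0.0315, -0.0204, 0], [0, 0, 0], 0.6]
    - [[-0.0315, -0.0204, 0], [0, 0, 0], 0.6]
    - [[-0.0315, -0.0204, 0], [0, 0, 0], 0.6]
    - [[-0.0315, -0.0204, 0], [0, 0, 0], 0.6]
    - [[-0.0315, -0.0204, 0], [0, 0, 0], 0.6]
    - [[-0.0315, -0.0204, 0], [0, 0, 0], 0.6]

```text
time_s: 0.77
position: [445.5, 318.1, 303.7]
ee_rot: [-0.0, 0.233, 0.973, -0.0]
contact_force: [0.5, 1.0, 0.5]
opening: 51.4
```

carry_out:
  steps:
    - [[-0.0315, -0.0204, 0], [0, 0, 7], 0.6]
    - [[-0.034, -0.016, 0], [0, 0, 7], 0.6]
    - [[-0.035, -0.012, 0], [0, 0, 7], 0.6]
    - [[-0.036, -0.008, 0], [0, 0, 7], 0.6]
    - [[-0.036, -0.004, 0], [0, 0, 7], 0.6]
    - [[-0.035, 0, 0], [0, 0, 7], 0.6]
    - [[-0.035, 0, 0], [0, 0, 7], 0.6]
    - [[-0.035, 0, 0], [0, 0, 7], 0.6]

```text
time_s: 1.43
position: [575.6, 60.5, 303.5]
ee_rot: [0.0, 0.664, 0.748, -0.0]
contact_force: [-0.2, -0.1, -0.8]
opening: 50.9
```

```bash
cat >> h.py <<'E'
from scipy.spatial.transform import Rotation as Ro
def rel(s,pos,head):
    """shift in tool axes (mm) and turn (deg rotvec) to pointing-down pose w/ tool x at heading head(rad)"""
    q=s["ee_rot"]; R=Ro.from_quat([q[1],q[2],q[3],q[0]]).as_matrix()
    x=np.array([np.cos(head),np.sin(head),0]); z=np.array([0,0,-1.]); T=np.c_[x,np.cross(z,x),z]
    d=np.array(pos)-s["position"]
    return R.T@d, np.degrees(Ro.from_matrix(R.T@T).as_rotvec()), T.T@d
def show(s):
    np.set_printoptions(precision=3,suppress=True)
    q=s["ee_rot"]; R=Ro.from_quat([q[1],q[2],q[3],q[0]]).as_matrix()
    print("t",s["time_s"],"pos",s["position"],"xhead",np.degrees(np.arctan2(R[1,0],R[0,0])),"z",R[:,2],"F",s["contact_force"],"open",s["opening"],"q",s["joint_pos"])
E
python3 - <<'E'
from plant import *
from h import *
s=get_state();show(s)
print(rel(s,[486,-158.8,200],np.radians(8.4)))
c=camera("wrist");cv2.imwrite("pics/w1.png",c["pixels"][:,:,::-1]);pickle.dump(c,open("w1.pkl","wb"))
print(-c["R"].T@c["t"],c["R"][2])
E
```

```text
t 1.4333 pos [575.578  60.503 303.546] xhead 96.75701685463422 z [-0. -0. -1.] F [-0.244 -0.099 -0.813] open 50.860902176362885 q [-0.61   0.197  0.496  1.666 -0.096  1.304  0.021]
(array([-207.202, -114.723,  103.661]), array([ 0.   ,  0.032, 88.357]), array([-120.654,  203.865,  103.546]))
[566.503 135.712 373.698] [ 0.035 -0.301 -0.953]
```

View pics/w1.png

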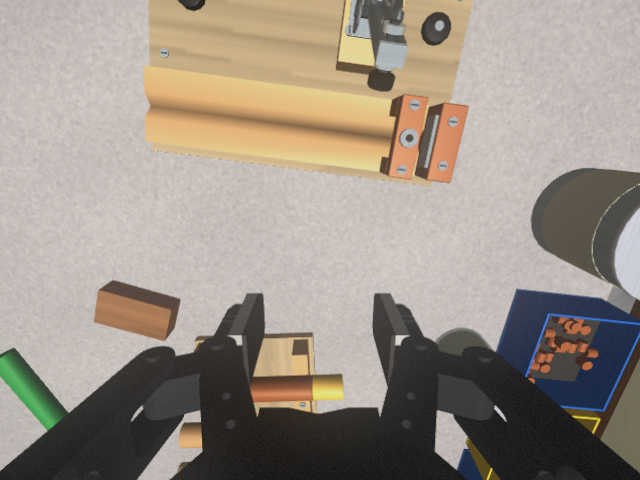

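The wrist view shows the jig well: bush at (409,138), stop at (445,142), groove tail at about (150,105). The camera sits on the tool's +x side, so I'll use tool x pointing towards the rod's tail to keep it clear of the clamp. I'll use this picture to cross-check the jig's position.

```bash
python3 - <<'E'
import cv2
a=cv2.imread("pics/w1.png")
cv2.imwrite("pics/w1a.png",cv2.resize(a[50:200,370:490],None,fx=5,fy=5,interpolation=cv2.INTER_CUBIC)[:600])
cv2.imwrite("pics/w1b.png",cv2.resize(a[50:170,130:230],None,fx=5,fy=5,interpolation=cv2.INTER_CUBIC))
E
```

```text
(no output)
```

View pics/w1a.png

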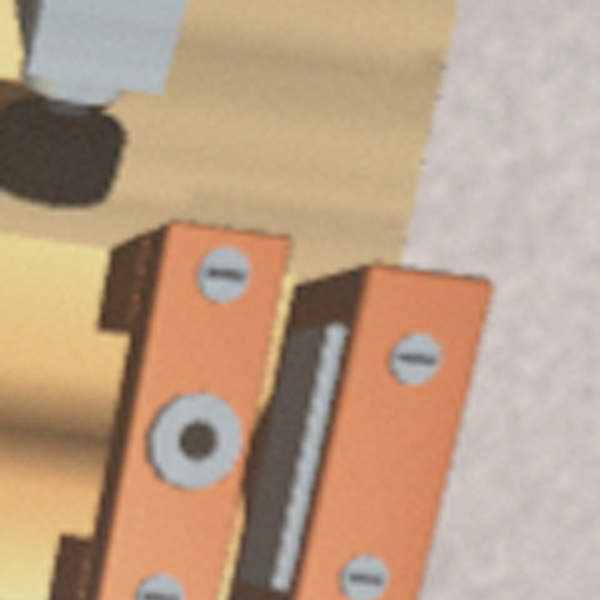

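View pics/w1b.png

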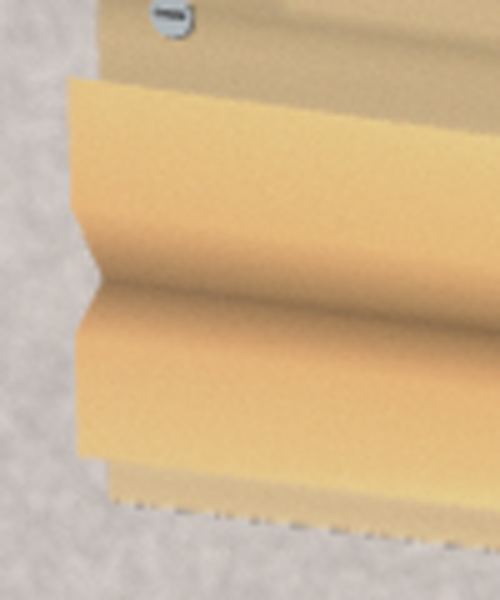

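```bash
python3 - <<'E'
from h import *
np.set_printoptions(precision=1,suppress=True)
c=pickle.load(open("w1.pkl","rb"))
def f(n,x,y,u0,v0,z): print(n,atz(c,u0+(x+.5)/5-.5,v0+(y+.5)/5-.5,z))
f("bush",196,441,370,50,98);f("stopnear+y",372,265,370,50,79);f("stopfar+y",492,285,370,50,79)
f("tail +y",68,78,130,50,50);f("tail -y",77,456,130,50,50);f("gbottom",101,278,130,50,39)
f("ge+",72,208,130,50,50);f("ge-",78,332,130,50,50)
E
```

```text
bush [637.5 143.8  98. ]
stopnear+y [665.6 174.9  79. ]
stopfar+y [686.  174.3  79. ]
tail +y [406.8 177.6  50. ]
tail -y [406.  113.7  50. ]
gbottom [406.3 145.7  39. ]
ge+ [406.7 156.6  50. ]
ge- [407.  135.6  50. ]
```

carry_out:
  steps:
    - [[-0.025, -0.012, 0], [0, 0, -7], 0.6]
    - [[-0.027, -0.01, 0], [0, 0, -7], 0.6]
    - [[-0.029, -0.006, 0], [0, 0, -7], 0.6]
    - [[-0.029, -0.002, 0], [0, 0, -7], 0.6]
    - [[-0.029, 0.002, 0], [0, 0, -7], 0.6]
    - [[-0.025, 0.006, 0], [0, 0, -7], 0.6]
    - [[-0.02, 0.01, 0], [0, 0, -7], 0.6]
    - [[0, 0, 0], [0, 0, -7], 0.6]

```text
time_s: 2.15
position: [643.0, -92.9, 302.6]
ee_rot: [-0.0, 0.23, 0.973, -0.001]
contact_force: [-1.1, 1.0, -0.8]
opening: 51.2
```

```bash
python3 - <<'E'
from plant import *
from h import *
s=get_state();show(s)
print(rel(s,[486,-158.8,160],np.radians(188.4)))
E
```

```text
t 2.15 pos [643.034 -92.862 302.56 ] xhead 153.3646391921994 z [-0.001 -0.001 -1.   ] F [-1.137  0.956 -0.784] open 51.20859297750639 q [-0.288  0.354  0.475  1.486 -0.162  1.341  1.305]
(array([ 110.803, -129.122,  142.762]), array([ -0.084,  -0.029, -35.035]), array([164.981, -42.29 , 142.56 ]))
```

Both cameras agree on the jig: tail mid (406.6,145.6), bush (637.6,144), yaw about -0.4°, stop face at x of about 661.6, axis y at origin 144.7. I'll finish the turn and move above the grasp point.

carry_out:
  steps:
    - [[0, 0, 0], [0, 0, -7], 0.6]
    - [[0, 0, 0], [0, 0, -7], 0.6]
    - [[0, 0, 0], [0, 0, -7], 0.6]
    - [[0, 0, 0], [0, 0, -7], 0.6]
    - [[0, 0, 0], [0, 0, -7], 0.6]
    - [[0.035, -0.01, 0.012], [0, 0, 0], 0.6]
    - [[0.035, -0.01, 0.012], [0, 0, 0], 0.6]
    - [[0.035, -0.01, 0.012], [0, 0, 0], 0.6]

```text
time_s: 2.82
position: [539.8, -135.9, 266.8]
ee_rot: [-0.0, -0.071, 0.997, -0.0]
contact_force: [-0.6, -1.1, -0.2]
opening: 51.3
```

carry_out:
  steps:
    - [[0.03, -0.006, 0.012], [0, 0, 0], 0.6]
    - [[0.03, -0.006, 0.012], [0, 0, 0], 0.6]
    - [[0, 0, 0.012], [0, 0, 0], 0.6]
    - [[0, 0, 0], [0, 0, 0], 0.6]

```text
time_s: 3.15
position: [481.1, -156.3, 230.0]
ee_rot: [-0.001, -0.07, 0.998, 0.001]
contact_force: [0.2, 0.7, 0.1]
opening: 51.1
```

```bash
python3 - <<'E'
from plant import *
from h import *
s=get_state();show(s)
print(rel(s,[486,-158.8,160],np.radians(188.4)))
c=camera("wrist");cv2.imwrite("pics/w2.png",c["pixels"][:,:,::-1]);pickle.dump(c,open("w2.pkl","wb"))
E
```

```text
t 3.15 pos [ 481.104 -156.349  230.038] xhead -171.98696297351776 z [-0.003  0.001 -1.   ] F [0.191 0.673 0.084] open 51.07610739447194 q [-0.168  0.093  0.42   1.922 -0.042  1.138  1.979]
(array([-4.695, -3.218, 70.021]), array([ 0.09 , -0.154, -0.387]), array([-4.485, -3.14 , 70.038]))
```

View pics/w2.png

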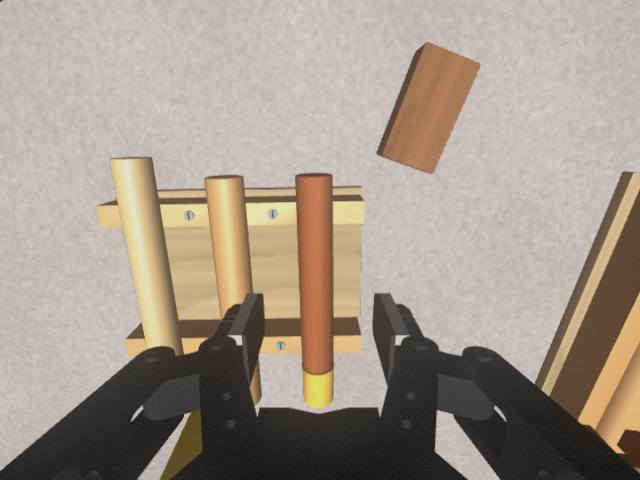

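The wrist view shows the rod between the fingers in image x. Its tail top is at (314,176), the ferrule joint at (317,371), and the left finger clears the neighbouring blank. I'll check the axis line.

```bash
python3 - <<'E'
from h import *
np.set_printoptions(precision=1,suppress=True)
c=pickle.load(open("w2.pkl","rb"))
print(atz(c,314,175,66),atz(c,317,370,66.8))
for v in (200,240,280,320,350):
    r=c["pixels"][v,285:345].astype(int); m=(r[:,0]-r[:,2]); e=r[:,1]
    red=np.where((r[:,0]>1.8*r[:,1]))[0]
    print(v,red.min()+285,red.max()+285,atz(c,(red.min()+red.max())/2+285,v,58))
E
```

```text
[ 428.8 -168.2   66. ] [ 587.8 -143.9   66.8]Traceback (most recent call last):
  File "<stdin>", line 8, in <module>
    return umr_minimum(a, axis, None, out, keepdims, initial, where)
ValueError: zero-size array to reduction operation minimum which has no identity
```

The rod axis at x=486 is y of about -159.3, heading 8.5–8.7°. That matches the top view, so I'll descend to TCP z 119, with the tips about 6 mm below the axis, and grip.

carry_out:
  steps:
    - [[-0.0047, -0.0028, 0.02], [0, 0, -0.5], 0.6]
    - [[0, 0, 0.025], [0, 0, 0], 0.6]
    - [[0, 0, 0.025], [0, 0, 0], 0.6]
    - [[0, 0, 0.02], [0, 0, 0], 0.6]
    - [[0, 0, 0.014], [0, 0, 0], 0.6]
    - [[0, 0, 0.007], [0, 0, 0], 0.6]
    - [[0, 0, 0], [0, 0, 0], 0.6]

```text
time_s: 3.78
position: [488.8, -157.6, 119.9]
ee_rot: [-0.001, -0.075, 0.997, 0.0]
contact_force: [-0.3, 0.2, 0.1]
opening: 51.3
```

```bash
python3 - <<'E'
from plant import *
from h import *
s=get_state();show(s)
c=camera("wrist");cv2.imwrite("pics/w3.png",c["pixels"][:,:,::-1])
E
```

```text
t 3.7833 pos [ 488.754 -157.608  119.928] xhead -171.34098288363842 z [-0.002 -0.    -1.   ] F [-0.297  0.16   0.072] open 51.27313412405711 q [-0.138  0.251  0.409  2.01  -0.125  0.907  2.058]
```

View pics/w3.png

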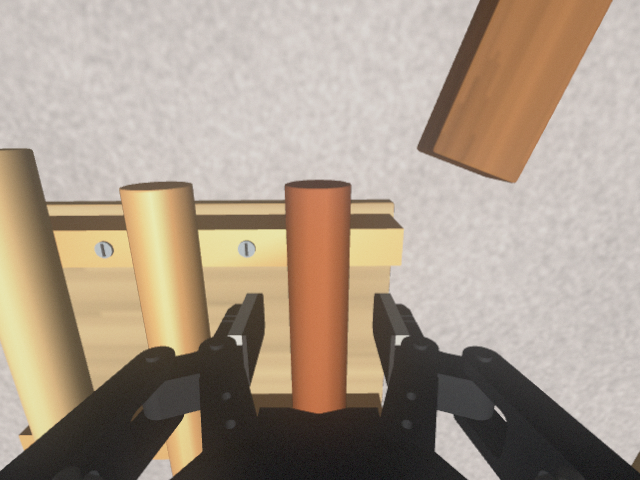

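The rod is centred between the fingers, at (318,300) with fingers at 262 and 375. Closing and lifting.

carry_out:
  steps:
    - [[0, 0, 0], [0, 0, 0], 0.45]
    - [[0, 0, 0], [0, 0, 0], 0.35]
    - [[0, 0, 0], [0, 0, 0], 0.2]
    - [[0, 0, 0], [0, 0, 0], 0.1]
    - [[0, 0, 0], [0, 0, 0], 0]
    - [[0, 0, 0], [0, 0, 0], 0]
    - [[0, 0, 0], [0, 0, 0], 0]

```text
time_s: 4.42
position: [489.3, -157.7, 122.4]
ee_rot: [0.001, -0.075, 0.997, 0.0]
contact_force: [-2.5, 4.0, 6.3]
opening: 25.0
```

carry_out:
  steps:
    - [[0, 0, -0.005], [0, 0, 0], 0]
    - [[0, 0, -0.012], [0, 0, 0], 0]
    - [[0, 0, -0.02], [0, 0, 0], 0]
    - [[0, 0, -0.03], [0, 0, 0], 0]
    - [[0, 0, -0.033], [0, 0, 0], 0]
    - [[0, 0, 0], [0, 0, 0], 0]
    - [[0, 0, 0], [0, 0, 0], 0]

```text
time_s: 5.0
position: [489.5, -158.7, 223.3]
ee_rot: [0.002, -0.075, 0.997, -0.0]
contact_force: [-0.5, -0.1, -1.8]
opening: 25.3
```

```bash
python3 - <<'E'
from plant import *
from h import *
s=get_state();show(s)
c=camera("wrist");cv2.imwrite("pics/w4.png",c["pixels"][:,:,::-1]);pickle.dump(c,open("w4.pkl","wb"))
c=camera("scene");cv2.imwrite("pics/s4.png",cv2.resize(c["pixels"][130:330,150:420,::-1],None,fx=2.9,fy=2.9,interpolation=cv2.INTER_CUBIC));pickle.dump(c,open("s4.pkl","wb"))
E
```

```text
t 5.0 pos [ 489.522 -158.67   223.316] xhead -171.4279335042532 z [ 0.005 -0.    -1.   ] F [-0.479 -0.129 -1.847] open 25.347453102538875 q [-0.168  0.114  0.425  1.916 -0.053  1.117  1.999]
```

View pics/w4.png

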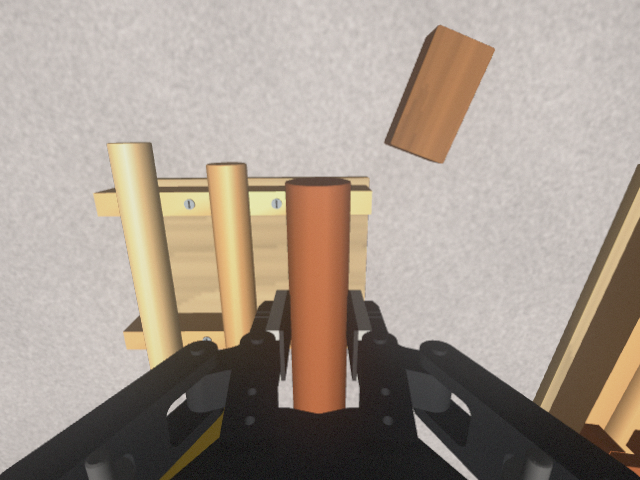

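View pics/s4.png

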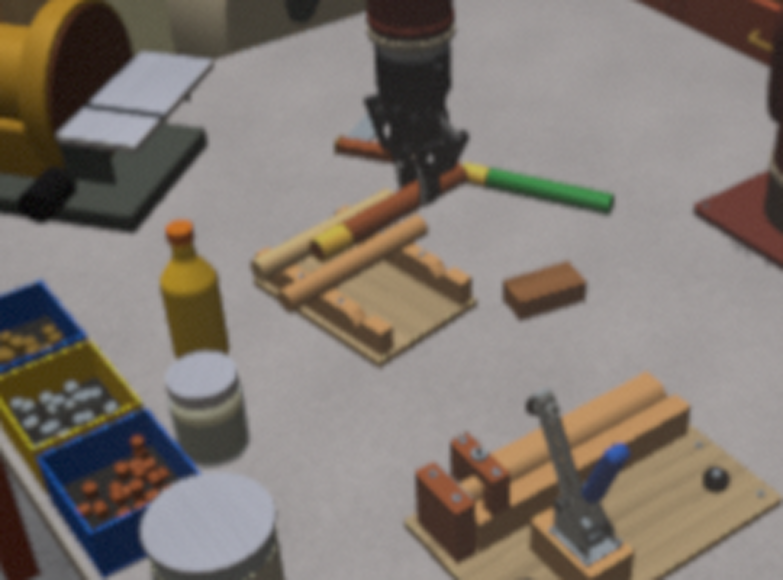

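The rod is gripped and lifted, and the blanks are undisturbed. The opening reads 25 against a diameter of 28, so I'll measure the rod's real height and tilt in the hand from depth.

```bash
python3 - <<'E'
from h import *
np.set_printoptions(precision=1,suppress=True)
c=pickle.load(open("w4.pkl","rb"));P=cloud(c)
for v in range(195,410,20):
    print(v,np.median(P[v-4:v+5,314:323].reshape(-1,3),axis=0))
c=pickle.load(open("s4.pkl","rb"));P=cloud(c)
# ferrule end in scene
im=c["pixels"].astype(int)
m=(im[:,:,0]>1.6*im[:,:,2])&(np.abs(P[:,:,0]-530)<150)&(np.abs(P[:,:,1]+150)<60)&(P[:,:,2]>120)&(P[:,:,2]<190)
Q=P[m]; print(len(Q))
for lo in range(430,640,20):
    q=Q[(Q[:,0]>=lo)&(Q[:,0]<lo+20)]
    if len(q): print(lo,len(q),q.mean(0),q[:,2].max())
E
python3 - <<'E'
import cv2
a=cv2.imread("pics/w4.png")
cv2.imwrite("pics/w4c.png",cv2.resize(a[270:430,220:420],None,fx=3.9,fy=3.7,interpolation=cv2.INTER_CUBIC))
E
```

```text
195 [ 433.8 -169.   167.6]
215 [ 441.4 -167.8  167.5]
235 [ 449.4 -166.6  167.6]
255 [ 457.8 -165.4  167.4]
275 [ 466.4 -164.   167.3]
295 [ 475.3 -162.7  167.3]
315 [ 484.8 -161.2  167.1]
335 [ 494.6 -159.8  167. ]
355 [ 504.9 -158.2  167. ]
375 [ 515.8 -156.5  167. ]
395 [ 526.9 -155.1  167. ]
413
430 26 [ 439.9 -153.5  158.6] 163.6741994001518
450 14 [ 457.9 -150.3  157.9] 163.5628004920108
470 6 [ 486.4 -159.6  165. ] 179.17637137935267
490 40 [ 501.1 -150.2  161.3] 175.1289163110228
510 38 [ 520.1 -145.1  160.3] 168.2499388514671
530 45 [ 539.9 -141.8  159.4] 165.2306322346252
550 54 [ 560.4 -138.   157.5] 164.84763466996236
570 55 [ 580.4 -134.1  157.3] 166.02879706448147
590 56 [ 600.  -131.   157.1] 164.57212109905123
610 76 [ 620.9 -131.3  154.3] 166.1839179937025
```

View pics/w4c.png

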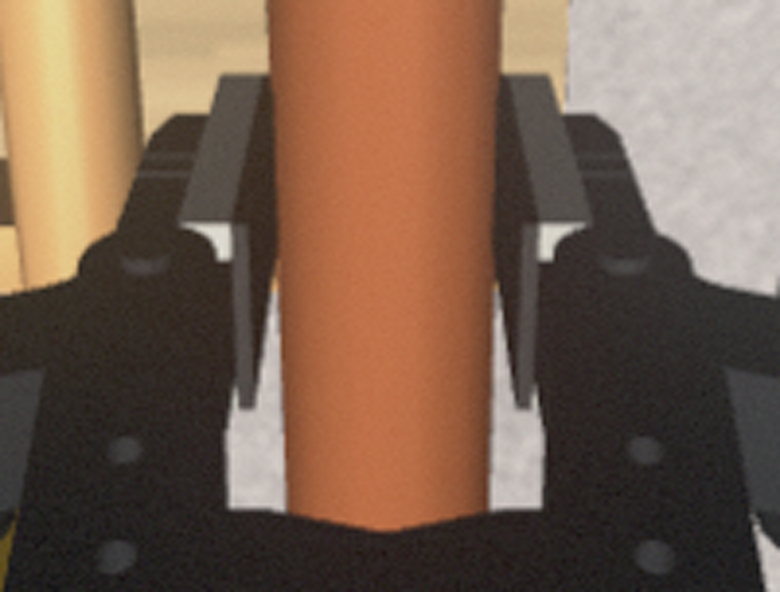

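The rod is secure: axis 70 mm below the TCP, tilt 0.4°, rod centre about 40 mm ahead of the TCP. The TCP line agrees with the top camera. Carrying it over the groove.

carry_out:
  steps:
    - [[0.0, 0.02, 0], [0, 0, 0], 0]
    - [[0.0, 0.038, 0], [0, 0, 0], 0]
    - [[0.0, 0.038, 0], [0, 0, 0], 0]
    - [[0, 0.038, 0], [0, 0, 0], 0]
    - [[0, 0.038, 0], [0, 0, 0], 0]
    - [[0.002, 0.038, 0], [0, 0, 0], 0]
    - [[0.002, 0.038, 0], [0, 0, 0], 0]
    - [[0.003, 0.035, 0], [0, 0, 0], 0]

```text
time_s: 5.77
position: [437.9, 122.3, 219.6]
ee_rot: [-0.001, -0.075, 0.997, -0.0]
contact_force: [0.2, 0.8, -1.4]
opening: 25.5
```

carry_out:
  steps:
    - [[0, 0.02, 0], [0, 0, 3], 0]
    - [[0, 0, 0], [0, 0, 3], 0]
    - [[0, 0, 0], [0, 0, 2.8], 0]
    - [[0, 0, 0], [0, 0, 0], 0]

```text
time_s: 6.1
position: [435.5, 140.4, 219.5]
ee_rot: [-0.001, 0.003, 1.0, -0.001]
contact_force: [-0.4, -0.9, -1.2]
opening: 25.3
```

```bash
python3 - <<'E'
from plant import *
from h import *
s=get_state();show(s)
print(rel(s,[436,145.1,150],np.radians(179.7)))
c=camera("top");cv2.imwrite("pics/t5.png",cv2.resize(c["pixels"][150:310,190:340,::-1],None,fx=3.7,fy=3.7,interpolation=cv2.INTER_CUBIC));pickle.dump(c,open("t5.pkl","wb"))
c=camera("wrist");cv2.imwrite("pics/w5.png",c["pixels"][:,:,::-1]);pickle.dump(c,open("w5.pkl","wb"))
E
```

```text
t 6.1 pos [435.516 140.392 219.456] xhead 179.70969032187313 z [-0.003 -0.001 -1.   ] F [-0.391 -0.921 -1.195] open 25.32076618853053 q [-0.52   0.007  0.112  2.026 -0.001  1.112  1.158]
(array([-0.636,  4.802, 69.449]), array([-0.076, -0.145,  0.01 ]), array([-0.46 ,  4.71 , 69.456]))
```

View pics/t5.png

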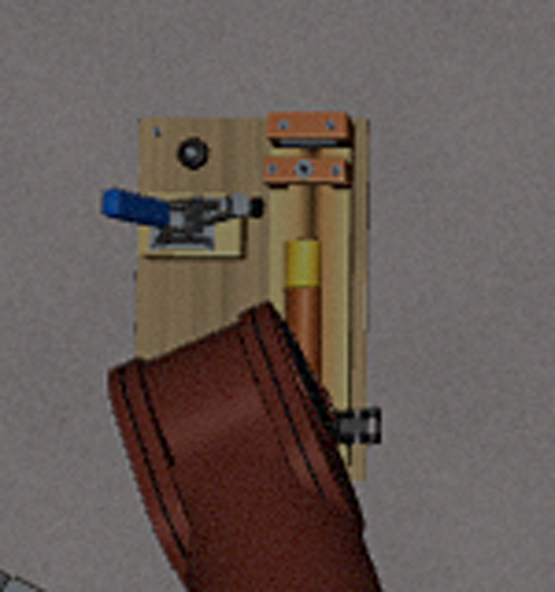

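View pics/w5.png

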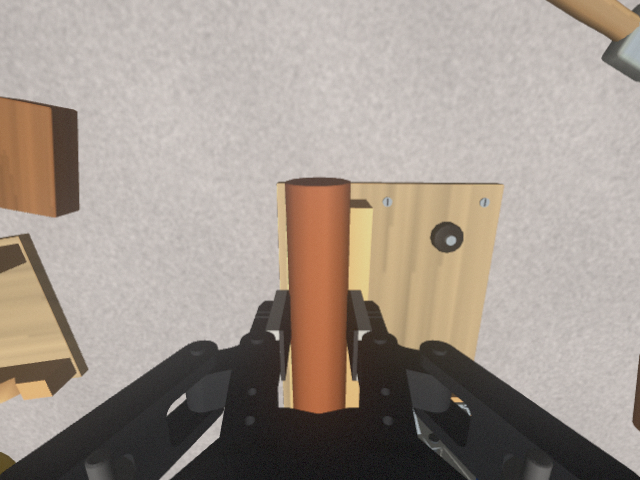

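carry_out:
  steps:
    - [[0, 0.0024, 0.015], [-0.1, -0.1, 0], 0]
    - [[0, 0.0024, 0.025], [0, 0, 0], 0]
    - [[0, 0, 0.02], [0, 0, 0], 0]
    - [[0, 0, 0.005], [0, 0, 0], 0]
    - [[0, 0, 0], [0, 0, 0], 0]

```text
time_s: 6.62
position: [435.5, 144.4, 154.4]
ee_rot: [-0.001, 0.002, 1.0, -0.0]
contact_force: [0.2, -0.3, -1.0]
opening: 25.2
```

```bash
python3 - <<'E'
from plant import *
from h import *
s=get_state();show(s)
c=pickle.load(open("t5.pkl","rb"))
print("end",atz(c,190+303.5/3.7-.5,150+240.5/3.7-.5,148))
c=camera("wrist");cv2.imwrite("pics/w6.png",c["pixels"][:,:,::-1]);pickle.dump(c,open("w6.pkl","wb"))
P=cloud(c)
for v in range(200,400,30): print(v,np.median(P[v-4:v+5,314:323].reshape(-1,3),axis=0))
c=camera("top");cv2.imwrite("pics/t6.png",cv2.resize(c["pixels"][180:290,220:320,::-1],None,fx=5.4,fy=5.4,interpolation=cv2.INTER_CUBIC));pickle.dump(c,open("t6.pkl","wb"))
E
```

```text
t 6.6167 pos [435.483 144.387 154.393] xhead 179.807765451682 z [-0.002  0.    -1.   ] F [ 0.187 -0.306 -1.019] open 25.23444031493568 q [-0.521  0.088  0.109  2.092 -0.012  0.964  1.162]
end [576.265 139.457 148.   ]
200 [380.561 142.738  98.898]
230 [392.385 142.697  98.863]
260 [405.076 142.653  98.528]
290 [418.56  142.606  98.614]
320 [432.731 142.561  98.214]
350 [447.886 142.506  98.15 ]
380 [463.96  142.452  97.951]
```

View pics/w6.png

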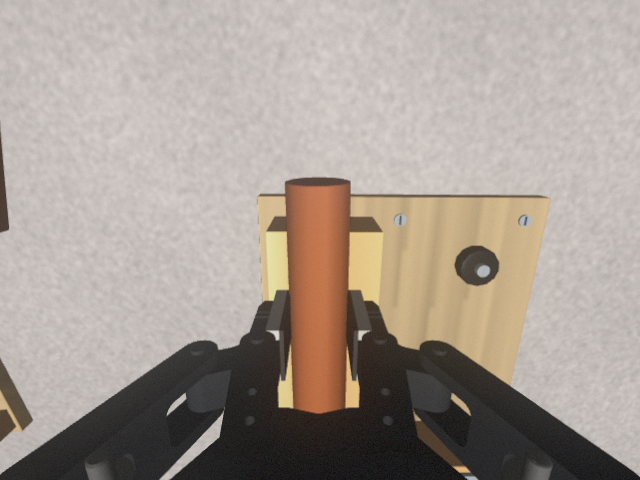

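View pics/t6.png

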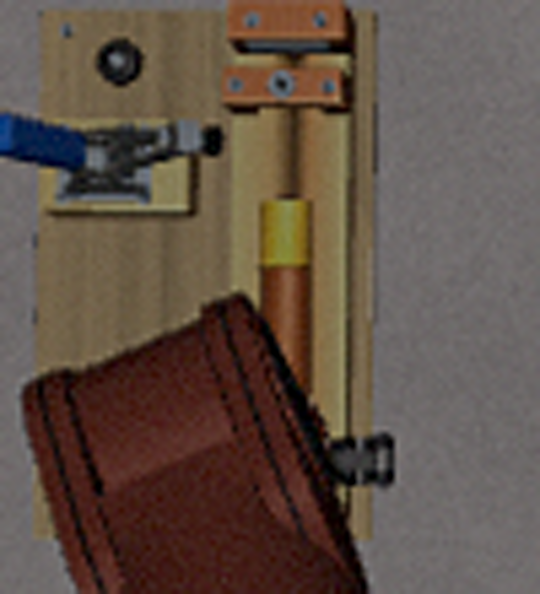

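```bash
python3 - <<'E'
from h import *
import cv2
c=pickle.load(open("w6.pkl","rb"))
a=c["pixels"][:,:,::-1]
cv2.imwrite("pics/w6c.png",cv2.resize(a[170:300,250:400],None,fx=4.6,fy=4.6,interpolation=cv2.INTER_CUBIC))
c=pickle.load(open("t6.pkl","rb"))
np.set_printoptions(precision=1,suppress=True)
print("end",atz(c,220+286.5/5.4-.5,180+199/5.4-.5,84), "bush",atz(c,220+281.5/5.4-.5,180+84/5.4-.5,98))
print("L",atz(c,220+261/5.4-.5,180+205/5.4-.5,84),"R",atz(c,220+311/5.4-.5,180+205/5.4-.5,84))
E
```

```text
end [578.3 143.7  84. ] bush [638.4 145.   98. ]
L [575.1 157.4  84. ] R [575.  130.5  84. ]
```

View pics/w6c.png

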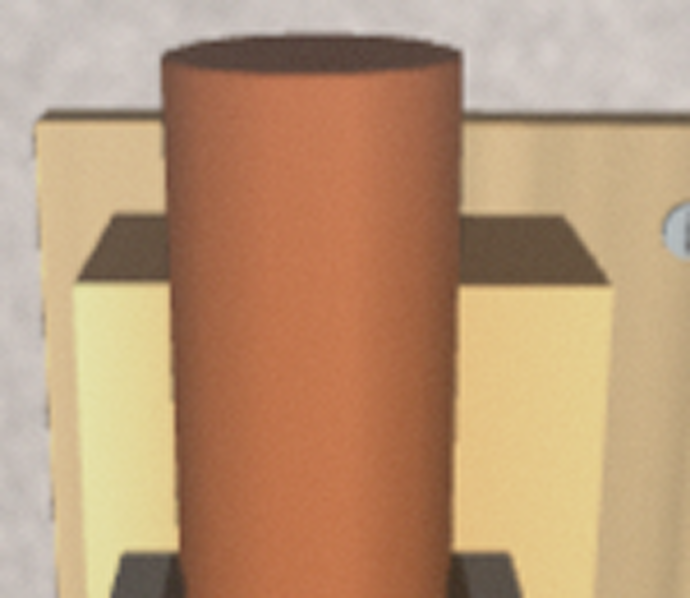

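```bash
python3 - <<'E'
from h import *
np.set_printoptions(precision=1,suppress=True)
c=pickle.load(open("w6.pkl","rb"))
g=lambda x,y,z:atz(c,250+(x+.5)/4.6-.5,170+(y+.5)/4.6-.5,z)
print(g(75,284,50),g(612,287,50))
for y,l,r in((100,165,462),(284,170,458),(500,178,450)): print(g((l+r)/2,y,90),g(l,y,88),g(r,y,88))
E
```

```text
[406.5 114.2  50. ] [407.  177.9  50. ]
[378.7 142.6  90. ] [378.9 129.4  88. ] [379.  155.9  88. ]
[395.5 142.6  90. ] [396.  129.3  88. ] [396.1 156.   88. ]
[416.9 142.5  90. ] [417.7 129.3  88. ] [417.8 155.7  88. ]
```

The top view puts the rod about 1.2 mm on the −y side of the groove line and the wrist view says 3.4 mm. I'll shift +2 mm, level the pitch, and lower while watching the side force.

carry_out:
  steps:
    - [[0, 0.002, 0.008], [0, -0.5, 0], 0]
    - [[0, 0, 0.008], [0, 0, 0], 0]
    - [[0, 0, 0.006], [0, 0, 0], 0]
    - [[0, 0, 0.001], [0, 0, 0], 0]
    - [[0, 0, 0], [0, 0, 0], 0]

```text
time_s: 7.13
position: [436.6, 147.0, 132.8]
ee_rot: [0.005, 0.002, 1.0, 0.001]
contact_force: [-0.5, -0.4, 0.4]
opening: 25.3
```

```bash
python3 - <<'E'
from plant import *
from h import *
s=get_state();show(s);print(s["torque"])
E
```

```text
t 7.1333 pos [436.575 147.044 132.807] xhead 179.77900902211425 z [ 0.01   0.001 -1.   ] F [-0.488 -0.436  0.404] open 25.309232854357067 q [-0.524  0.116  0.106  2.114 -0.012  0.903  1.156]
[-0.026  0.09  -0.   ]
```

carry_out:
  steps:
    - [[0, 0, 0.001], [0, 0, 0], 0]
    - [[0, 0, 0], [0, 0, 0], 0]
    - [[0, 0, 0], [0, 0, 0], 0]

```text
time_s: 7.38
position: [436.8, 147.3, 132.2]
ee_rot: [0.005, 0.002, 1.0, 0.001]
contact_force: [-0.6, -0.6, -1.6]
opening: 25.3
```

```bash
python3 - <<'E'
from plant import *
from h import *
s=get_state();show(s);print(s["torque"])
c=camera("wrist");pickle.dump(c,open("w7.pkl","wb"));cv2.imwrite("pics/w7.png",c["pixels"][:,:,::-1])
P=cloud(c)
for v in range(200,400,30): print(v,np.median(P[v-4:v+5,314:323].reshape(-1,3),axis=0))
for u in (282,285,355,362): print(u,np.median(P[240:270,u,:],axis=0))
E
```

```text
t 7.3833 pos [436.831 147.256 132.186] xhead 179.78103684169304 z [ 0.011  0.002 -1.   ] F [-0.615 -0.58  -1.635] open 25.307402649419355 q [-0.524  0.117  0.106  2.114 -0.012  0.9    1.156]
[0.023 0.081 0.005]
200 [382.589 145.732  76.046]
230 [394.538 145.685  76.121]
260 [407.17  145.636  75.993]
290 [420.612 145.584  76.072]
320 [434.686 145.53   75.968]
350 [449.978 145.469  76.036]
380 [466.43  145.405  76.129]
282 [414.401 128.146  50.147]
285 [414.151 129.632  50.27 ]
355 [414.288 163.574  50.165]
362 [414.29  166.936  50.304]
```

View pics/w7.png

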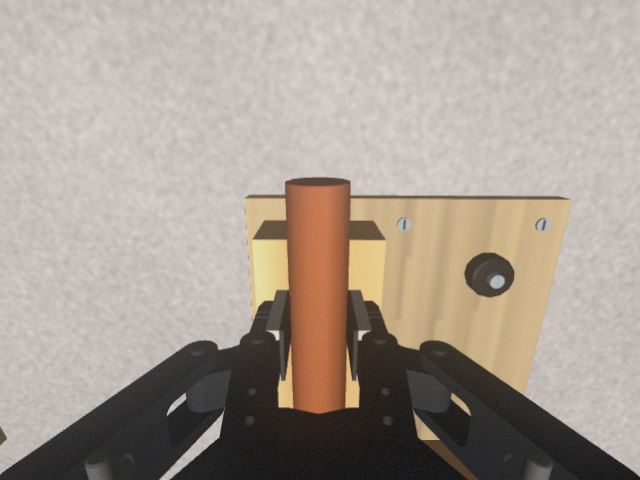

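Rod and block are now centred to within about 1 px (319 and 319.5), the rod is level, and its top is at 76, so about 3 mm remains.

carry_out:
  steps:
    - [[0, 0, 0.001], [0, 0, 0], 0]
    - [[0, 0, 0.001], [0, 0, 0], 0]
    - [[0, 0, 0.001], [0, 0, 0], 0]
    - [[0, 0, 0], [0, 0, 0], 0]

```text
time_s: 7.77
position: [436.7, 147.3, 128.9]
ee_rot: [0.005, 0.002, 1.0, 0.001]
contact_force: [-0.2, 1.1, -1.5]
opening: 25.5
```

```bash
python3 - <<'E'
from plant import *
from h import *
s=get_state();show(s);print(s["torque"])
c=camera("wrist")
P=cloud(c)
for v in range(200,400,60): print(v,np.median(P[v-4:v+5,314:323].reshape(-1,3),axis=0))
E
```

```text
t 7.7667 pos [436.74  147.315 128.92 ] xhead 179.77091436827857 z [ 0.011  0.002 -1.   ] F [-0.244  1.111 -1.473] open 25.536196258507637 q [-0.524  0.122  0.106  2.117 -0.013  0.893  1.156]
[ 0.076  0.046 -0.068]
200 [382.534 145.81   72.595]
260 [407.131 145.712  72.772]
320 [434.814 145.604  72.725]
380 [466.099 145.48   72.949]
```

carry_out:
  steps:
    - [[0, 0, 0.001], [0, 0, 0], 0]
    - [[0, 0, 0.0005], [0, 0, 0], 0]
    - [[0, 0, 0], [0, 0, 0], 0]
    - [[0, 0, 0], [0, 0, 0], 0]

```text
time_s: 8.15
position: [436.9, 147.4, 128.5]
ee_rot: [0.005, 0.002, 1.0, 0.001]
contact_force: [-6.1, -1.6, 14.7]
opening: 25.5
```

```bash
python3 - <<'E'
from plant import *
from h import *
s=get_state();show(s);print(s["torque"])
c=camera("top");cv2.imwrite("pics/t8.png",cv2.resize(c["pixels"][180:290,220:320,::-1],None,fx=5.4,fy=5.4,interpolation=cv2.INTER_CUBIC));pickle.dump(c,open("t8.pkl","wb"))
E
```

```text
t 8.15 pos [436.86  147.429 128.514] xhead 179.7643533334819 z [ 0.011  0.002 -1.   ] F [-6.062 -1.63  14.729] open 25.531413720359506 q [-0.524  0.123  0.106  2.117 -0.014  0.892  1.157]
[-0.323  1.338 -0.123]
```

View pics/t8.png

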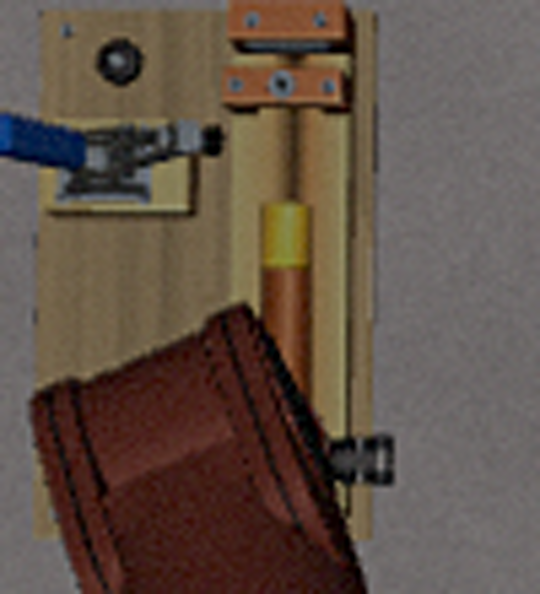

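The rod is seated: 15 N downward load with only 1.6 N sideways. I'll release briefly so it settles, then re-grip unloaded before sliding.

carry_out:
  steps:
    - [[0, 0, -0.001], [0, 0, 0], 0.2]
    - [[0, 0, -0.0005], [0, 0, 0], 0.45]
    - [[0, 0, 0], [0, 0, 0], 0.45]
    - [[0, 0, 0], [0, 0, 0], 0.45]
    - [[0, 0, 0], [0, 0, 0], 0.45]
    - [[0, 0, 0], [0, 0, 0], 0.45]

```text
time_s: 8.7
position: [436.7, 147.2, 128.8]
ee_rot: [0.005, 0.002, 1.0, 0.001]
contact_force: [-0.7, -0.2, -0.6]
opening: 39.1
```

```bash
python3 - <<'E'
from plant import *
from h import *
s=get_state();show(s)
c=camera("wrist");pickle.dump(c,open("w9.pkl","wb"));cv2.imwrite("pics/w9.png",c["pixels"][:,:,::-1])
P=cloud(c)
for v in range(200,400,30): print(v,np.median(P[v-4:v+5,314:323].reshape(-1,3),axis=0))
E
```

```text
t 8.7 pos [436.682 147.183 128.831] xhead 179.7810693755722 z [ 0.01   0.002 -1.   ] F [-0.727 -0.246 -0.57 ] open 39.05058064360108 q [-0.524  0.122  0.106  2.117 -0.013  0.893  1.157]
200 [382.461 145.669  72.674]
230 [394.538 145.621  72.472]
260 [407.082 145.573  72.585]
290 [420.375 145.522  72.616]
320 [434.753 145.467  72.389]
350 [449.958 145.411  72.368]
380 [466.343 145.347  72.388]
```

View pics/w9.png

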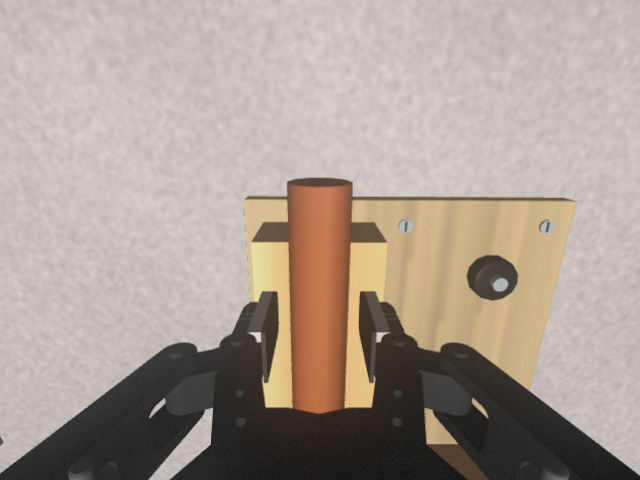

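The rod is seated (top z 72.5, level). Its tail moved about 0.7 mm to +y on release, so the groove yaw is closer to -0.6°. I'll turn the tool slightly, re-grip and slide.

carry_out:
  steps:
    - [[0, 0, 0], [0, 0, 0.4], 0.3]
    - [[0, 0, 0], [0, 0, 0], 0.2]
    - [[0, 0, 0], [0, 0, 0], 0.1]
    - [[0, 0, 0], [0, 0, 0], 0]
    - [[0, 0, 0], [0, 0, 0], 0]
    - [[0, 0, 0], [0, 0, 0], 0]

```text
time_s: 9.25
position: [436.7, 147.3, 129.2]
ee_rot: [0.005, 0.005, 1.0, 0.001]
contact_force: [-2.6, -0.4, 4.9]
opening: 25.4
```

carry_out:
  steps:
    - [[-0.004, 0, 0], [0, 0, 0], 0]
    - [[-0.008, 0, 0], [0, 0, 0], 0]
    - [[-0.01, 0, 0], [0, 0, 0], 0]
    - [[-0.01, 0, 0], [0, 0, 0], 0]
    - [[-0.008, 0, 0], [0, 0, 0], 0]
    - [[0, 0, 0], [0, 0, 0], 0]

```text
time_s: 9.75
position: [478.0, 146.8, 129.4]
ee_rot: [0.006, 0.006, 1.0, 0.001]
contact_force: [1.0, 0.7, 0.1]
opening: 25.7
```

```bash
python3 - <<'E'
from plant import *
from h import *
s=get_state();show(s);print(s["torque"])
c=camera("top");cv2.imwrite("pics/t10.png",cv2.resize(c["pixels"][180:290,220:320,::-1],None,fx=5.4,fy=5.4,interpolation=cv2.INTER_CUBIC));pickle.dump(c,open("t10.pkl","wb"))
E
```

```text
t 9.75 pos [477.952 146.83  129.384] xhead 179.3556181002579 z [ 0.012  0.002 -1.   ] F [0.951 0.692 0.102] open 25.686365689804667 q [-0.501  0.195  0.123  2.031 -0.027  0.906  1.196]
[ 0.4   -0.366  0.041]
```

View pics/t10.png

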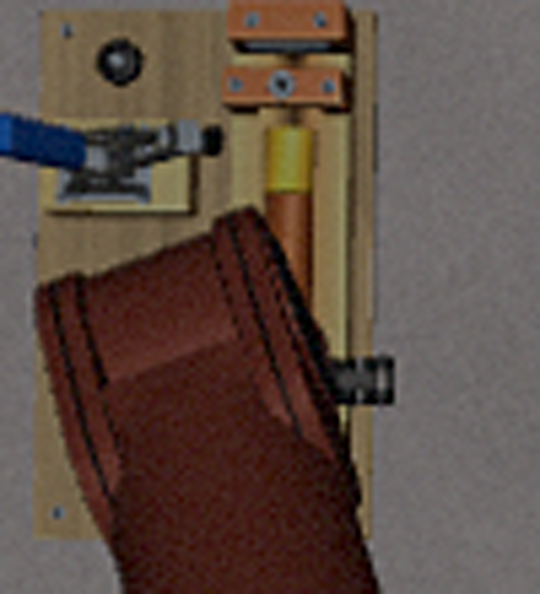

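The slide is smooth, under 1 N. The ferrule end at (290,126) is just before the bridge and in line with the bush, so I'll continue.

carry_out:
  steps:
    - [[-0.006, 0, 0], [0, 0, 0], 0]
    - [[-0.008, 0, 0], [0, 0, 0], 0]
    - [[-0.008, 0, 0], [0, 0, 0], 0]
    - [[-0.008, 0, 0], [0, 0, 0], 0]
    - [[-0.006, 0, 0], [0, 0, 0], 0]
    - [[0, 0, 0], [0, 0, 0], 0]

```text
time_s: 10.3
position: [513.9, 146.3, 129.7]
ee_rot: [0.006, 0.006, 1.0, 0.001]
contact_force: [1.3, 1.2, 1.6]
opening: 25.8
```

```bash
python3 - <<'E'
from plant import *
from h import *
s=get_state();show(s);print(s["torque"])
c=camera("scene");cv2.imwrite("pics/s11.png",cv2.resize(c["pixels"][230:360,270:430,::-1],None,fx=4.6,fy=4.6,interpolation=cv2.INTER_CUBIC))
E
```

```text
t 10.3 pos [513.916 146.278 129.683] xhead 179.3475400540314 z [ 0.011  0.002 -1.   ] F [1.338 1.209 1.557] open 25.753633418570775 q [-0.48   0.258  0.134  1.951 -0.04   0.924  1.232]
[ 0.359 -0.294  0.025]
```

View pics/s11.png

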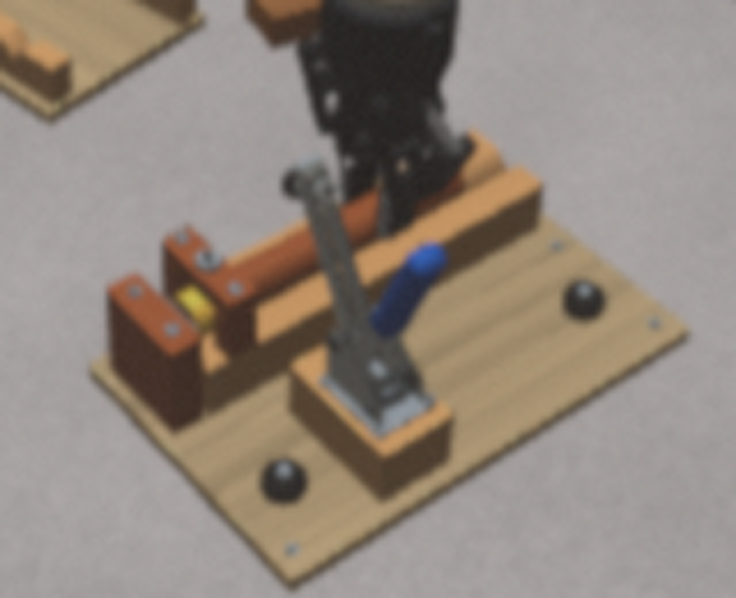

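The ferrule has passed under the bridge and is a few mm from the stop. Creeping in until the stop's force shows.

carry_out:
  steps:
    - [[-0.003, 0, 0], [0, 0, 0], 0]
    - [[-0.002, 0, 0], [0, 0, 0], 0]
    - [[-0.001, 0, 0], [0, 0, 0], 0]
    - [[0, 0, 0], [0, 0, 0], 0]

```text
time_s: 10.68
position: [518.8, 146.3, 129.7]
ee_rot: [0.005, 0.005, 1.0, 0.001]
contact_force: [-0.1, 1.3, -1.2]
opening: 25.5
```

carry_out:
  steps:
    - [[-0.001, 0, 0], [0, 0, 0], 0]
    - [[-0.001, 0, 0], [0, 0, 0], 0]
    - [[0, 0, 0], [0, 0, 0], 0]

```text
time_s: 10.93
position: [520.8, 146.2, 129.8]
ee_rot: [0.005, 0.005, 1.0, 0.001]
contact_force: [0.6, -0.2, -1.2]
opening: 25.5
```

carry_out:
  steps:
    - [[-0.001, 0, 0], [0, 0, 0], 0]
    - [[-0.001, 0, 0], [0, 0, 0], 0]
    - [[0, 0, 0], [0, 0, 0], 0]

```text
time_s: 11.18
position: [521.5, 146.4, 129.5]
ee_rot: [0.004, 0.005, 1.0, 0.001]
contact_force: [-6.1, 1.6, 2.7]
opening: 25.2
```

carry_out:
  steps:
    - [[-0.001, 0, 0], [0, 0, 0], 0]
    - [[-0.001, 0, 0], [0, 0, 0], 0]
    - [[0, 0, 0], [0, 0, 0], 0]

```text
time_s: 11.43
position: [521.8, 146.5, 129.4]
ee_rot: [0.002, 0.005, 1.0, 0.001]
contact_force: [-14.8, 0.8, 10.4]
opening: 25.4
```

Contact with the stop at TCP x of about 521.4, as predicted, at −15 N. I'll ease off 1 mm, release, and inspect.

carry_out:
  steps:
    - [[0.001, 0, 0], [0, 0, 0], 0]
    - [[0, 0, 0], [0, 0, 0], 0.2]
    - [[0, 0, 0], [0, 0, 0], 0.5]
    - [[0, 0, 0], [0, 0, 0], 0.5]
    - [[0, 0, 0], [0, 0, 0], 0.5]
    - [[0, 0, 0], [0, 0, 0], 0.5]

```text
time_s: 11.93
position: [524.1, 146.2, 130.1]
ee_rot: [0.006, 0.006, 1.0, 0.001]
contact_force: [-0.3, -0.7, 0.7]
opening: 42.3
```

```bash
python3 - <<'E'
from plant import *
from h import *
s=get_state();show(s)
c=camera("wrist");cv2.imwrite("pics/w12.png",c["pixels"][:,:,::-1]);pickle.dump(c,open("w12.pkl","wb"))
P=cloud(c)
for v in range(200,400,30): print(v,np.median(P[v-4:v+5,314:323].reshape(-1,3),axis=0))
c=camera("scene");cv2.imwrite("pics/s12.png",cv2.resize(c["pixels"][280:330,285:345,::-1],None,fx=11,fy=11,interpolation=cv2.INTER_CUBIC));pickle.dump(c,open("s12.pkl","wb"))
c=camera("top");cv2.imwrite("pics/t12.png",cv2.resize(c["pixels"][175:235,230:310,::-1],None,fx=8,fy=8,interpolation=cv2.INTER_CUBIC));pickle.dump(c,open("t12.pkl","wb"))
E
```

```text
t 11.9333 pos [524.124 146.211 130.076] xhead 179.365921740853 z [ 0.011  0.002 -1.   ] F [-0.261 -0.687  0.699] open 42.315091126558144 q [-0.474  0.275  0.136  1.928 -0.043  0.93   1.242]
200 [470.296 145.053  72.511]
230 [482.292 144.919  72.689]
260 [494.971 144.779  72.657]
290 [508.513 144.627  72.733]
320 [522.947 144.464  72.405]
350 [538.575 144.293  72.517]
380 [554.986 144.111  72.571]
```

View pics/s12.png

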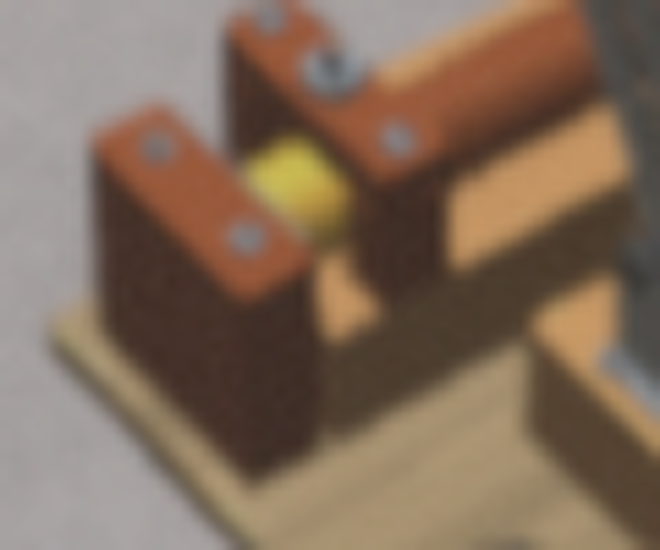

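View pics/t12.png

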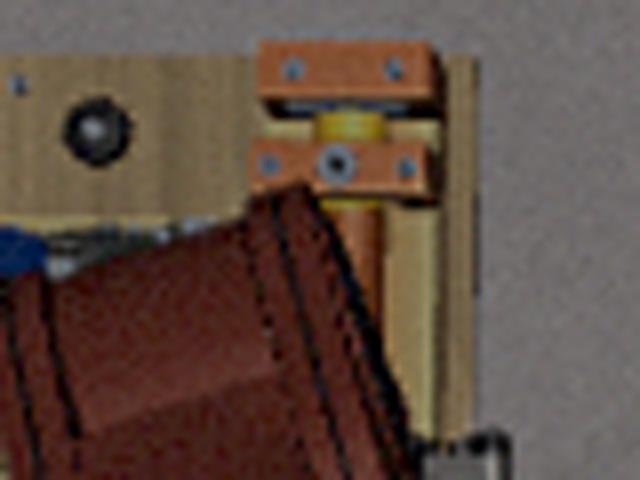

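View pics/w12.png

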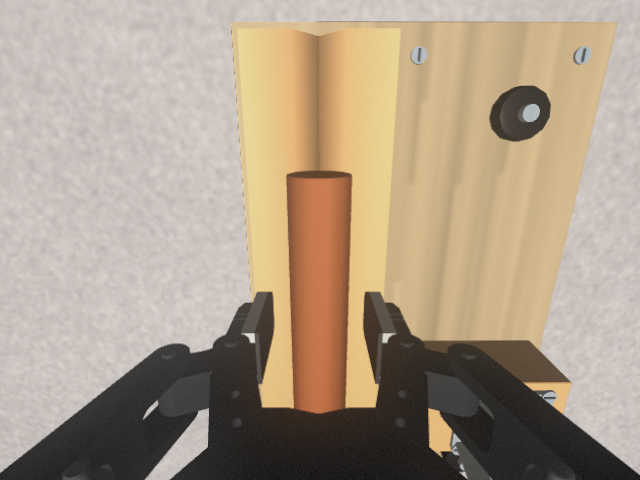

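The rod is seated (top z 72.6, level), with the ferrule at the stop in the scene view (285,190) and the top view (350,112). To be sure of the gap, I'll back off behind the tail and nudge it with shut fingers.

carry_out:
  steps:
    - [[0, 0, -0.02], [0, 0, 0], 0.5]
    - [[0, 0, -0.025], [0, 0, 0], 0.5]
    - [[0.01, 0, -0.01], [0, 0, 0], 0.3]
    - [[0.025, 0, 0], [0, 0, 0], 0]
    - [[0.028, 0, 0], [0, 0, 0], 0]
    - [[0.025, 0, 0], [0, 0, 0], 0]
    - [[0, 0, 0.01], [0, 0, 0], 0]
    - [[0, 0, 0], [0, 0, 0], 0]

```text
time_s: 12.75
position: [434.0, 147.1, 173.0]
ee_rot: [0.005, 0.005, 1.0, 0.001]
contact_force: [0.4, 0.1, -0.4]
opening: -0.3
```

carry_out:
  steps:
    - [[0, 0, 0.02], [0, 0, 0], 0]
    - [[0, 0, 0.018], [0, 0, 0], 0]
    - [[0, 0, 0.005], [0, 0, 0], 0]
    - [[0, 0, 0], [0, 0, 0], 0]

```text
time_s: 13.08
position: [435.6, 146.8, 129.8]
ee_rot: [0.004, 0.006, 1.0, 0.0]
contact_force: [0.5, 0.3, 0.5]
opening: -0.3
```

```bash
python3 - <<'E'
from plant import *
from h import *
s=get_state();show(s)
c=camera("wrist");cv2.imwrite("pics/w13.png",c["pixels"][:,:,::-1])
E
```

```text
t 13.0833 pos [435.607 146.769 129.821] xhead 179.35339571523707 z [ 0.008  0.    -1.   ] F [0.485 0.319 0.481] open -0.30095410526510125 q [-0.524  0.12   0.106  2.117 -0.012  0.898  1.148]
```

View pics/w13.png

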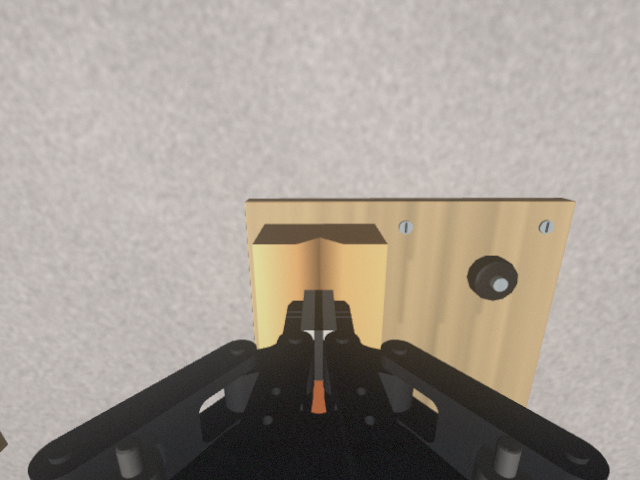

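The shut fingers are behind the tail, centred over the groove. Pushing in from 435.6, contact expected near 450.

carry_out:
  steps:
    - [[-0.005, 0, 0], [0, 0, 0], 0]
    - [[-0.004, 0, 0], [0, 0, 0], 0]
    - [[-0.003, 0, 0], [0, 0, 0], 0]
    - [[-0.002, 0, 0], [0, 0, 0], 0]
    - [[0, 0, 0], [0, 0, 0], 0]

```text
time_s: 13.55
position: [450.1, 147.1, 131.4]
ee_rot: [0.005, 0.006, 1.0, 0.001]
contact_force: [0.0, -0.8, -0.5]
opening: 0.3
```

carry_out:
  steps:
    - [[-0.001, 0, 0], [0, 0, 0], 0]
    - [[-0.001, 0, 0], [0, 0, 0], 0]
    - [[0, 0, 0], [0, 0, 0], 0]

```text
time_s: 13.8
position: [450.4, 147.1, 130.9]
ee_rot: [0.004, 0.005, 1.0, 0.001]
contact_force: [-7.9, 0.1, 6.1]
opening: 0.0
```

carry_out:
  steps:
    - [[-0.001, 0, 0], [0, 0, 0], 0]
    - [[0, 0, 0], [0, 0, 0], 0]
    - [[0, 0, 0], [0, 0, 0], 0]

```text
time_s: 14.05
position: [450.6, 147.1, 130.7]
ee_rot: [0.003, 0.005, 1.0, 0.0]
contact_force: [-11.5, 0.5, 8.4]
opening: 0.1
```

carry_out:
  steps:
    - [[0.006, 0, 0], [0, 0, 0], 0]
    - [[0.006, 0, -0.01], [0, 0, 0], 0]
    - [[0, 0, -0.03], [0, 0, 0], 0]
    - [[0, 0, -0.035], [0, 0, 0], 0]
    - [[0, 0, -0.035], [0, 0, 0], 0]
    - [[0, 0, -0.035], [0, 0, 0], 0]
    - [[0, 0, 0], [0, 0, 0], 0]

```text
time_s: 14.63
position: [441.6, 147.8, 282.9]
ee_rot: [0.01, 0.006, 1.0, 0.003]
contact_force: [0.9, 0.2, 0.1]
opening: -0.1
```

```bash
python3 - <<'E'
from plant import *
from h import *
s=get_state();show(s)
c=camera("wrist");cv2.imwrite("pics/w14.png",c["pixels"][:,:,::-1]);pickle.dump(c,open("w14.pkl","wb"))
c=camera("top");cv2.imwrite("pics/t14.png",cv2.resize(c["pixels"][175:255,220:310,::-1],None,fx=7,fy=7,interpolation=cv2.INTER_CUBIC));pickle.dump(c,open("t14.pkl","wb"))
E
```

```text
t 14.6333 pos [441.579 147.775 282.914] xhead 179.35780466498662 z [ 0.02   0.006 -1.   ] F [0.902 0.25  0.113] open -0.14766315160046534 q [-0.53  -0.046  0.107  1.941  0.008  1.226  1.134]
```

View pics/t14.png

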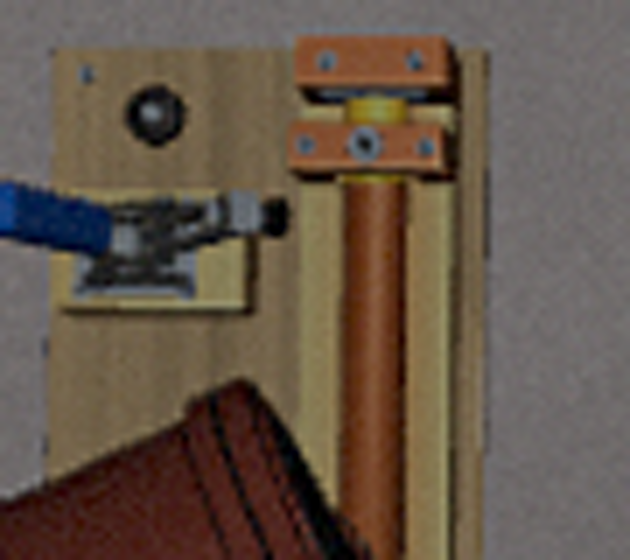

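The nudge confirmed it: contact at 450.2 went straight to 12 N within 0.4 mm, so the rod is hard against the stop. The top view shows the ferrule meeting the stop at (378,97). Next I'll locate the clamp handle.

```bash
python3 - <<'E'
from h import *
np.set_printoptions(precision=1,suppress=True)
th=np.radians(-0.5); O=np.array([546.3,145.7])
def tojig(p): 
    d=p[:2]-O; return np.array([np.cos(th)*d[0]+np.sin(th)*d[1],-np.sin(th)*d[0]+np.cos(th)*d[1],p[2]])
for n in("top.pkl","scene.pkl","s12.pkl"):
    c=pickle.load(open(n,"rb"));P=cloud(c);im=c["pixels"].astype(int)
    m=(im[:,:,2]>1.5*im[:,:,0])&(im[:,:,2]>40)&(P[:,:,0]>560)&(P[:,:,0]<640)&(P[:,:,1]>210)&(P[:,:,1]<310)&(P[:,:,2]>80)
    Q=np.array([tojig(p) for p in P[m]]); print(n,len(Q),np.median(Q,0))
    if len(Q)>5:
        for lo in range(95,200,15):
            q=Q[(Q[:,2]>=lo)&(Q[:,2]<lo+15)]
            if len(q): print("  z",lo,len(q),q.mean(0),q[:,1].min(),q[:,1].max())
E
python3 - <<'E'
import cv2
a=cv2.imread("pics/scene0.png")
cv2.imwrite("pics/s0c.png",cv2.resize(a[250:350,290:410],None,fx=6,fy=6,interpolation=cv2.INTER_CUBIC))
E
```

```text
top.pkl 125 [ 52.5 118.6 160.3]
  z 95 1 [ 49.9 103.3 109. ] 103.2676283154861 103.2676283154861
  z 110 10 [ 53.7 104.  118.9] 101.7217077166847 110.15465348525379
  z 125 21 [ 52.7 107.2 132.2] 102.3907880222896 111.64551498023357
  z 140 23 [ 51.9 113.7 146.2] 108.5564244250785 119.075996730658
  z 155 19 [ 53.  119.1 162.1] 115.24029292455387 126.65671580521207
  z 170 48 [ 52.6 128.1 179.1] 119.14651464565415 136.83543640612427
  z 185 3 [ 51.5 130.  188.1] 129.04754592463144 131.47427682772337
scene.pkl 89 [ 62.3 132.8 174.7]
  z 110 5 [ 63.2 112.  122.2] 109.66591700876934 115.71738308506237
  z 125 8 [ 64.2 118.2 133.7] 112.72118258155712 122.60078722772784
  z 140 12 [ 64.1 123.5 147.4] 116.98235548124143 128.24655712120875
  z 155 13 [ 63.9 129.4 162. ] 123.24504385589917 133.7264065961274
  z 170 51 [ 55.9 136.7 178.4] 130.43408249176127 142.5060007478714
s12.pkl 115 [ 62.  131.8 167.8]
  z 110 6 [ 63.9 113.8 122.5] 110.40253529252634 117.15795618969177
  z 125 15 [ 62.9 119.6 131.7] 114.47901930529574 125.44885136593001
  z 140 22 [ 62.8 125.8 147. ] 116.92873561385646 135.02820316993976
  z 155 20 [ 63.1 131.9 163. ] 125.58114334265733 139.20764367640595
  z 170 52 [ 55.9 136.9 178.3] 130.29559981745587 142.34432828801948
```

View pics/s0c.png

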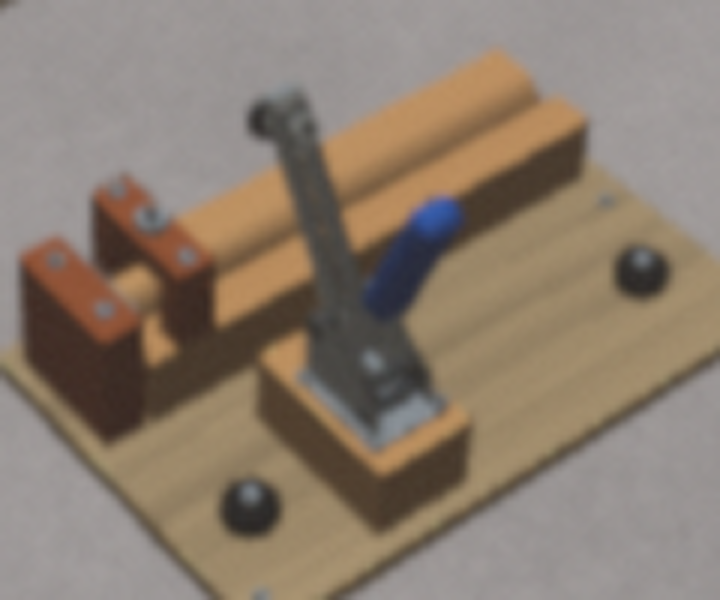

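View pics/w14.png

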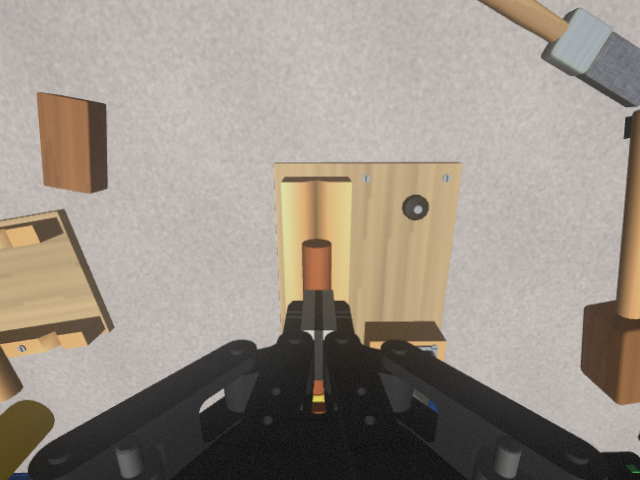

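The grip appears about 15 mm farther out than the table says, and the base board measures 188 wide instead of 166. I'll measure the whole clamp before trusting the table.

```bash
python3 - <<'E'
from h import *
np.set_printoptions(precision=1,suppress=True)
c=pickle.load(open("top.pkl","rb"));P=cloud(c)
O=np.array([546.5,144.7,0]);
# along row of clamp: v = 170+180/5=206
for v in (203,206,208):
    print("row",v)
    for u in range(216,292,3): print(u,(P[v,u]-O).round(0), c["pixels"][v,u], end=" | ")
    print()
print("board left edge row 250:")
for u in range(222,236): print(u,(P[250,u]-O).round(0),c["pixels"][250,u])
E
python3 - <<'E'
import pickle,cv2
c=pickle.load(open("top.pkl","rb"))
cv2.imwrite("pics/tcl.png",cv2.resize(c["pixels"][190:230,210:270,::-1],None,fx=12,fy=12,interpolation=cv2.INTER_CUBIC))
E
```

```text
row 203
216 [ 83. 183.   0.] [111 103 102] | 219 [ 58. 134. 180.] [ 10  59 120] | 222 [ 59. 127. 176.] [ 3 42 84] | 225 [ 60. 121. 164.] [ 0 26 73] | 228 [ 63. 117. 144.] [42 44 69] | 231 [ 66. 112. 126.] [51 55 68] | 234 [ 76. 117.  53.] [120 107  73] | 237 [ 75. 107.  59.] [123 112  81] | 240 [71. 94. 84.] [98 90 63] | 243 [70. 84. 92.] [66 67 69] | 246 [75. 82. 53.] [88 93 90] | 249 [ 59.  54. 168.] [ 98 100  90] | 252 [ 59.  45. 174.] [64 65 56] | 255 [ 59.  37. 172.] [ 92  98 106] | 258 [ 61.  31. 159.] [60 48 32] | 261 [81. 43. 12.] [107  90  67] | 264 [76. 29. 48.] [130 120  82] | 267 [77. 20. 44.] [130 112  78] | 270 [76. 11. 48.] [128 104  68] | 273 [76.  2. 47.] [77 55 30] | 276 [77. -6. 42.] [109  80  54] | 279 [ 75. -16.  52.] [128 103  65] | 282 [ 75. -26.  54.] [131 120  83] | 285 [ 80. -32.  19.] [71 59 40] | 288 [ 81. -40.   9.] [110  94  65] | 291 [ 82. -49.   4.] [106 101  99] | 
row 206
216 [ 74. 183.   2.] [116 107 102] | 219 [ 49. 132. 189.] [ 14  58 124] | 222 [ 50. 126. 181.] [ 0 27 77] | 225 [ 52. 121. 166.] [ 0 25 65] | 228 [ 54. 116. 150.] [13 37 74] | 231 [
[... 1429 characters left out ...]
 | 279 [ 61. -16.  45.] [128 104  69] | 282 [ 60. -25.  50.] [131 117  85] | 285 [ 65. -31.  15.] [67 52 36] | 288 [ 65. -40.  13.] [109  88  66] | 291 [ 67. -48.  -1.] [108 105 104] | 
board left edge row 250:
222 [-62. 162.   5.] [105 101 102]
223 [-62. 157.  12.] [107 104 105]
224 [-62. 157.  -1.] [112 109 110]
225 [-62. 154.   2.] [106 105 108]
226 [-62. 148.  12.] [103  94  83]
227 [-62. 146.   9.] [113  98  73]
228 [-62. 143.  10.] [109  92  66]
229 [-63. 138.  17.] [110  94  70]
230 [-62. 136.  14.] [111  97  72]
231 [-62. 133.  14.] [110  94  75]
232 [-62. 130.  11.] [105  90  67]
233 [-63. 126.  15.] [104  90  67]
234 [-63. 124.  14.] [105  89  66]
235 [-62. 121.   9.] [114  95  72]
```

View pics/tcl.png

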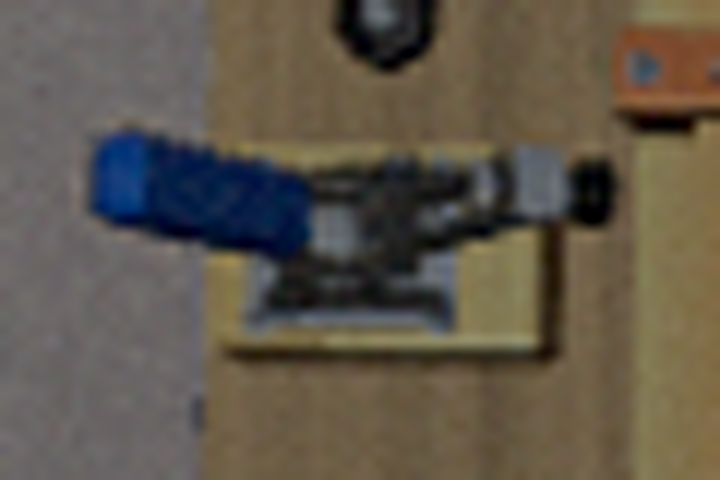

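The clamp as built stands about 23 mm farther out than the table (board edge +24, bracket +22, grip centre about jig (124,150), slope about 68°). I'll use the measured position and shift the handle's path by +23 mm. Moving to the inner side of the grip with the fingers shut.

```bash
python3 - <<'E'
from plant import *
from h import *
s=get_state()
for z in (270,238): print(rel(s,[600,240,z],np.radians(179.4)))
E
```

```text
(array([-158.98796335,   94.59390356,   10.06974546]), array([ 0.20096283,  0.81195339, -0.02804389]), array([-159.15863206,   94.54682707,    7.48372836]))
(array([-158.53452663,   94.48155776,   42.06633549]), array([ 0.20096283,  0.81195339, -0.02804389]), array([-159.15863206,   94.54682707,   39.48372836]))
```

carry_out:
  steps:
    - [[-0.02, 0.012, 0], [0, 0.5, 0], 0]
    - [[-0.03, 0.018, 0], [0, 0.3, 0], 0]
    - [[-0.035, 0.021, 0], [0, 0, 0], 0]
    - [[-0.035, 0.021, 0], [0, 0, 0], 0]
    - [[-0.03, 0.018, 0], [0, 0, 0], 0]
    - [[-0.009, 0.0045, 0], [0, 0, 0], 0]
    - [[0, 0, 0], [0, 0, 0], 0]

```text
time_s: 15.32
position: [600.2, 240.9, 272.8]
ee_rot: [-0.003, 0.005, 1.0, 0.0]
contact_force: [-1.6, 0.1, -1.5]
opening: -0.1
```

```bash
python3 - <<'E'
from plant import *
from h import *
s=get_state();show(s)
print(rel(s,[600,240,238],np.radians(179.4)))
c=camera("wrist");cv2.imwrite("pics/w15.png",c["pixels"][:,:,::-1]);pickle.dump(c,open("w15.pkl","wb"))
c=camera("scene");cv2.imwrite("pics/s15.png",cv2.resize(c["pixels"][190:350,260:440,::-1],None,fx=3.7,fy=3.7,interpolation=cv2.INTER_CUBIC))
E
```

```text
t 15.3167 pos [600.204 240.87  272.775] xhead 179.43135676140128 z [-0.006  0.    -1.   ] F [-1.617  0.082 -1.507] open -0.0937274946645169 q [-0.542  0.346  0.119  1.515 -0.045  1.288  1.144]
(array([-0.02 , -0.871, 34.775]), array([-0.002, -0.356,  0.031]), array([ 0.195, -0.872, 34.775]))
```

View pics/w15.png

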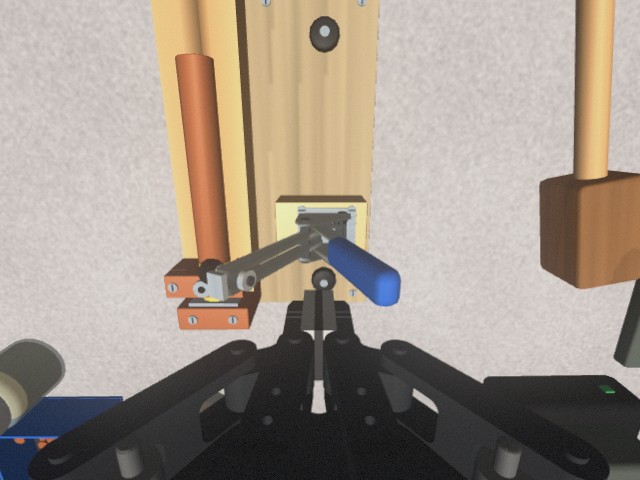

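View pics/s15.png

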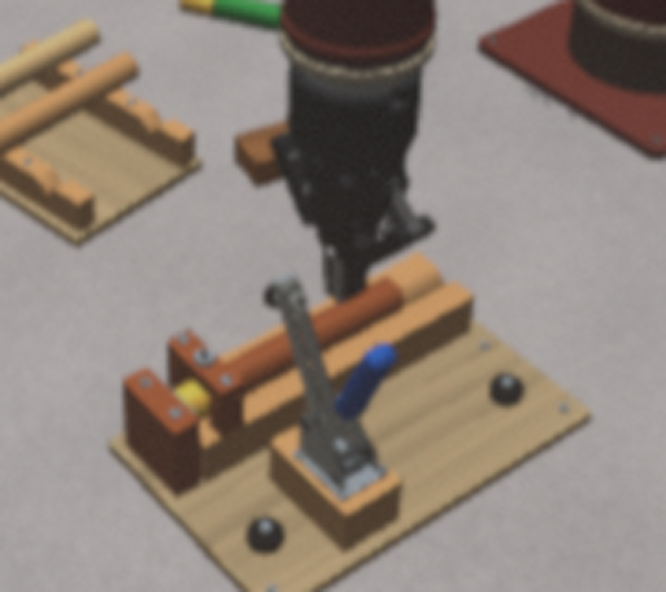

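The wrist view shows the shut fingers (318,300) just left of the blue handle, whose top is at (385,290), with the arm to the left at (240,280). I'll measure the handle from the wrist depth.

```bash
python3 - <<'E'
from h import *
np.set_printoptions(precision=1,suppress=True)
c=pickle.load(open("w15.pkl","rb"));P=cloud(c);im=c["pixels"].astype(int)
m=(im[:,:,2]>1.6*im[:,:,0])&(im[:,:,2]>40);m[:,:310]=0;m[330:]=0
Q=P[m]
for lo in range(95,200,10):
    q=Q[(Q[:,2]>=lo)&(Q[:,2]<lo+10)]
    if len(q): print(lo,len(q),q.mean(0),"x",q[:,0].min(),q[:,0].max(),"y",q[:,1].min(),q[:,1].max())
print("rod",[np.median(P[v-2:v+3,u-2:u+3].reshape(-1,3),axis=0) for u,v in((197,100),(207,200))])
print("tips",P[300,318],P[325,318])
E
```

```text
115 113 [598.1 247.8 121.1] x 590.8590343011972 608.460970203023 y 246.02164814886393 251.46453920932632
125 168 [598.1 251.1 130.1] x 590.8071275933285 608.4503557978072 y 248.58626424487403 255.04091823677672
135 201 [598.1 255.  140.3] x 590.5977146796447 608.5500578139797 y 251.61588573897305 259.30364223179095
145 219 [597.9 258.8 150.2] x 590.6936825925192 608.7815922384435 y 256.0554033526709 263.4249102300093
155 266 [598.  262.5 160.2] x 590.507602033207 608.8101518703638 y 259.56764966865296 267.40737557200276
165 314 [598.  266.4 170.1] x 590.4107422451663 609.4004365173236 y 263.25863219337833 271.45099017756314
175 958 [598.9 274.5 180.5] x 590.088427929892 609.9945986040669 y 267.0241796732042 283.33382783530175
rod [array([493.5, 148.7,  72.3]), array([569.5, 148.1,  72.6])]
tips [588.8 239.1 214.6] [588.2 239.2 235.8]
```

The inner face at z=162 is at y of about 263, slope 69°, which matches my shifted model. Descending beside it.

carry_out:
  steps:
    - [[0, 0, 0.015], [0, -0.3, 0], 0]
    - [[0, 0, 0.015], [0, 0, 0], 0]
    - [[0, 0.002, 0.007], [0, 0, 0], 0]
    - [[0, 0, 0], [0, 0, 0], 0]

```text
time_s: 15.75
position: [597.5, 241.2, 237.2]
ee_rot: [-0.001, 0.005, 1.0, 0.0]
contact_force: [-0.4, 0.3, -0.8]
opening: -0.1
```

carry_out:
  steps:
    - [[0, 0.004, 0], [0, 0, 0], 0]
    - [[0, 0.004, 0], [0, 0, 0], 0]
    - [[0, 0.004, 0], [0, 0, 0], 0]
    - [[0, 0.003, 0], [0, 0, 0], 0]
    - [[0, 0, 0], [0, 0, 0], 0]

```text
time_s: 16.17
position: [599.5, 257.6, 239.7]
ee_rot: [0.001, 0.005, 1.0, 0.001]
contact_force: [-0.8, -1.6, 2.1]
opening: -0.3
```

```bash
cat > clampview.py <<'E'
from plant import *
from h import *
import sys
n=sys.argv[1]
s=get_state();show(s)
c=camera("wrist");cv2.imwrite(f"pics/w{n}.png",c["pixels"][:,:,::-1])
P=cloud(c);im=c["pixels"].astype(int)
m=(im[:,:,2]>1.6*im[:,:,0])&(im[:,:,2]>40);m[:,:310]=0;m[330:]=0
Q=P[m]; Q=Q[(Q[:,2]>80)&(np.abs(Q[:,0]-600)<15)]
if len(Q):
  for lo in range(80,200,10):
    q=Q[(Q[:,2]>=lo)&(Q[:,2]<lo+10)]
    if len(q)>5: print(lo,len(q),q.mean(0))
c=camera("scene");cv2.imwrite(f"pics/s{n}.png",cv2.resize(c["pixels"][230:350,280:420,::-1],None,fx=4.5,fy=4.5,interpolation=cv2.INTER_CUBIC))
E
python3 clampview.py 16
```

```text
t 16.1667 pos [599.494 257.572 239.704] xhead 179.4301457350322 z [ 0.003  0.002 -1.   ] F [-0.761 -1.631  2.103] open -0.2859506404625282 q [-0.559  0.374  0.111  1.547 -0.044  1.22   1.119]
120 55 [593.38  252.348 126.911]
130 210 [596.393 253.937 135.013]
140 212 [594.398 258.245 144.965]
150 175 [592.656 262.803 154.81 ]
160 219 [592.552 266.892 165.071]
170 433 [593.154 275.678 177.175]
180 610 [596.839 276.241 181.691]
190 9 [592.366 269.465 194.863]
```

View pics/w16.png

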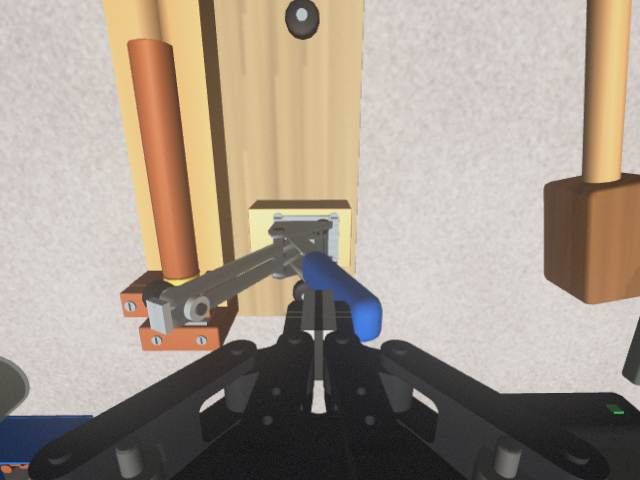

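Light contact (1.6 N) at TCP y 257.6. Following the handle's arc out and down, first to about 1.0 rad.

carry_out:
  steps:
    - [[0, 0.006, 0.001], [0, 0, 0], 0]
    - [[0, 0.006, 0.001], [0, 0, 0], 0]
    - [[0, 0.006, 0.001], [0, 0, 0], 0]
    - [[0, 0.006, 0.0015], [0, 0, 0], 0]
    - [[0, 0.005, 0.002], [0, 0, 0], 0]
    - [[0, 0, 0], [0, 0, 0], 0]

```text
time_s: 16.77
position: [599.2, 287.6, 232.0]
ee_rot: [0.001, 0.005, 1.0, 0.001]
contact_force: [-0.5, -1.1, 0.0]
opening: -0.1
```

```bash
python3 clampview.py 17
```

```text
t 16.7667 pos [599.235 287.602 231.989] xhead 179.47697836772477 z [ 0.001  0.003 -1.   ] F [-0.475 -1.075  0.02 ] open -0.14501733373392994 q [-0.59   0.404  0.1    1.521 -0.044  1.216  1.079]
130 22 [590.855 282.955 138.532]
140 210 [592.453 285.622 145.607]
150 204 [591.631 293.715 155.181]
160 422 [592.642 304.07  166.452]
170 755 [596.954 307.276 172.451]
180 13 [592.12  299.564 185.263]
```

View pics/s17.png

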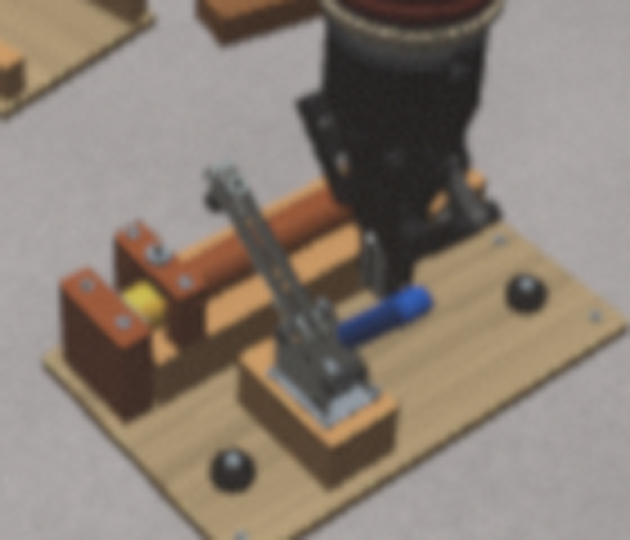

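View pics/w17.png

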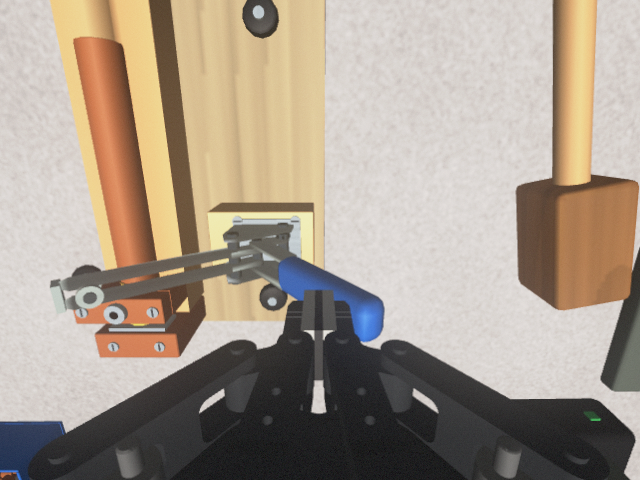

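The clamp is following: handle slope about 50° (roughly 1.3 rad), the arm coming over, 1 N. Continuing.

carry_out:
  steps:
    - [[0, 0.005, 0.002], [0, 0, 0], 0]
    - [[0, 0.005, 0.002], [0, 0, 0], 0]
    - [[0, 0.005, 0.003], [0, 0, 0], 0]
    - [[0, 0.004, 0.004], [0, 0, 0], 0]
    - [[0, 0.004, 0.005], [0, 0, 0], 0]
    - [[0, 0, 0], [0, 0, 0], 0]

```text
time_s: 17.37
position: [599.3, 310.4, 215.4]
ee_rot: [0.0, 0.005, 1.0, 0.001]
contact_force: [-0.6, 0.2, 0.3]
opening: -0.1
```

```bash
python3 clampview.py 18
```

```text
t 17.3667 pos [599.275 310.429 215.401] xhead 179.47788239660466 z [ 0.001  0.002 -1.   ] F [-0.602  0.155  0.325] open -0.06461823266092956 q [-0.612  0.437  0.092  1.51  -0.044  1.195  1.049]
120 13 [590.735 306.05  129.106]
130 275 [591.378 312.075 135.582]
140 643 [593.619 326.084 146.41 ]
150 934 [598.157 332.831 152.313]
160 13 [592.055 322.348 165.656]
170 7 [592.134 322.329 171.922]
```

View pics/s18.png

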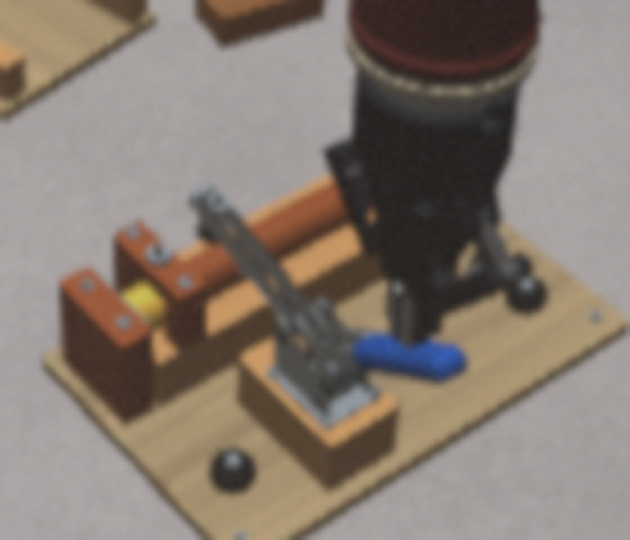

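View pics/w18.png

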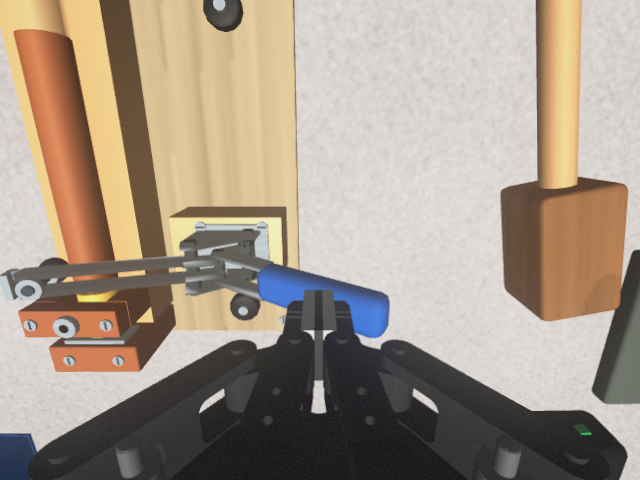

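The slope is now about 35° (roughly 0.7 rad). Next is the last, mostly downward part.

carry_out:
  steps:
    - [[0, 0.004, 0.004], [0, 0, 0], 0]
    - [[0, 0.003, 0.005], [0, 0, 0], 0]
    - [[0, 0.003, 0.005], [0, 0, 0], 0]
    - [[0, 0.002, 0.005], [0, 0, 0], 0]
    - [[0, 0.001, 0.005], [0, 0, 0], 0]
    - [[0, 0, 0], [0, 0, 0], 0]

```text
time_s: 17.97
position: [599.6, 322.2, 191.3]
ee_rot: [0.0, 0.005, 1.0, 0.001]
contact_force: [0.5, 1.2, 1.2]
opening: 0.1
```

```bash
python3 clampview.py 19
```

```text
t 17.9667 pos [599.649 322.224 191.263] xhead 179.4169486037011 z [ 0.001  0.001 -1.   ] F [0.513 1.159 1.239] open 0.06511626789515514 q [-0.623  0.467  0.088  1.517 -0.044  1.158  1.034]
100 26 [590.54  320.043 109.4  ]
110 723 [592.277 333.24  116.249]
120 1459 [599.445 345.668 122.403]
130 15 [592.524 334.094 135.018]
140 12 [592.597 334.15  144.065]
```

View pics/s19.png

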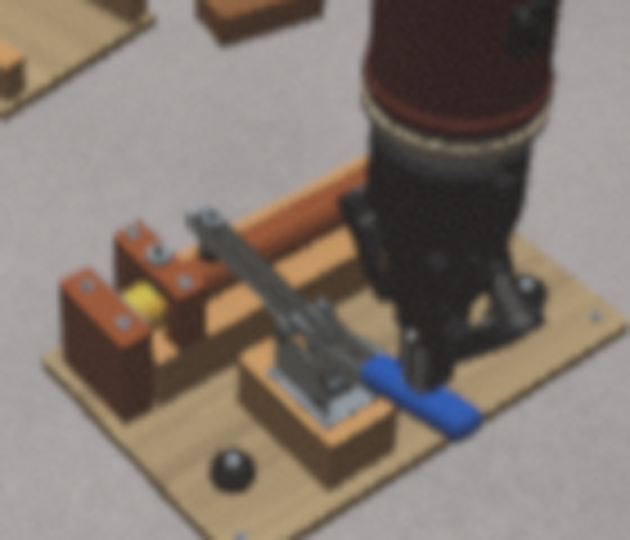

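View pics/w19.png

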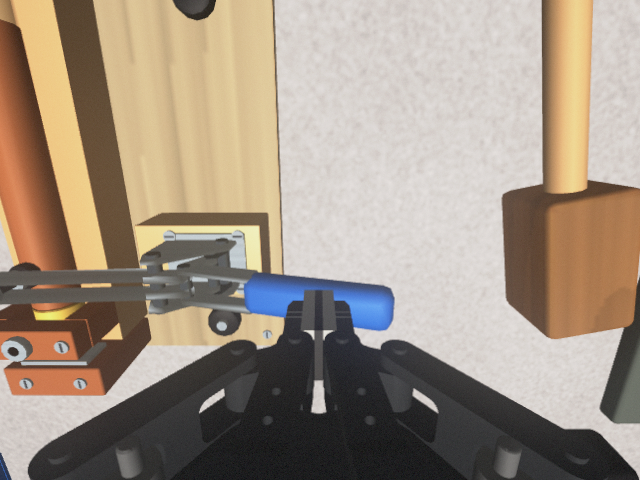

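Near the bottom, about 20°. Pressing on until it goes hard.

carry_out:
  steps:
    - [[0, 0.001, 0.003], [0, 0, 0], 0]
    - [[0, 0, 0.003], [0, 0, 0], 0]
    - [[0, 0, 0.002], [0, 0, 0], 0]
    - [[0, 0, 0], [0, 0, 0], 0]

```text
time_s: 18.4
position: [600.0, 322.6, 183.9]
ee_rot: [0.001, 0.005, 1.0, 0.001]
contact_force: [0.7, 0.4, 0.7]
opening: -0.1
```

carry_out:
  steps:
    - [[0, 0, 0.002], [0, 0, 0], 0]
    - [[0, 0, 0.002], [0, 0, 0], 0]
    - [[0, 0, 0], [0, 0, 0], 0]

```text
time_s: 18.65
position: [600.0, 322.5, 179.9]
ee_rot: [0.001, 0.005, 1.0, 0.001]
contact_force: [0.1, 0.6, -1.2]
opening: -0.3
```

carry_out:
  steps:
    - [[0, 0, 0.002], [0, 0, 0], 0]
    - [[0, 0, 0.002], [0, 0, 0], 0]
    - [[0, 0, 0], [0, 0, 0], 0]

```text
time_s: 18.9
position: [600.0, 322.7, 176.1]
ee_rot: [0.001, 0.005, 1.0, 0.001]
contact_force: [0.3, 0.1, -0.1]
opening: 0.2
```

```bash
python3 clampview.py 20
```

```text
t 18.9 pos [599.997 322.683 176.057] xhead 179.37609795320535 z [ 0.001  0.001 -1.   ] F [ 0.292  0.099 -0.103] open 0.22419717499700237 q [-0.623  0.481  0.087  1.53  -0.045  1.13   1.033]
90 807 [592.194 335.868  97.334]
100 1610 [599.617 346.032 101.486]
110 25 [591.953 332.072 113.551]
120 16 [592.902 334.559 124.455]
```

View pics/s20.png

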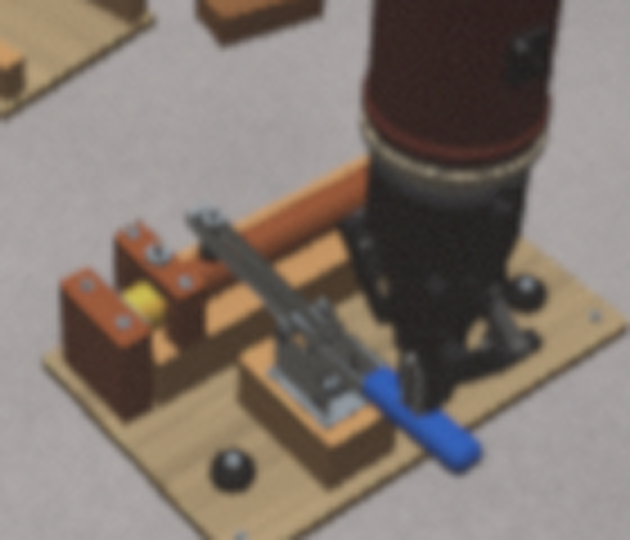

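View pics/w20.png

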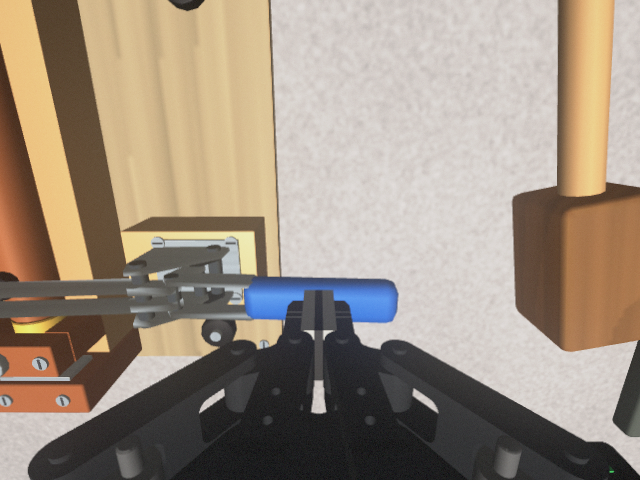

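The handle is still moving freely (under 1 N), so the real clamp closes lower than the table. I'll press on in small steps.

carry_out:
  steps:
    - [[0, 0, 0.002], [0, 0, 0], 0]
    - [[0, 0, 0.002], [0, 0, 0], 0]
    - [[0, 0, 0], [0, 0, 0], 0]

```text
time_s: 19.25
position: [600.3, 323.0, 172.7]
ee_rot: [0.001, 0.005, 1.0, 0.001]
contact_force: [0.2, 0.4, 3.6]
opening: -0.3
```

carry_out:
  steps:
    - [[0, 0, 0.002], [0, 0, 0], 0]
    - [[0, 0, 0.002], [0, 0, 0], 0]
    - [[0, 0, 0], [0, 0, 0], 0]

```text
time_s: 19.5
position: [600.1, 323.1, 168.4]
ee_rot: [0.001, 0.005, 1.0, 0.001]
contact_force: [0.6, 1.4, 1.0]
opening: 0.4
```

carry_out:
  steps:
    - [[0, 0, 0.002], [0, 0, 0], 0]
    - [[0, 0, 0.001], [0, 0, 0], 0]
    - [[0, 0, 0], [0, 0, 0], 0]

```text
time_s: 19.75
position: [599.8, 322.5, 164.8]
ee_rot: [0.0, 0.005, 1.0, 0.0]
contact_force: [0.4, -0.3, 0.5]
opening: 0.1
```

```bash
python3 clampview.py 21; python3 - <<'E'
import sys
sys.path.insert(0,'.')
from plant import *
from h import *
c=camera("top");cv2.imwrite("pics/t21.png",cv2.resize(c["pixels"][170:290,200:310,::-1],None,fx=5,fy=5,interpolation=cv2.INTER_CUBIC))
E
```

```text
t 19.75 pos [599.84  322.512 164.775] xhead 179.37842910858078 z [ 0.001  0.001 -1.   ] F [ 0.375 -0.312  0.507] open 0.13772136558292822 q [-0.622  0.491  0.086  1.54  -0.046  1.111  1.034]
80 1235 [598.133 337.185  81.392]
90 14 [590.917 326.835  97.365]
100 20 [591.979 332.56  103.788]
```

View pics/s21.png

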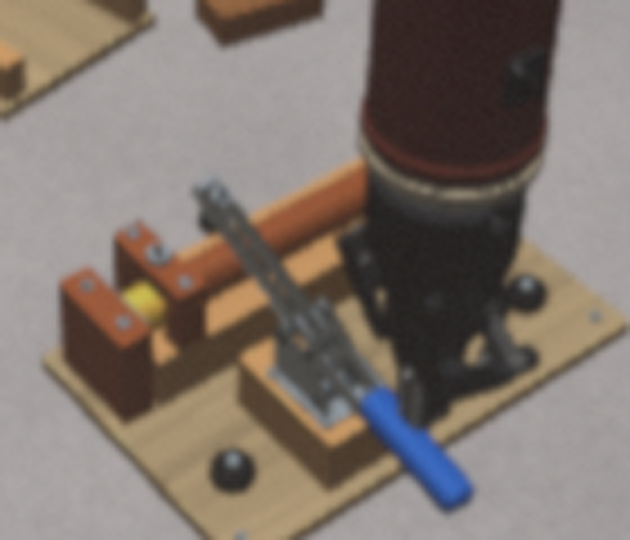

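View pics/w21.png

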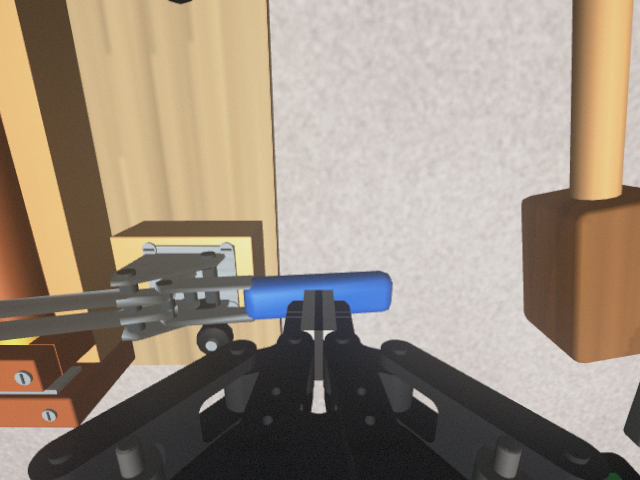

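The arm end now stands higher in the scene picture, (210,190) against (205,215) at the previous stop. I may have pushed past the closed position, so I'll look closely before going on.

```bash
python3 - <<'E'
from plant import *
from h import *
np.set_printoptions(precision=1,suppress=True)
c=camera("scene");pickle.dump(c,open("s22.pkl","wb"))
P=cloud(c)
cv2.imwrite("pics/s22.png",cv2.resize(c["pixels"][255:345,310:410,::-1],None,fx=7,fy=6.6,interpolation=cv2.INTER_CUBIC))
c=camera("top");pickle.dump(c,open("t22.pkl","wb"));Pt=cloud(c);im=c["pixels"].astype(int)
cv2.imwrite("pics/t22.png",cv2.resize(c["pixels"][175:255,215:315,::-1],None,fx=7,fy=7,interpolation=cv2.INTER_CUBIC))
O=np.array([546.3,145.7,0])
for v in (203,206,209):
    print("row",v)
    for u in range(216,292,4): print(u,(Pt[v,u]-O).round(0), end=" | ")
    print()
E
```

```text
row 203
216 [ 56. 138. 197.] | 220 [ 56. 128. 193.] | 224 [ 57. 118. 187.] | 228 [ 76. 134.  53.] | 232 [ 75. 121.  62.] | 236 [ 76. 110.  54.] | 240 [70. 92. 92.] | 244 [70. 80. 92.] | 248 [75. 74. 55.] | 252 [76. 63. 52.] | 256 [81. 57. 12.] | 260 [81. 45. 12.] | 264 [75. 27. 56.] | 268 [75. 14. 59.] | 272 [73.  1. 70.] | 276 [ 73. -10.  67.] | 280 [ 76. -20.  47.] | 284 [ 75. -33.  57.] | 288 [ 80. -42.  17.] | 
row 206
216 [ 47. 136. 203.] | 220 [ 49. 128. 189.] | 224 [ 49. 118. 186.] | 228 [ 63. 129.  81.] | 232 [ 63. 116.  84.] | 236 [ 62. 104.  89.] | 240 [66. 97. 60.] | 244 [61. 79. 99.] | 248 [ 60.  67. 102.] | 252 [ 59.  54. 109.] | 256 [ 58.  42. 117.] | 260 [ 58.  30. 118.] | 264 [ 56.  17. 131.] | 268 [ 55.   5. 138.] | 272 [ 56.  -6. 134.] | 276 [ 64. -10.  68.] | 280 [ 67. -20.  49.] | 284 [ 67. -32.  50.] | 288 [ 73. -40.   4.] | 
row 209
216 [ 44. 145. 162.] | 220 [ 42. 131. 178.] | 224 [ 42. 120. 177.] | 228 [ 59. 135.  48.] | 232 [ 58. 122.  54.] | 236 [ 58. 110.  53.] | 240 [58. 98. 56.] | 244 [53. 80. 90.] | 248 [57. 74. 58.] | 252 [ 51.  55. 106.] | 256 [ 50.  42. 112.] | 260 [ 49.  30. 118.] | 264 [ 48.  18. 126.] | 268 [ 48.   6. 126.] | 272 [ 48.  -5. 130.] | 276 [ 55. -11.  70.] | 280 [ 58. -20.  52.] | 284 [ 58. -32.  44.] | 288 [ 62. -41.  14.] |
```

View pics/s22.png

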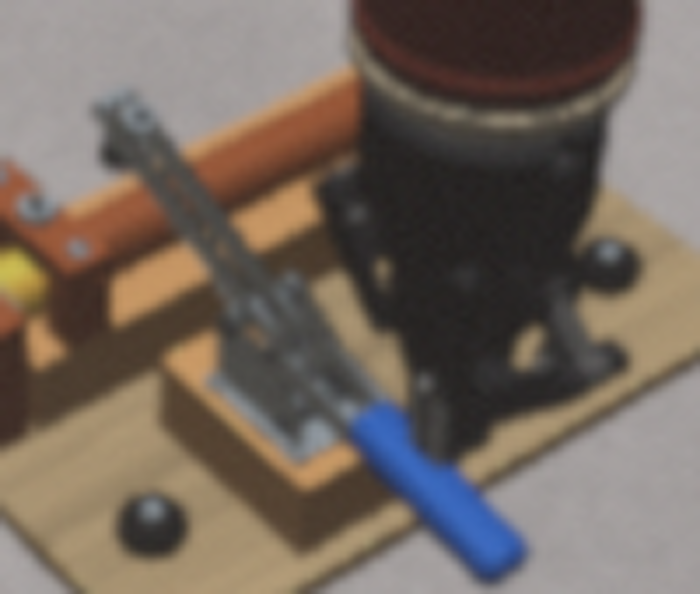

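View pics/t22.png

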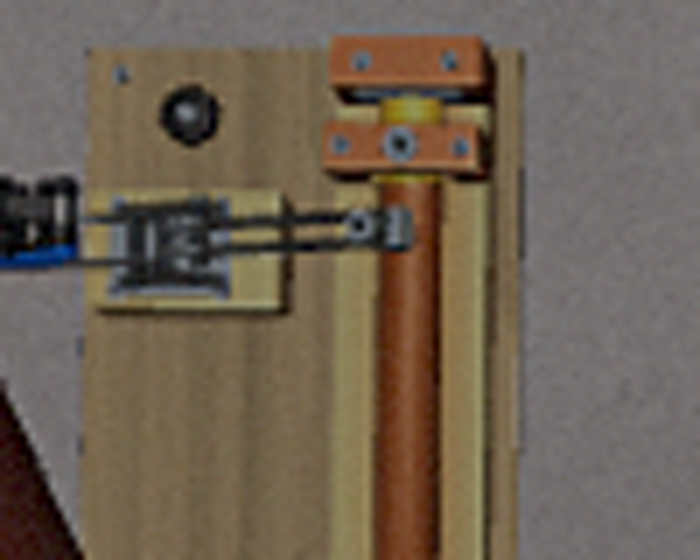

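The arm and handle are now in line but turned together by about 27°, so the pad (end z about 130) is off the rod. I pushed the handle past closed. I'll lift off and see whether it stays or springs back.

carry_out:
  steps:
    - [[0, 0, -0.004], [0, 0, 0], 0]
    - [[0, 0, -0.01], [0, 0, 0], 0]
    - [[0, 0, -0.016], [0, 0, 0], 0]
    - [[0, 0, -0.02], [0, 0, 0], 0]
    - [[0, 0, 0], [0, 0, 0], 0]

```text
time_s: 20.42
position: [601.7, 323.6, 221.1]
ee_rot: [0.004, 0.005, 1.0, 0.003]
contact_force: [0.8, 0.8, 1.0]
opening: 0.2
```

```bash
cat > tv.py <<'E'
from plant import *
from h import *
import sys
n=sys.argv[1]
np.set_printoptions(precision=1,suppress=True)
s=get_state();show(s)
c=camera("scene");pickle.dump(c,open(f"s{n}.pkl","wb"))
cv2.imwrite(f"pics/s{n}.png",cv2.resize(c["pixels"][255:345,290:410,::-1],None,fx=6.5,fy=6.5,interpolation=cv2.INTER_CUBIC))
c=camera("top");Pt=cloud(c);pickle.dump(c,open(f"t{n}.pkl","wb"))
O=np.array([546.3,145.7,0])
for v in (204,206,208):
    print("row",v,[tuple((Pt[v,u]-O).round(0)[1:].astype(int)) for u in range(216,280,4)])
E
python3 tv.py 23
```

```text
t 20.4167 pos [601.699 323.609 221.129] xhead 179.36951860679193 z [ 0.007  0.005 -1.   ] F [0.765 0.812 0.988] open 0.18745507714681214 q [-0.625  0.444  0.091  1.487 -0.042  1.203  1.031]
row 204 [(np.int64(129), np.int64(234)), (np.int64(117), np.int64(240)), (np.int64(157), np.int64(2)), (np.int64(134), np.int64(55)), (np.int64(118), np.int64(75)), (np.int64(105), np.int64(84)), (np.int64(93), np.int64(86)), (np.int64(80), np.int64(90)), (np.int64(75), np.int64(49)), (np.int64(63), np.int64(53)), (np.int64(56), np.int64(17)), (np.int64(45), np.int64(10)), (np.int64(28), np.int64(49)), (np.int64(16), np.int64(48)), (np.int64(-6), np.int64(133)), (np.int64(-10), np.int64(63))]
row 206 [(np.int64(129), np.int64(235)), (np.int64(119), np.int64(233)), (np.int64(140), np.int64(82)), (np.int64(129), np.int64(81)), (np.int64(116), np.int64(85)), (np.int64(104), np.int64(85)), (np.int64(98), np.int64(53)), (np.int64(79), np.int64(97)), (np.int64(68), np.int64(97)), (np.int64(54), np.int64(109)), (np.int64(42), np.int64(115)), (np.int64(30), np.int64(121)), (np.int64(17), np.int64(135)), (np.int64(6), np.int64(131)), (np.int64(-6), np.int64(133)), (np.int64(-11), np.int64(73))]
row 208 [(np.int64(164), np.int64(80)), (np.int64(152), np.int64(80)), (np.int64(140), np.int64(83)), (np.int64(135), np.int64(52)), (np.int64(122), np.int64(54)), (np.int64(110), np.int64(57)), (np.int64(92), np.int64(87)), (np.int64(81), np.int64(87)), (np.int64(75), np.int64(52)), (np.int64(63), np.int64(50)), (np.int64(57), np.int64(14)), (np.int64(44), np.int64(17)), (np.int64(27), np.int64(50)), (np.int64(6), np.int64(127)), (np.int64(-6), np.int64(131)), (np.int64(-11), np.int64(71))]
```

View pics/s23.png

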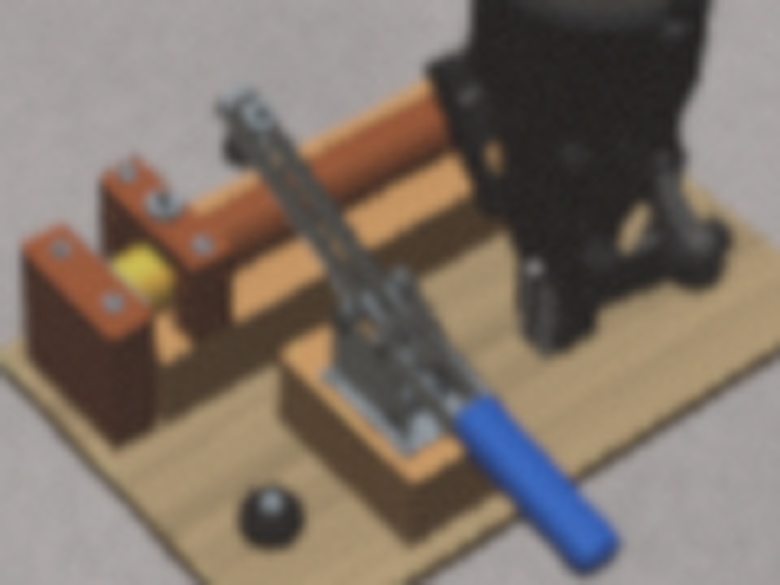

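It stays put; the rod is undisturbed. Arm and handle are nearly in line, so the joint is near 0 but the arm stands about 27° up. Pressing the arm's end down should bring the pad on to the rod and the handle back up to its closed position, so I'll move above the arm's end.

carry_out:
  steps:
    - [[0, -0.02, -0.012], [0, 0, 0], 0]
    - [[0, -0.035, 0], [0, -0.3, 0], 0]
    - [[0, -0.038, 0], [0.2, 0, 0], 0]
    - [[0, -0.035, 0], [0, 0, 0], 0]
    - [[0, -0.03, 0], [0, 0, 0], 0]
    - [[0.001, -0.014, 0], [0, 0, 0], 0]
    - [[0, 0, 0], [0, 0, 0], 0]

```text
time_s: 21.1
position: [597.3, 146.0, 227.4]
ee_rot: [0.003, 0.008, 1.0, -0.002]
contact_force: [0.5, -0.4, 0.0]
opening: 0.5
```

```bash
python3 - <<'E'
from plant import *
from h import *
s=get_state();show(s)
c=camera("wrist");cv2.imwrite("pics/w24.png",c["pixels"][:,:,::-1]);pickle.dump(c,open("w24.pkl","wb"))
c=camera("top");cv2.imwrite("pics/t24.png",cv2.resize(c["pixels"][175:255,205:305,::-1],None,fx=7,fy=7,interpolation=cv2.INTER_CUBIC))
E
```

```text
t 21.1 pos [597.286 145.975 227.428] xhead 179.04529290093996 z [ 0.006 -0.004 -1.   ] F [ 0.544 -0.45   0.001] open 0.48383683068074085 q [-0.44   0.309  0.154  1.662 -0.045  1.169  1.277]
```

View pics/w24.png

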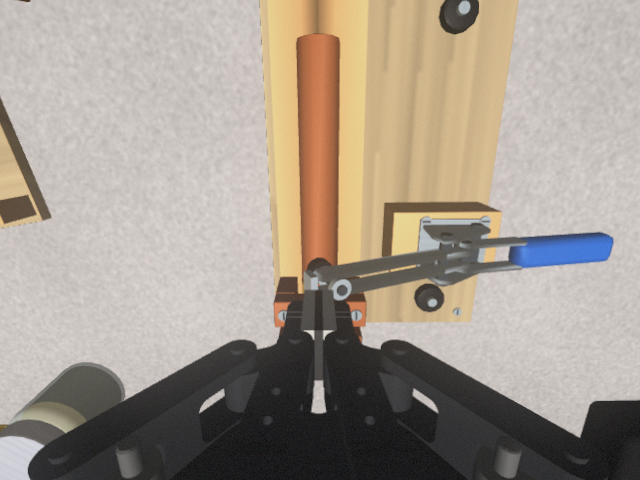

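View pics/t24.png

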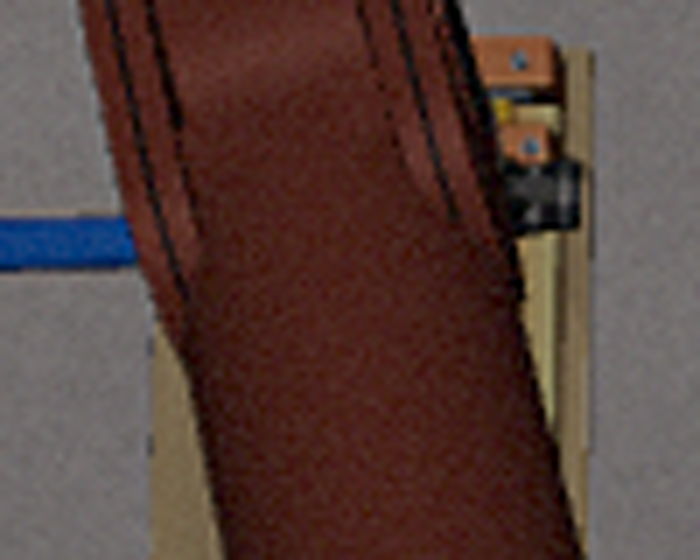

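```bash
cat > wm.py <<'E'
from h import *
import sys
np.set_printoptions(precision=1,suppress=True)
def meas(c):
    P=cloud(c);im=c["pixels"].astype(int)
    m=(im[:,:,2]>1.6*im[:,:,0])&(im[:,:,2]>60)
    Q=P[m]; Q=Q[(np.abs(Q[:,0]-600)<8)&(Q[:,1]>240)]
    if len(Q)>20:
        a=np.polyfit(Q[:,1],Q[:,2],1); print("handle top: slope deg",np.degrees(np.arctan(a[0])),"y",Q[:,1].min(),Q[:,1].max(),"z at ends",np.polyval(a,[Q[:,1].min(),Q[:,1].max()]))
    g=(np.ptp(im,axis=2)<30)&(np.abs(P[:,:,0]-600)<9)&(P[:,:,1]>135)&(P[:,:,1]<235)&(P[:,:,2]>74)&(P[:,:,2]<150)
    g[330:]=0
    A=P[g]
    for lo in range(130,240,10):
        q=A[(A[:,1]>=lo)&(A[:,1]<lo+10)]
        if len(q)>4: print(lo,len(q),"zmax",np.percentile(q[:,2],90),"zmed",np.median(q[:,2]))
if __name__=="__main__": meas(pickle.load(open(sys.argv[1],"rb")))
E
python3 wm.py w24.pkl
```

```text
handle top: slope deg -8.727713368727755 y 280.31616157891597 357.08471231084695 z at ends [81.7 69.9]
130 182 zmax 131.34840529714688 zmed 125.64044364986661
140 527 zmax 131.95652080071108 zmed 123.3069131100434
150 566 zmax 134.07248544420514 zmed 131.30558338415094
160 449 zmax 124.75428445110276 zmed 120.39177877546857
170 417 zmax 118.84109275322825 zmed 115.13516948801478
180 396 zmax 114.35340530231974 zmed 111.33956285228544
190 373 zmax 109.97338247583005 zmed 106.86997404456103
200 350 zmax 105.7265925599623 zmed 102.5854226764404
210 343 zmax 101.3498515026637 zmed 97.72290241159588
220 372 zmax 96.73034121944593 zmed 93.61430960117269
230 133 zmax 93.41702682712217 zmed 92.1435688528038
```

The arm slopes 25° up, and the handle is 8.7° below level instead of 8° above, so the two have turned together about the arm pivot by 17–25°. Pressing the arm's end down, watching the force.

carry_out:
  steps:
    - [[-0.002, 0.005, 0.012], [0, 0, 0], 0]
    - [[0, 0, 0.008], [0, 0, 0], 0]
    - [[0, 0, 0.005], [0, 0, 0], 0]
    - [[0, 0, 0.005], [0, 0, 0], 0]
    - [[0, 0, 0], [0, 0, 0], 0]

```text
time_s: 21.62
position: [598.9, 156.2, 195.9]
ee_rot: [0.002, 0.005, 1.0, -0.001]
contact_force: [-0.8, -0.3, 0.1]
opening: 0.1
```

```bash
cat > wv.py <<'E'
from plant import *
from h import *
import sys
from wm import meas
n=sys.argv[1]
s=get_state();show(s)
c=camera("wrist");cv2.imwrite(f"pics/w{n}.png",c["pixels"][:,:,::-1]);pickle.dump(c,open(f"w{n}.pkl","wb"))
meas(c)
c=camera("scene");cv2.imwrite(f"pics/s{n}.png",cv2.resize(c["pixels"][255:345,290:410,::-1],None,fx=6.5,fy=6.5,interpolation=cv2.INTER_CUBIC))
E
python3 wv.py 25
```

```text
t 21.6167 pos [598.871 156.159 195.879] xhead 179.43179396963453 z [ 0.005 -0.003 -1.   ] F [-0.803 -0.302  0.114] open 0.10339176988644923 q [-0.447  0.345  0.145  1.683 -0.05   1.113  1.273]
handle top: slope deg -8.683993999268779 y 280.5618253745842 357.7051044672246 z at ends [82.688 70.906]
130 359 zmax 126.79342500739625 zmed 124.25443754205875
140 808 zmax 145.97707511415965 zmed 123.48492492364585
150 162 zmax 117.13796089871167 zmed 113.34487662751347
160 700 zmax 146.40300664109765 zmed 118.56283812986112
170 595 zmax 114.10210362275471 zmed 111.26055869634851
180 566 zmax 110.44592647675768 zmed 107.60861776291918
190 527 zmax 106.92876022311351 zmed 104.19642595024173
200 502 zmax 103.34349102908251 zmed 100.6936576122398
210 505 zmax 99.75306496889397 zmed 96.77954154113671
220 531 zmax 96.08970592497039 zmed 93.5639889487283
230 182 zmax 93.64311453175145 zmed 92.43140364859329
```

View pics/s25.png

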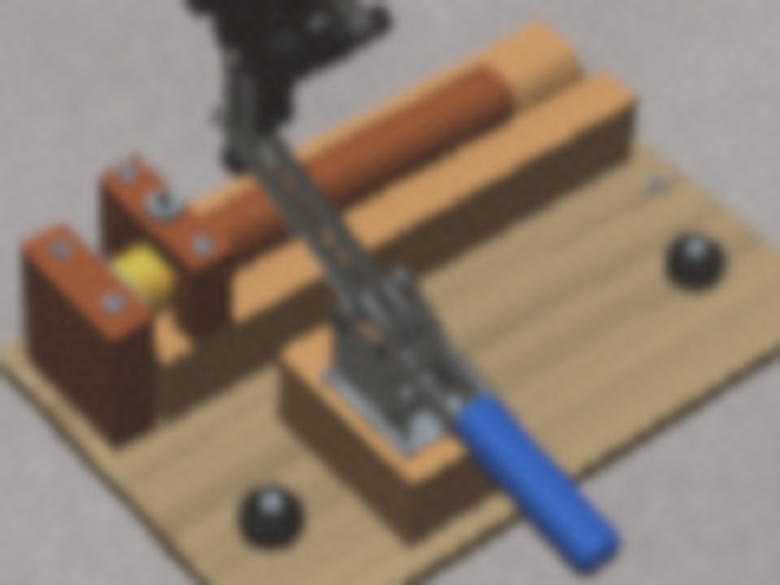

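The arm drops almost freely (20°) while the handle has not moved yet. Continuing down.

carry_out:
  steps:
    - [[0, 0, 0.005], [0, 0, 0], 0]
    - [[0, 0, 0.005], [0, 0, 0], 0]
    - [[0, 0, 0.003], [0, 0, 0], 0]
    - [[0, 0, 0], [0, 0, 0], 0]

```text
time_s: 22.05
position: [600.1, 154.8, 184.6]
ee_rot: [0.004, 0.006, 1.0, -0.001]
contact_force: [0.6, -2.3, 6.0]
opening: -0.2
```

```bash
python3 wv.py 26
```

```text
t 22.05 pos [600.073 154.841 184.639] xhead 179.33343313480222 z [ 0.008 -0.002 -1.   ] F [ 0.562 -2.34   6.   ] open -0.20249186940832825 q [-0.444  0.355  0.145  1.694 -0.051  1.089  1.275]
handle top: slope deg -2.36865705512845 y 281.47930968182067 334.94835349845613 z at ends [87.333 85.121]
130 364 zmax 115.69914393902306 zmed 111.74331429324224
140 888 zmax 139.14359676736487 zmed 113.68125296756642
150 187 zmax 108.94809963017794 zmed 104.88375212852009
160 861 zmax 139.49241571298614 zmed 120.67432037195327
170 620 zmax 106.51348137212409 zmed 104.20561699434268
180 599 zmax 104.19044813756646 zmed 102.06937659558301
190 573 zmax 101.94845147779364 zmed 99.91718587750158
200 564 zmax 99.6897169126707 zmed 97.7142297487475
210 574 zmax 97.36359304576409 zmed 95.18527427633046
220 604 zmax 95.12195602077351 zmed 93.26751840019742
230 215 zmax 93.98322728178974 zmed 92.62528881403705
```

View pics/s26.png

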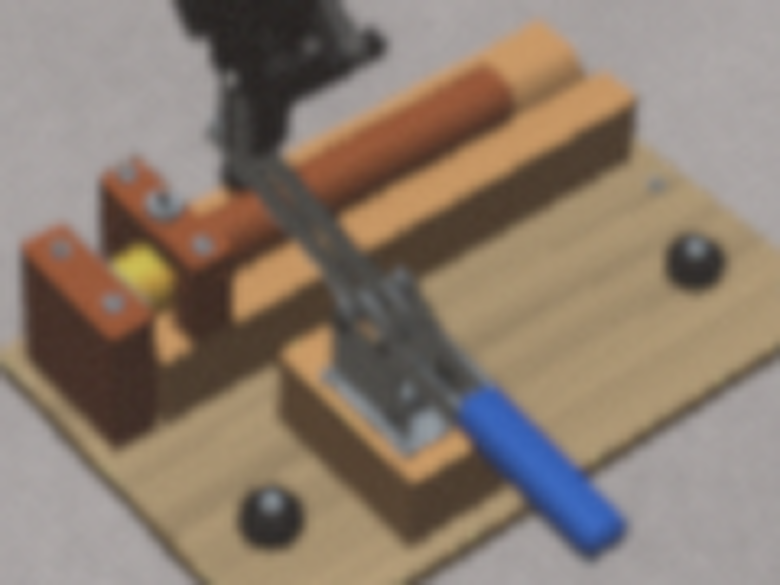

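The arm is now at 12.5° and carries the handle back up with it (handle −2.4°), 6 N. Continuing.

carry_out:
  steps:
    - [[0, 0, 0.004], [0, 0, 0], 0]
    - [[0, 0, 0.004], [0, 0, 0], 0]
    - [[0, 0, 0.003], [0, 0, 0], 0]
    - [[0, 0, 0], [0, 0, 0], 0]

```text
time_s: 22.48
position: [599.1, 155.6, 172.5]
ee_rot: [0.003, 0.005, 1.0, -0.001]
contact_force: [-0.2, -0.3, -0.5]
opening: -0.2
```

```bash
python3 wv.py 27
```

```text
t 22.4833 pos [599.082 155.641 172.497] xhead 179.38017653055016 z [ 0.005 -0.002 -1.   ] F [-0.172 -0.335 -0.492] open -0.16141196366266525 q [-0.444  0.367  0.143  1.705 -0.054  1.069  1.276]
handle top: slope deg 10.816246394431703 y 282.02290558354 311.26424198613864 z at ends [ 95.043 100.63 ]
130 291 zmax 99.97724433869362 zmed 96.53133263583443
140 887 zmax 127.51903967164169 zmed 107.70209952249819
150 125 zmax 94.86603193818608 zmed 91.722247645434
160 770 zmax 127.86611615563798 zmed 111.83262538970482
170 653 zmax 97.76074785115426 zmed 96.0163790284174
180 650 zmax 97.0767839515413 zmed 95.49023791305544
190 650 zmax 96.36646857625972 zmed 94.79858810378002
200 626 zmax 95.65117488561678 zmed 94.02024108795952
210 674 zmax 94.92844492082983 zmed 93.08414691563738
220 725 zmax 94.48468815255208 zmed 92.92625992440693
230 273 zmax 94.26919503048649 zmed 93.14605969095494
```

View pics/s27.png

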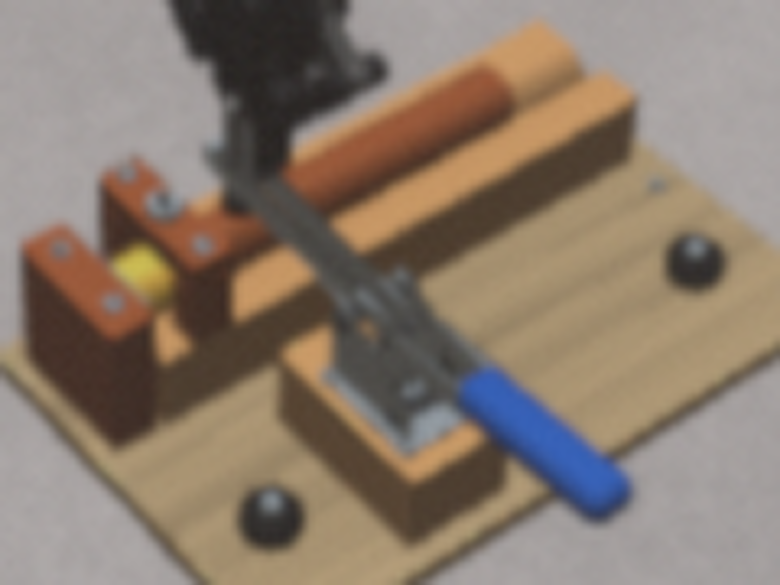

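The clamp has snapped back to its normal side: handle 10.8° above level, arm about 4°, no force on the tool. That corresponds to about 0.07 rad. Lifting off to check it properly.

carry_out:
  steps:
    - [[0, 0, -0.006], [0, 0, 0], 0]
    - [[0, 0, -0.015], [0, 0, 0], 0]
    - [[0, 0, -0.025], [0, 0, 0], 0]
    - [[0.02, -0.015, -0.025], [0, 0, 0], 0]
    - [[0.02, -0.015, -0.02], [0, 0, 0], 0]
    - [[0, 0, 0], [0, 0, 0], 0]

```text
time_s: 23.08
position: [558.3, 123.7, 269.7]
ee_rot: [0.006, 0.007, 1.0, -0.0]
contact_force: [1.2, 0.3, 0.9]
opening: -0.0
```

```bash
python3 wv.py 28; python3 - <<'E'
import cv2,pickle
c=pickle.load(open('w28.pkl','rb'))
E
```

```text
t 23.0833 pos [558.264 123.726 269.689] xhead 179.227782812664 z [ 0.012 -0.001 -1.   ] F [1.208 0.279 0.911] open -0.009670761996189405 q [-0.438  0.188  0.159  1.722 -0.027  1.222  1.285]
handle top: slope deg 4.206279148490925 y 281.7124512861909 359.0525926165939 z at ends [ 97.126 102.814]
130 142 zmax 100.16520418638343 zmed 96.70690190449272
140 353 zmax 105.78382616027443 zmed 99.66963511942436
150 218 zmax 98.87300695396442 zmed 97.1697106395087
160 219 zmax 98.14006797498322 zmed 96.44096256024453
170 235 zmax 97.29008415792126 zmed 95.7957523823896
180 230 zmax 96.6535883408231 zmed 95.25054583585765
190 217 zmax 96.14924039592171 zmed 94.88207842086965
200 227 zmax 95.45759448365872 zmed 94.14966042260195
210 241 zmax 94.83946765661537 zmed 93.25816010467418
220 267 zmax 94.40186409244518 zmed 92.88258116153482
230 111 zmax 94.48873564551441 zmed 93.21050785543642
```

View pics/s28.png

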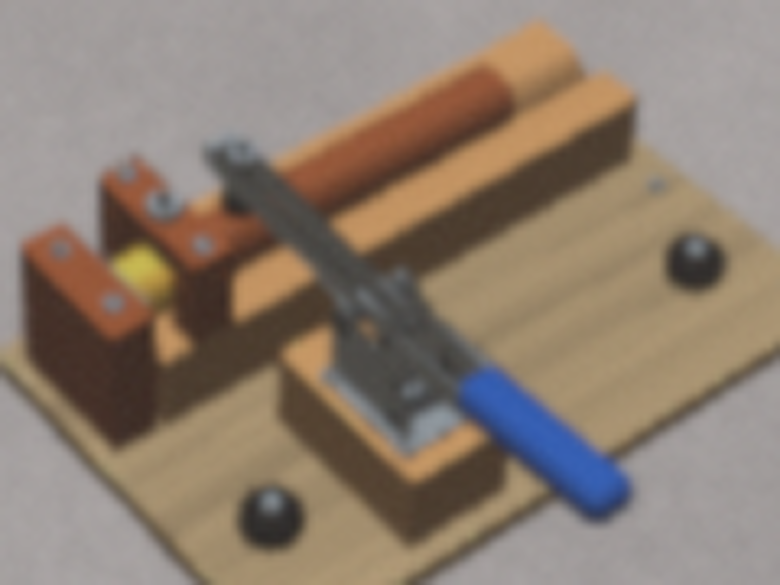

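View pics/w28.png

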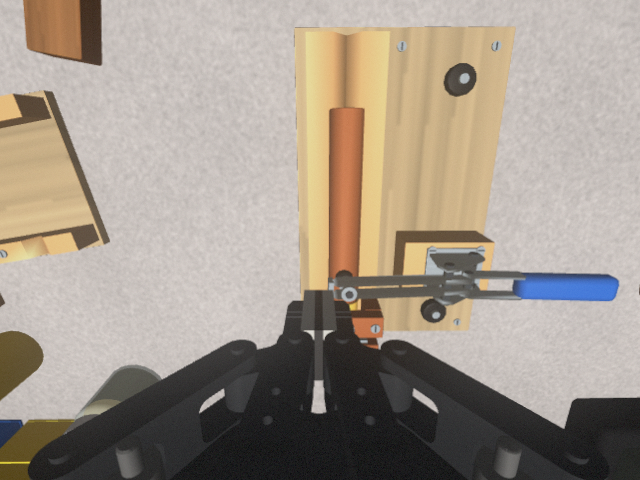

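Handle +4.2°, arm +3.8°. The pad seems to be at the rod, but I can't yet see whether it presses. I'll look at it in the scene depth and in an enlarged wrist crop.

```bash
python3 - <<'E'
from plant import *
from h import *
np.set_printoptions(precision=1,suppress=True)
c=camera("scene");pickle.dump(c,open("s29.pkl","wb"))
cv2.imwrite("pics/s29.png",cv2.resize(c["pixels"][268:300,312:352,::-1],None,fx=18,fy=18,interpolation=cv2.INTER_CUBIC))
w=pickle.load(open("w28.pkl","rb"))
cv2.imwrite("pics/w28c.png",cv2.resize(w["pixels"][230:320,300:420,::-1],None,fx=6.5,fy=6.5,interpolation=cv2.INTER_CUBIC))
# expected pixel of pad bottom centre if on rod: jig x 53,y0,z72.8
for z in (72.8,76,80,82.8): print(z,proj(c,[599.3,145.7,z]),proj(w,[599.3-8,145.7,z]))
E
```

```text
72.8 [326.1 286. ] [346.3 268.3]
76 [326.1 285.1] [346.6 269.8]
80 [326.1 284. ] [347.  271.6]
82.8 [326.1 283.2] [347.3 273. ]
```

View pics/s29.png

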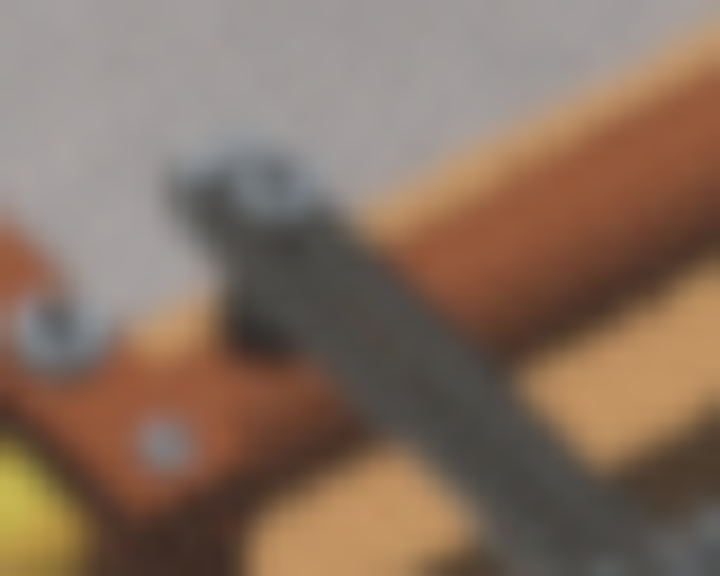

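View pics/w28c.png

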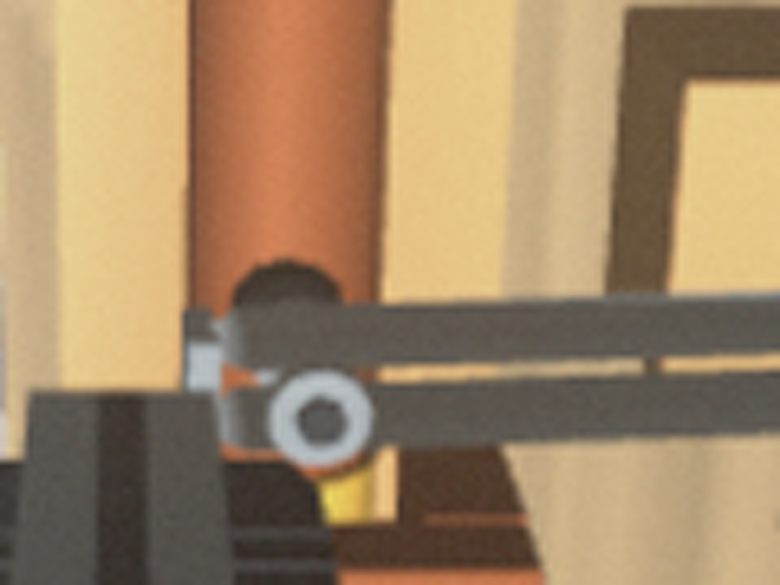

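```bash
python3 - <<'E'
from h import *
np.set_printoptions(precision=1,suppress=True)
w=pickle.load(open("w28.pkl","rb"));P=cloud(w)
for u in (342,344,346):
    for v in range(258,282,2): print(u,v,P[v,u],w["pixels"][v,u])
# earlier pictures: pad in w18/w15 open?
E
```

```text
342 258 [581.9 141.9  72.3] [207 130  87]
342 260 [583.5 141.9  72.8] [207 129  88]
342 262 [585.5 141.9  72.4] [209 133  89]
342 264 [587.1 141.9  73. ] [207 130  86]
342 266 [589.1 142.   72.7] [205 127  86]
342 268 [591.  142.   72.7] [207 130  87]
342 270 [593.3 142.1  71.6] [105  75  58]
342 272 [592.1 141.6  78.8] [70 59 48]
342 274 [593.2 141.5  80.5] [76 66 57]
342 276 [594.8 141.5  81. ] [81 74 65]
342 278 [592.6 140.8  90. ] [96 90 80]
342 280 [592.6 140.6  93.9] [93 88 77]
344 258 [581.5 143.6  73.2] [203 126  83]
344 260 [583.6 143.6  72.6] [205 130  87]
344 262 [585.  143.6  73.8] [205 128  88]
344 264 [587.1 143.6  73.2] [203 125  86]
344 266 [589.3 143.7  72.4] [203 127  86]
344 268 [591.  143.7  72.6] [202 125  85]
344 270 [591.5 143.5  76. ] [86 66 49]
344 272 [592.5 143.3  78. ] [72 60 48]
344 274 [593.1 143.2  80.7] [74 64 56]
344 276 [594.  143.   82.9] [92 84 77]
344 278 [592.6 142.5  90.1] [96 89 80]
344 280 [592.6 142.2  94. ] [95 88 80]
346 258 [581.9 145.4  72.3] [197 123  82]
346 260 [583.4 145.3  73.2] [196 120  80]
346 262 [585.6 145.4  72.4] [198 124  83]
346 264 [586.8 145.3  74. ] [195 121  82]
346 266 [589.4 145.5  72. ] [195 120  80]
346 268 [590.9 145.4  73.1] [196 121  81]
346 270 [593.4 145.6  71.4] [132  86  61]
346 272 [592.7 145.1  77.4] [70 59 48]
346 274 [593.1 144.8  80.7] [73 65 57]
346 276 [593.7 144.6  83.5] [92 84 77]
346 278 [592.2 144.   90.9] [91 85 78]
346 280 [592.9 143.9  93.3] [95 90 81]
```

The pad's underside reads z of about 73–75 on the rod top (72.7), so it is in contact or within 1–2 mm. To judge the spring's compression, I'll compare the pad-to-arm distance now with when the pad hung free (w24).

```bash
python3 - <<'E'
from h import *
np.set_printoptions(precision=1,suppress=True)
for n in ("w24","w28"):
    w=pickle.load(open(n+".pkl","rb"));P=cloud(w);im=w["pixels"].astype(int)
    g=(np.ptp(im,axis=2)<30)&(P[:,:,0]>588)&(P[:,:,0]<600)&(P[:,:,1]>165)&(P[:,:,1]<215)&(P[:,:,2]>80)&(P[:,:,2]<150)
    g[330:]=0
    A=P[g]
    a=np.polyfit(A[:,1],A[:,2],1)
    for _ in range(5):
        r=A[:,2]-np.polyval(a,A[:,1]); k=(r>-1.5); A=A[k] if k.sum()>50 else A; a=np.polyfit(A[:,1],A[:,2],1)
    th=np.arctan(a[0]); print(n,"arm slope",np.degrees(th),"z at 150",np.polyval(a,150),len(A))
    # dark pad pixels
    d=(im.sum(2)<260)&(np.abs(P[:,:,0]-594)<6)&(P[:,:,1]>132)&(P[:,:,1]<165)&(P[:,:,2]>60)
    d[300:]=0
    v,u=np.where(d); Q=P[d]
    dist=(np.polyval(a,Q[:,1])-Q[:,2])*np.cos(th)
    along=(Q[:,1]-231)*np.cos(th)+(Q[:,2]-91)*np.sin(th)
    for r in range(v.min(),v.max()+1):
        k=v==r
        if k.sum()>3: print(r,k.sum(),"perp below arm top",np.median(dist[k]),"max",np.percentile(dist[k],85),"along",np.median(along[k]),Q[k].mean(0),im[d][k].mean(0))
    c=w["pixels"][:,:,::-1]
    cv2.imwrite(f"pics/{n}p.png",cv2.resize(c[235:300,290:380] if n=="w24" else c[245:310,320:410],None,fx=8,fy=8,interpolation=cv2.INTER_CUBIC))
E
```

```text
w24 arm slope -23.677037863572156 z at 150 128.51970585376716 460
258 5 perp below arm top 25.837121797755305 max 26.472015081019084 along -84.47815163804236 [592.2 144.3 102.9] [77.6 60.6 49.6]
259 11 perp below arm top 24.046448642288922 max 25.228408265736746 along -84.92471908137045 [592.3 144.3 104.4] [73.1 58.9 47.4]
260 15 perp below arm top 22.99243376943478 max 25.325364242861273 along -85.4108903678637 [592.4 144.3 105.8] [73.9 59.1 48.1]
261 17 perp below arm top 21.533037654080992 max 24.30241927198058 along -86.00242323811007 [592.7 144.3 106.7] [72.8 60.1 50.4]
262 19 perp below arm top 20.60501374138182 max 23.87099671922919 along -86.57330838056971 [593.1 144.3 107.5] [74.2 61.9 53. ]
263 20 perp below arm top 20.363556800745705 max 23.69757163223399 along -86.19200906769206 [593.6 144.6 107.8] [73.1 62.5 55. ]
264 25 perp below arm top 20.0151975665074 max 22.720660875256844 along -85.53464105797347 [594.  146.8 108.6] [74.9 65.  57.5]
265 27 perp below arm top 19.997300855375403 max 22.25503703791176 along -85.8691556414863 [594.5 146.2 108.9] [76.6 66.9 59. ]
266 3
[... 3238 characters left out ...]
-71.66662233400587 [592.5 158.2  92.7] [92.6 86.2 76.9]
280 17 perp below arm top 4.085538808304109 max 4.655490022523652 along -78.3975606237754 [592.6 152.8  94.3] [93.  85.9 77.3]
281 23 perp below arm top 2.100226102698181 max 2.6360070719203876 along -80.99339325900208 [592.4 150.4  96.4] [92.1 85.7 76.8]
282 19 perp below arm top 0.27045986878467687 max 1.060985022379272 along -79.9585811516977 [592.5 150.   98.1] [92.7 86.4 77.6]
283 6 perp below arm top -0.42378225482348375 max -0.267554153800157 along -84.41124037169621 [592.9 148.   99. ] [92.3 86.2 78.7]
292 4 perp below arm top -7.856139068432496 max -7.166120198472021 along -86.20562691720241 [597.  145.6 106.5] [85.5 81.8 79.2]
```

View pics/w24p.png

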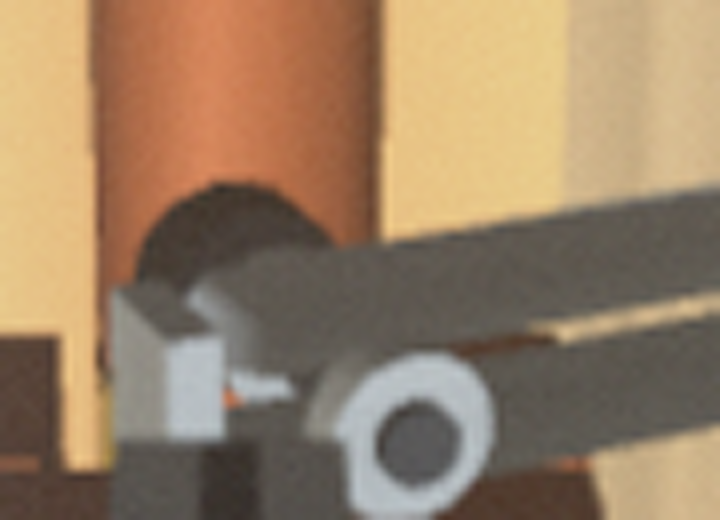

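View pics/w28p.png

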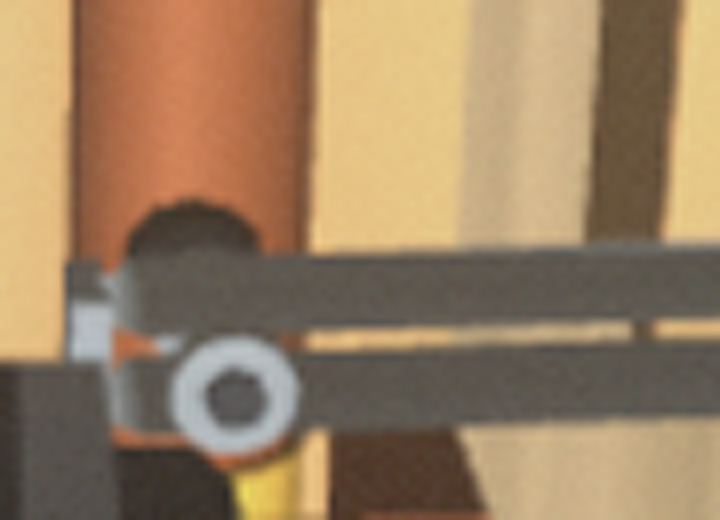

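The pad spring looks compressed by only about 0.5 mm against its free length, so the clamp is not yet properly loaded. I'll press the arm's end a few mm further, to about level, and see whether the linkage holds it there.

carry_out:
  steps:
    - [[-0.02, 0.015, 0.02], [0, 0, 0], 0]
    - [[-0.02, 0.015, 0.025], [0, -0.3, 0], 0]
    - [[-0.001, 0.002, 0.025], [0, 0, 0], 0]
    - [[0, 0, 0.018], [0, 0, 0], 0]
    - [[0, 0, 0.003], [0, 0, 0], 0]
    - [[0, 0, 0], [0, 0, 0], 0]

```text
time_s: 23.73
position: [600.4, 158.6, 171.9]
ee_rot: [0.005, 0.005, 1.0, -0.001]
contact_force: [-0.2, -0.1, 1.3]
opening: -0.1
```

carry_out:
  steps:
    - [[0, 0, 0.002], [0, 0, 0], 0]
    - [[0, 0, 0.002], [0, 0, 0], 0]
    - [[0, 0, 0], [0, 0, 0], 0]

```text
time_s: 23.98
position: [601.2, 157.6, 170.5]
ee_rot: [0.007, 0.006, 1.0, -0.001]
contact_force: [-2.1, 0.3, 5.3]
opening: 0.1
```

carry_out:
  steps:
    - [[0, 0, 0.002], [0, 0, 0], 0]
    - [[0, 0, 0.002], [0, 0, 0], 0]
    - [[0, 0, 0], [0, 0, 0], 0]

```text
time_s: 24.23
position: [601.4, 157.4, 168.2]
ee_rot: [0.007, 0.006, 1.0, -0.001]
contact_force: [-6.8, -2.2, 19.1]
opening: -0.2
```

```bash
python3 wv.py 30
```

```text
t 24.2333 pos [601.35  157.391 168.167] xhead 179.34761492334852 z [ 0.014 -0.001 -1.   ] F [-6.76  -2.207 19.148] open -0.19049649327357698 q [-0.446  0.372  0.143  1.708 -0.054  1.053  1.273]
handle top: slope deg 15.596115651945588 y 281.5079184097444 305.6017395179574 z at ends [ 97.072 103.798]
130 307 zmax 100.70602083326214 zmed 94.53792901628032
140 1073 zmax 122.1273706805299 zmed 101.79688488961864
150 627 zmax 122.98923353230917 zmed 103.16334047249734
160 883 zmax 123.62810284035191 zmed 107.78536212847865
170 658 zmax 95.45233912887181 zmed 93.40557932037666
180 685 zmax 95.16752034904691 zmed 93.63944783171478
190 663 zmax 94.83991306720017 zmed 93.3955954651686
200 667 zmax 94.50898083084287 zmed 93.16754926403934
210 720 zmax 94.33429415773826 zmed 92.69784572635376
220 778 zmax 94.33970303035245 zmed 92.70530939752314
230 299 zmax 94.49612696718896 zmed 93.24583681686501
```

View pics/w30.png

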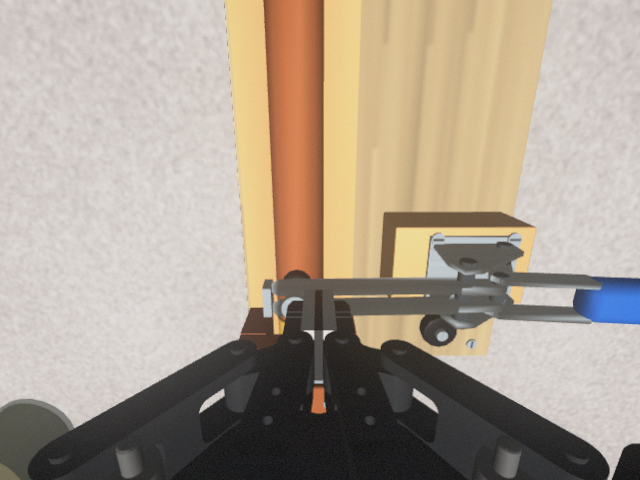

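Force rose to 19 N over 3 mm while the arm went from 3.7° to 1.8°, so the pad is against the rod and stiff. I'll lift off again and compare, and also pin down the clamp's real z offset from the open-state picture.

carry_out:
  steps:
    - [[0, 0, -0.003], [0, 0, 0], 0]
    - [[0, 0, -0.006], [0, 0, 0], 0]
    - [[0, 0, -0.015], [0, 0, 0], 0]
    - [[0.02, -0.015, -0.025], [0, 0, 0], 0]
    - [[0.02, -0.015, -0.025], [0, 0.3, 0], 0]
    - [[0, -0.01, -0.02], [0, 0, 0], 0]
    - [[0, 0, 0], [0, 0, 0], 0]

```text
time_s: 24.92
position: [560.7, 115.7, 264.6]
ee_rot: [0.007, 0.007, 1.0, -0.0]
contact_force: [1.1, -0.6, 1.2]
opening: 0.2
```

```bash
python3 wv.py 31; python3 - <<'E'
from h import *
np.set_printoptions(precision=1,suppress=True)
for n in ("w15","w24","w28","w31"):
    c=pickle.load(open(n+".pkl","rb"));P=cloud(c);im=c["pixels"].astype(int)
    m=(im[:,:,2]>1.6*im[:,:,0])&(im[:,:,2]>40); m[:,:310]=0;m[330:]=0
    Q=P[m];Q=Q[(np.abs(Q[:,0]-600)<6)&(Q[:,1]>235)&(Q[:,2]>55)]
    # principal line fit
    mu=Q.mean(0); print(n,len(Q),"y",np.percentile(Q[:,1],[1,99]),"z",np.percentile(Q[:,2],[1,99]))
    w=c; g=(np.ptp(im,axis=2)<30)&(P[:,:,0]>588)&(P[:,:,0]<600)&(P[:,:,1]>165)&(P[:,:,1]<215)&(P[:,:,2]>80)&(P[:,:,2]<150); g[330:]=0
    A=P[g]
    if len(A)>50:
        a=np.polyfit(A[:,1],A[:,2],1)
        for _ in range(5):
            r=A[:,2]-np.polyval(a,A[:,1]);A=A[r>-1.5]; a=np.polyfit(A[:,1],A[:,2],1)
        print("   arm slope",-np.degrees(np.arctan(a[0])),"z@150",np.polyval(a,150),"z@225",np.polyval(a,225))
E
```

```text
t 24.9167 pos [560.736 115.726 264.587] xhead 179.2018700955985 z [ 0.014 -0.    -1.   ] F [ 1.138 -0.593  1.22 ] open 0.24899852862689362 q [-0.428  0.192  0.165  1.728 -0.029  1.211  1.301]
handle top: slope deg 4.365024498688397 y 281.95822104110084 359.1600065592417 z at ends [ 97.025 102.918]
130 164 zmax 100.52555873037758 zmed 96.59285847632223
140 370 zmax 105.83255275304487 zmed 100.01701113063262
150 217 zmax 99.09276426723916 zmed 97.13854594858331
160 239 zmax 97.98473471692628 zmed 96.31429888551898
170 243 zmax 97.28005754739034 zmed 96.03505534698999
180 242 zmax 96.84563746109366 zmed 94.85500059884737
190 239 zmax 96.070946770258 zmed 94.76464060236701
200 233 zmax 95.46677523459729 zmed 93.99727061796432
210 257 zmax 94.84249460554197 zmed 93.14574817647899
220 272 zmax 94.37365526552101 zmed 92.7476760446205
230 105 zmax 94.29763909922796 zmed 92.90020276258214
w15 1412 y [246.1 282.4] z [118.7 183.4]
   arm slope 60.27908046559762 z@150 240.3558543597461 z@225 108.97833716386805
w24 1598 y [281.1 354.7] z [69.1 82.5]
   arm slope 23.677037863572156 z@150 128.51970585376716 z@225 95.63285055322967
w28 1422 y [282.6 356.9] z [ 93.  103.2]
   arm slope 3.673266060424779 z@150 98.38728457225139 z@225 93.57239206340468
w31 1508 y [282.6 356.8] z [ 92.7 103.1]
   arm slope 3.7278708708362607 z@150 98.40801407171932 z@225 93.52134502843431
```

View pics/s31.png

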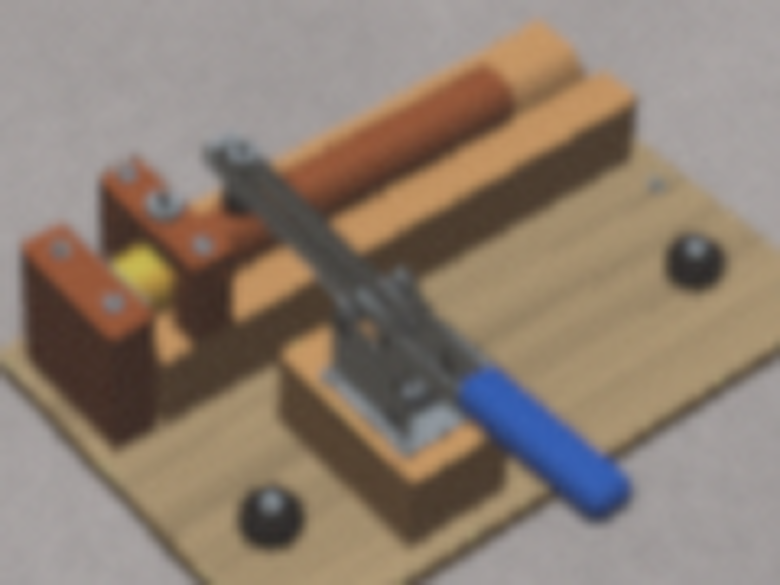

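The clamp returns to exactly the same rest (arm 3.7°, handle 4.3°), but nominal closed is handle 8° with its top about 9 mm higher. It is therefore sitting just past its proper closed pose, probably with little pad force. I'll take the handle between the jaws, lift it back open a little, and re-close gently to the nominal height. First I'll work out the turn to bring the jaws across the handle.

```bash
python3 - <<'E'
import numpy as np
w=np.array([39.5,224])/13
for i in range(13):
    h=np.radians(179.2-6.86*i)
    print(i,round((w[0]*np.cos(h)+w[1]*np.sin(h))/1000,4),round((w[0]*np.sin(h)-w[1]*np.cos(h))/1000,4))
E
```

```text
0 -0.0028 0.0173
1 -0.0007 0.0175
2 0.0014 0.0174
3 0.0035 0.0172
4 0.0055 0.0166
5 0.0074 0.0158
6 0.0093 0.0148
7 0.011 0.0136
8 0.0125 0.0122
9 0.0139 0.0106
10 0.0151 0.0089
11 0.016 0.007
12 0.0167 0.0051
```

carry_out:
  steps:
    - [[-0.003, 0.017, 0], [0, -0.4, 6.86], 0]
    - [[-0.001, 0.0175, 0], [0, -0.4, 6.86], 0.3]
    - [[0.0015, 0.0175, 0], [0, 0, 6.86], 0.6]
    - [[0.0035, 0.017, 0], [0, 0, 6.86], 0.6]
    - [[0.0055, 0.0165, 0], [0, 0, 6.86], 0.6]
    - [[0.0075, 0.016, 0], [0, 0, 6.86], 0.6]
    - [[0.0095, 0.015, 0], [0, 0, 6.86], 0.6]
    - [[0.011, 0.0135, 0], [0, 0, 6.86], 0.6]

```text
time_s: 25.68
position: [583.1, 257.6, 257.6]
ee_rot: [0.009, 0.468, 0.884, 0.002]
contact_force: [-0.1, 0.3, 0.3]
opening: 51.3
```

carry_out:
  steps:
    - [[0.0125, 0.012, 0], [0, 0, 6.86], 0.6]
    - [[0.014, 0.0105, 0], [0, 0, 6.86], 0.6]
    - [[0.015, 0.009, 0], [0, 0, 6.86], 0.6]
    - [[0.016, 0.007, 0], [0, 0, 6.86], 0.6]
    - [[0.0165, 0.005, 0], [0, 0, 6.86], 0.6]
    - [[0, 0, 0], [0, 0, 0], 0.6]

```text
time_s: 26.18
position: [596.5, 346.9, 256.8]
ee_rot: [0.008, 0.707, 0.708, 0.005]
contact_force: [-0.8, -0.0, 0.1]
opening: 51.0
```

```bash
python3 - <<'E'
from plant import *
from h import *
s=get_state();show(s)
print(rel(s,[600,340,200],np.radians(90)))
c=camera("wrist");cv2.imwrite("pics/w32.png",c["pixels"][:,:,::-1]);pickle.dump(c,open("w32.pkl","wb"))
P=cloud(c);im=c["pixels"].astype(int)
m=(im[:,:,2]>1.6*im[:,:,0])&(im[:,:,2]>60);Q=P[m];Q=Q[(np.abs(Q[:,0]-600)<20)&(Q[:,1]>270)&(Q[:,1]<365)&(Q[:,2]>80)]
print(len(Q),Q.mean(0),np.percentile(Q[:,0],[1,99]),np.percentile(Q[:,1],[1,99]))
a=np.polyfit(Q[:,1],Q[:,0],1);print("x slope",np.degrees(np.arctan(a[0])),np.polyval(a,[290,340]))
E
```

```text
t 26.1833 pos [596.482 346.905 256.833] xhead 90.0681717535701 z [ 0.018 -0.003 -1.   ] F [-0.764 -0.011  0.108] open 50.99866754269536 q [-0.799  0.439  0.279  1.439 -0.11   1.267 -0.512]
(array([-6.723,  2.477, 56.909]), array([1.04 , 0.187, 0.07 ]), array([-6.905,  3.518, 56.833]))
2529 [601.024 325.587 100.257] [590.824 611.336] [286.522 359.573]
x slope 0.4809807982709955 [600.725 601.145]
```

View pics/w32.png

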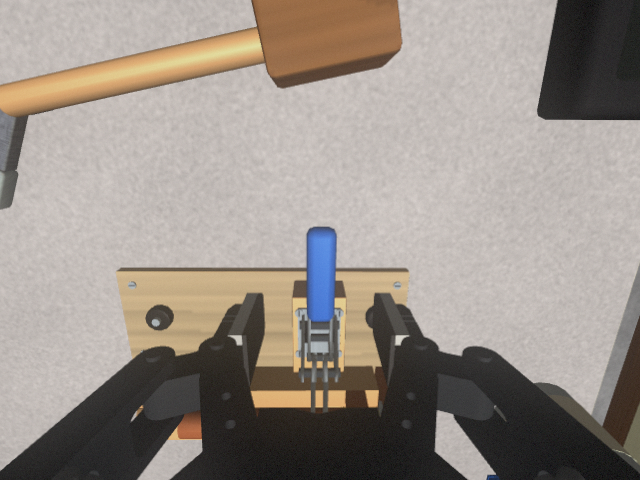

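The handle is centred between the jaws, x of about 601, grip from y 284 to 359. Going down over it and gripping near y 338.

carry_out:
  steps:
    - [[-0.0085, 0.003, 0.02], [1, 0, 0], 0.6]
    - [[0, 0, 0.03], [0, 0, 0], 0.6]
    - [[0, 0, 0.025], [0, 0, 0], 0.6]
    - [[0, 0, 0.016], [0, 0, 0], 0.6]
    - [[0, 0, 0.006], [0, 0, 0], 0.6]
    - [[0, 0, 0], [0, 0, 0], 0.6]

```text
time_s: 26.73
position: [601.0, 331.5, 159.8]
ee_rot: [0.002, 0.706, 0.709, -0.002]
contact_force: [0.6, -0.8, 0.7]
opening: 51.4
```

```bash
python3 - <<'E'
from plant import *
from h import *
s=get_state();show(s)
c=camera("wrist");cv2.imwrite("pics/w33.png",c["pixels"][:,:,::-1])
E
```

```text
t 26.7333 pos [600.99  331.453 159.789] xhead 90.23810051685501 z [-0.    -0.006 -1.   ] F [ 0.634 -0.788  0.686] open 51.370803823573915 q [-0.765  0.517  0.267  1.534 -0.14   1.113 -0.466]
```

View pics/w33.png

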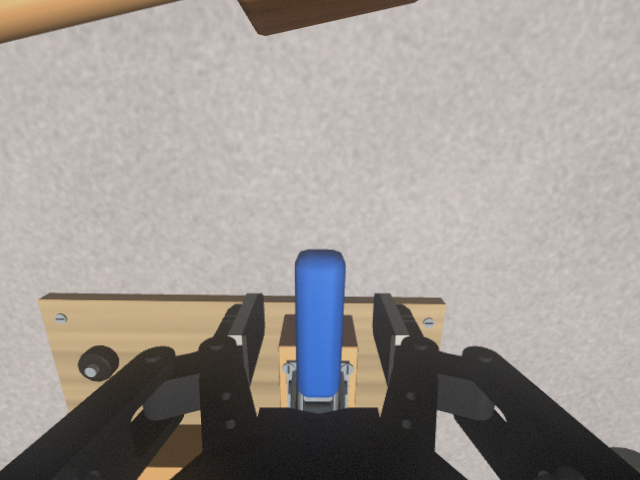

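The jaws straddle the grip squarely. Close, then lift gently.

carry_out:
  steps:
    - [[0, 0, 0], [0, 0, 0], 0.4]
    - [[0, 0, 0], [0, 0, 0], 0.2]
    - [[0, 0, 0], [0, 0, 0], 0]
    - [[0, 0, 0], [0, 0, 0], 0]
    - [[0, 0, 0], [0, 0, 0], 0]
    - [[0, 0, 0], [0, 0, 0], 0]

```text
time_s: 27.28
position: [601.5, 333.4, 163.0]
ee_rot: [0.002, 0.706, 0.708, 0.0]
contact_force: [-4.8, -0.2, 4.5]
opening: 20.0
```

carry_out:
  steps:
    - [[0, 0, -0.003], [0, 0, 0], 0]
    - [[0, 0, -0.003], [0, 0, 0], 0]
    - [[0, 0, -0.003], [0, 0, 0], 0]
    - [[0, 0, 0], [0, 0, 0], 0]

```text
time_s: 27.62
position: [601.4, 331.8, 170.7]
ee_rot: [0.003, 0.706, 0.708, -0.001]
contact_force: [-3.5, -2.9, -6.5]
opening: 19.9
```

```bash
cat > gv.py <<'E'
from plant import *
from h import *
import sys
np.set_printoptions(precision=1,suppress=True)
n=sys.argv[1]
s=get_state();show(s);print(s["torque"])
c=camera("scene");cv2.imwrite(f"pics/s{n}.png",cv2.resize(c["pixels"][255:345,290:410,::-1],None,fx=6.5,fy=6.5,interpolation=cv2.INTER_CUBIC))
c=camera("top");pickle.dump(c,open(f"t{n}.pkl","wb"));P=cloud(c);im=c["pixels"].astype(int)
O=np.array([546.3,145.7,0])
# arm top line
pts=[]
for v in range(202,212):
    for u in range(246,275):
        p=P[v,u]-O
        if np.ptp(im[v,u])<25 and p[2]>80 and 5<p[1]<80 and 43<p[0]<63: pts.append(p)
pts=np.array(pts)
if len(pts)>10:
    a=np.polyfit(pts[:,1],pts[:,2],1)
    for _ in range(4):
        r=pts[:,2]-np.polyval(a,pts[:,1]); pts=pts[np.abs(r)<8]; a=np.polyfit(pts[:,1],pts[:,2],1)
    print("top arm slope",-np.degrees(np.arctan(a[0])),"z@5",np.polyval(a,5),len(pts))
E
python3 gv.py 34
```

```text
t 27.6167 pos [601.389 331.815 170.663] xhead 90.12161000000025 z [ 0.001 -0.006 -1.   ] F [-3.501 -2.879 -6.505] open 19.93973686726683 q [-0.768  0.507  0.269  1.525 -0.137  1.13  -0.47 ]
[-0.212  0.64  -0.455]
top arm slope 3.611116041040274 z@5 97.4100491488751 92
```

View pics/s34.png

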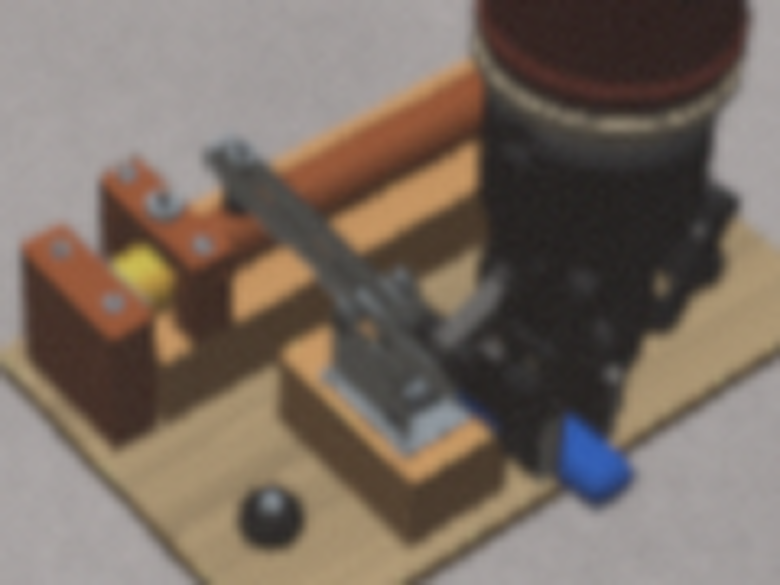

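Lifting the handle 8 mm took 6.5 N while the arm stayed at 3.6°. This is how a loaded toggle behaves near dead centre, so arm ≈3.6° looks like the true closed pose. I'll lift a little more to confirm the arm follows the linkage normally.

carry_out:
  steps:
    - [[0, 0, -0.004], [0, 0, 0], 0]
    - [[0, 0, -0.004], [0, 0, 0], 0]
    - [[-0.001, 0, -0.004], [0, 0, 0], 0]
    - [[0, 0, 0], [0, 0, 0], 0]

```text
time_s: 28.05
position: [601.5, 328.7, 182.5]
ee_rot: [0.003, 0.707, 0.707, -0.003]
contact_force: [-3.8, -10.1, -7.7]
opening: 20.2
```

```bash
python3 gv.py 35
```

```text
t 28.05 pos [601.537 328.679 182.543] xhead 90.04384310025772 z [ 0.001 -0.009 -1.   ] F [ -3.841 -10.112  -7.714] open 20.229814612203036 q [-0.767  0.495  0.273  1.516 -0.133  1.152 -0.47 ]
[-1.627  0.944 -0.163]
top arm slope 5.571313763746129 z@5 99.17635074025779 92
```

View pics/s35.png

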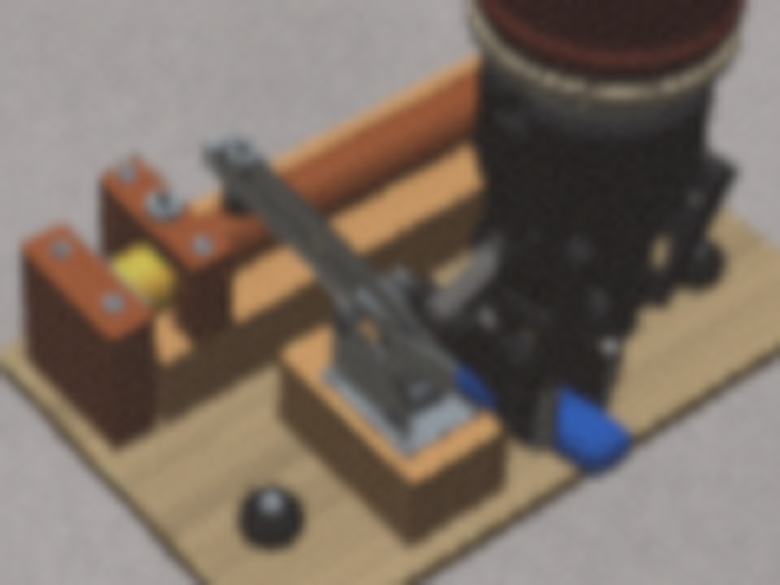

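Handle up about 20 mm and the arm rises to 5.6°, so the linkage is on its normal branch and 3.6° is its lowest, closed point. Now closing again gently, to about the nominal height, without overshooting.

carry_out:
  steps:
    - [[0.001, 0, 0.004], [0, 0, 0], 0]
    - [[0.001, 0, 0.004], [0, 0, 0], 0]
    - [[0, 0, 0.004], [0, 0, 0], 0]
    - [[0, 0, 0.003], [0, 0, 0], 0]
    - [[0, 0, 0.001], [0, 0, 0], 0]
    - [[0, 0, 0], [0, 0, 0], 0]

```text
time_s: 28.65
position: [601.4, 334.2, 167.9]
ee_rot: [0.002, 0.706, 0.708, -0.0]
contact_force: [-5.9, -2.3, 1.7]
opening: 20.2
```

```bash
python3 gv.py 36
```

```text
t 28.65 pos [601.394 334.155 167.865] xhead 90.18868445172694 z [ 0.003 -0.004 -1.   ] F [-5.923 -2.304  1.744] open 20.248761918108027 q [-0.769  0.511  0.267  1.525 -0.139  1.124 -0.47 ]
[-1.001  1.356 -0.582]
top arm slope 3.950528415003109 z@5 97.60682864568344 90
```

carry_out:
  steps:
    - [[0, 0, 0.002], [0, 0, 0], 0]
    - [[0, 0, 0.0015], [0, 0, 0], 0]
    - [[0, 0, 0], [0, 0, 0], 0]
    - [[0, 0, 0], [0, 0, 0], 0.2]
    - [[0, 0, 0], [0, 0, 0], 0.5]
    - [[0, 0, 0], [0, 0, 0], 0.6]
    - [[0, 0, 0], [0, 0, 0], 0.6]

```text
time_s: 29.33
position: [602.5, 334.4, 164.7]
ee_rot: [0.003, 0.706, 0.708, 0.001]
contact_force: [0.2, 0.1, -1.0]
opening: 51.5
```

carry_out:
  steps:
    - [[0, 0, -0.01], [0, 0, 0], 0.6]
    - [[0, 0, -0.02], [0, 0, 0], 0.6]
    - [[0, 0, -0.03], [0, 0, 0], 0.6]
    - [[0, 0, -0.035], [0, 0, 0], 0.6]
    - [[-0.01, 0, -0.03], [0, 0, 0], 0.6]
    - [[0, 0, 0], [0, 0, 0], 0.6]

```text
time_s: 29.83
position: [604.1, 323.5, 297.7]
ee_rot: [0.004, 0.707, 0.708, 0.005]
contact_force: [1.4, -0.8, 1.5]
opening: 51.4
```

```bash
python3 gv.py 37; python3 - <<'E'
from plant import *
from h import *
np.set_printoptions(precision=1,suppress=True)
c=camera("wrist");cv2.imwrite("pics/w37.png",c["pixels"][:,:,::-1]);pickle.dump(c,open("w37.pkl","wb"))
P=cloud(c);im=c["pixels"].astype(int)
m=(im[:,:,2]>1.6*im[:,:,0])&(im[:,:,2]>60);Q=P[m];Q=Q[(np.abs(Q[:,0]-600)<6)&(Q[:,1]>285)&(Q[:,1]<357)&(Q[:,2]>80)]
a=np.polyfit(Q[:,1],Q[:,2],1);print("handle slope",np.degrees(np.arctan(a[0])),np.polyval(a,[282,320,359]))
E
```

```text
t 29.8333 pos [604.149 323.515 297.693] xhead 90.09080471551533 z [ 0.013  0.001 -1.   ] F [ 1.369 -0.8    1.459] open 51.440669877292876 q [-0.771  0.408  0.293  1.398 -0.113  1.34  -0.475]
[-0.06  -0.037 -0.008]
top arm slope 2.7820023661422066 z@5 97.41455649608953 88
handle slope 3.569762907593161 [ 98.5 100.9 103.3]
```

View pics/s37.png

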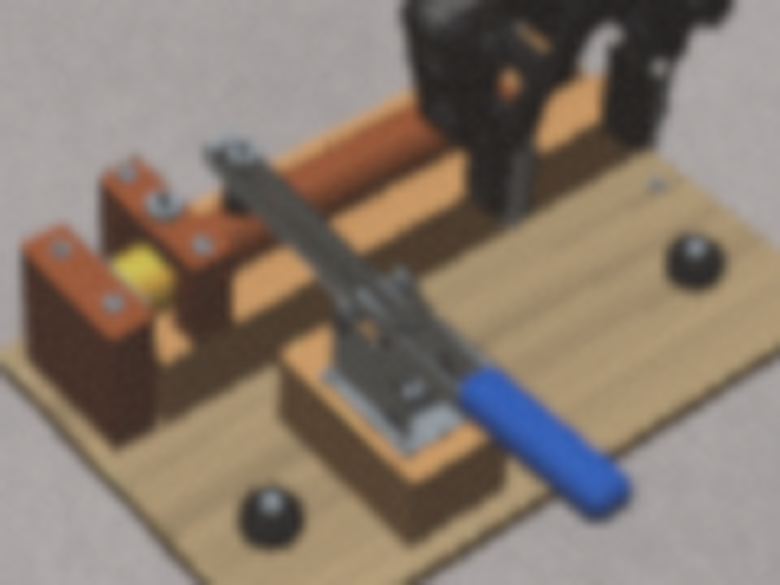

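The handle settles again at the same closed rest: about 4° and top z about 101 at mid-grip, with the arm low. Next check: has the rod's position changed during all this? I'll compare the tail edge before (w14) and after (w28, w31), and look from above now.

```bash
python3 - <<'E'
from h import *
np.set_printoptions(precision=1,suppress=True)
for n in ("w12","w14","w28","w31"):
    c=pickle.load(open(n+".pkl","rb"));P=cloud(c);im=c["pixels"].astype(int)
    m=(im[:,:,0]>1.45*im[:,:,1])&(im[:,:,0]>110)&(np.abs(P[:,:,1]-145.5)<6)&(P[:,:,2]>68)&(P[:,:,2]<80)
    Q=P[m]; print(n,"tail x",np.percentile(Q[:,0],[0.2,1]),"z",np.median(Q[:,2]),"y",np.median(Q[:,1]))
c=pickle.load(open("t37.pkl","rb"))
cv2.imwrite("pics/t37.png",cv2.resize(c["pixels"][175:255,205:305,::-1],None,fx=7,fy=7,interpolation=cv2.INTER_CUBIC))
a=pickle.load(open("s29.pkl","rb"))
E
```

```text
w12 tail x [461.9 462.5] z 72.26451878547446 y 145.47406397915984
w14 tail x [461.9 462.2] z 72.2468968786622 y 145.65086924793764
w28 tail x [462.3 463.1] z 72.36301718234566 y 145.42053634089697
w31 tail x [462.2 462.9] z 72.33611675193178 y 145.34124118780002
```

View pics/t37.png

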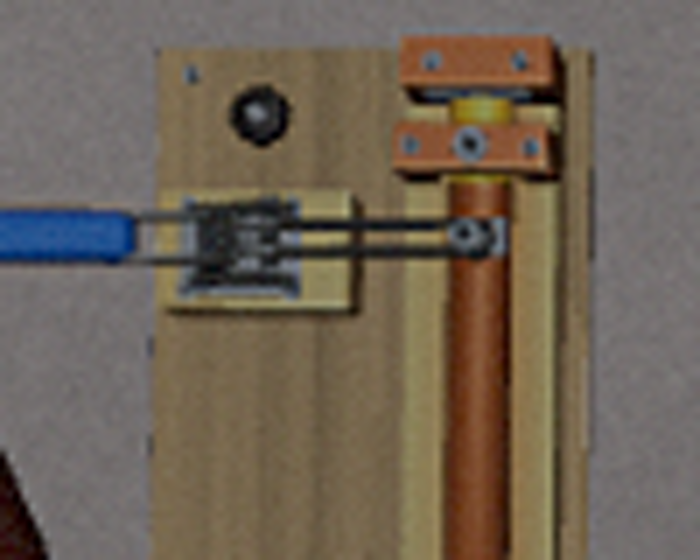

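The rod is still seated with the ferrule at the stop (460–515, 97), and its tail moved by no more than 0.5 mm. As a last check on the pad force, I'll grip the rod near its tail and pull very slightly: an unclamped rod slides at about 1 N (seen earlier), a clamped one resists several N. Then I'll push it back home. I'll compute the turn for that.

```bash
python3 - <<'E'
import numpy as np
w=np.array([-104,-177])/13
for i in range(13):
    h=np.radians(90.1+6.86*i)
    print(i,round((w[0]*np.cos(h)+w[1]*np.sin(h))/1000,4),round((w[0]*np.sin(h)-w[1]*np.cos(h))/1000,4))
E
```

```text
0 -0.0136 -0.008
1 -0.0125 -0.0096
2 -0.0113 -0.011
3 -0.0099 -0.0123
4 -0.0084 -0.0134
5 -0.0067 -0.0143
6 -0.005 -0.015
7 -0.0031 -0.0155
8 -0.0013 -0.0157
9 0.0006 -0.0158
10 0.0025 -0.0156
11 0.0044 -0.0152
12 0.0061 -0.0146
```

carry_out:
  steps:
    - [[-0.0135, -0.008, 0], [0.4, 0, -6.86], 0.6]
    - [[-0.0125, -0.0095, 0], [0.4, 0, -6.86], 0.6]
    - [[-0.0115, -0.011, 0], [0, 0, -6.86], 0.6]
    - [[-0.01, -0.0125, 0], [0, 0, -6.86], 0.6]
    - [[-0.0085, -0.0135, 0], [0, 0, -6.86], 0.6]
    - [[-0.0065, -0.0145, 0], [0, 0, -6.86], 0.6]
    - [[-0.005, -0.015, 0], [0, 0, -6.86], 0.6]
    - [[-0.003, -0.0155, 0], [0, 0, -6.86], 0.6]

```text
time_s: 30.65
position: [536.2, 214.7, 288.5]
ee_rot: [-0.005, 0.297, 0.955, -0.005]
contact_force: [0.4, 0.1, 0.7]
opening: 51.6
```

carry_out:
  steps:
    - [[-0.0015, -0.0155, 0], [0, 0, -6.86], 0.6]
    - [[0.0005, -0.016, 0], [0, 0, -6.86], 0.6]
    - [[0.0025, -0.0155, 0], [0, 0, -6.86], 0.6]
    - [[0.0045, -0.015, 0], [0, 0, -6.86], 0.6]
    - [[0.006, -0.0145, 0], [0, 0, -6.86], 0.6]
    - [[0, 0, 0.02], [0, 0, 0], 0.6]
    - [[0, 0, 0], [0, 0, 0], 0.6]

```text
time_s: 31.23
position: [495.8, 146.1, 267.3]
ee_rot: [-0.008, 0.006, 1.0, -0.004]
contact_force: [-0.6, 0.5, -1.1]
opening: 51.3
```

```bash
python3 - <<'E'
from plant import *
from h import *
s=get_state();show(s)
print(rel(s,[500,146.5,131.5],np.radians(179.35)))
c=camera("wrist");cv2.imwrite("pics/w38.png",c["pixels"][:,:,::-1]);pickle.dump(c,open("w38.pkl","wb"))
from wm import meas
meas(c)
E
```

```text
t 31.2333 pos [495.761 146.098 267.333] xhead 179.33657765775007 z [-0.015 -0.007 -1.   ] F [-0.648  0.528 -1.137] open 51.3399295229449 q [-0.525  0.094  0.162  1.832 -0.015  1.233  1.2  ]
(array([ -6.276,   1.459, 135.746]), array([-0.425, -0.862, -0.01 ]), array([ -4.234,   0.45 , 135.833]))
handle top: slope deg 3.448640930938014 y 295.2709782805722 358.5404657471987 z at ends [ 98.7 102.5]
```

View pics/w38.png

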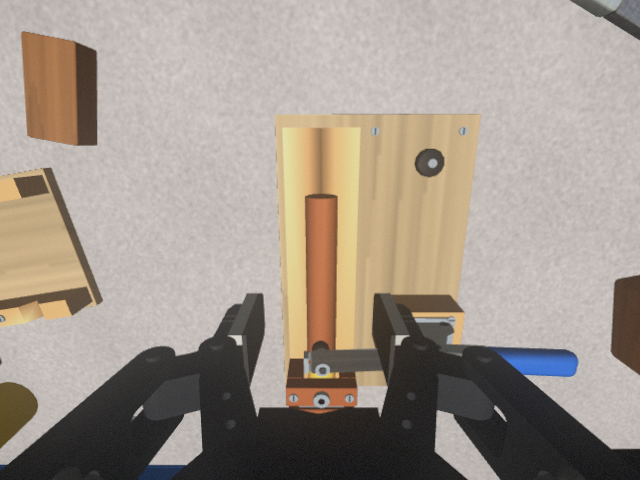

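carry_out:
  steps:
    - [[0, 0, 0.03], [-0.4, -0.85, 0], 0.6]
    - [[0, 0.0005, 0.035], [0, 0, 0], 0.6]
    - [[0, 0, 0.035], [0, 0, 0], 0.6]
    - [[0, 0, 0.022], [0, 0, 0], 0.6]
    - [[0, 0, 0.011], [0, 0, 0], 0.6]
    - [[0, 0, 0], [0, 0, 0], 0.4]
    - [[0, 0, 0], [0, 0, 0], 0.4]

```text
time_s: 31.87
position: [498.0, 148.2, 138.2]
ee_rot: [0.002, 0.005, 1.0, 0.001]
contact_force: [0.0, 0.4, -0.4]
opening: 34.3
```

carry_out:
  steps:
    - [[0, 0, 0], [0, 0, 0], 0.3]
    - [[0, 0, 0], [0, 0, 0], 0.2]
    - [[0, 0, 0], [0, 0, 0], 0.1]
    - [[0, 0, 0], [0, 0, 0], 0]
    - [[0, 0, 0], [0, 0, 0], 0]
    - [[0, 0, 0], [0, 0, 0], 0]

```text
time_s: 32.37
position: [498.9, 146.9, 141.4]
ee_rot: [0.004, 0.006, 1.0, 0.001]
contact_force: [-8.0, -6.6, 24.5]
opening: 13.5
```

carry_out:
  steps:
    - [[0.0005, 0, 0], [0, 0, 0], 0]
    - [[0, 0, 0], [0, 0, 0], 0]
    - [[0, 0, 0], [0, 0, 0], 0]

```text
time_s: 32.62
position: [501.4, 148.2, 144.9]
ee_rot: [0.007, 0.006, 1.0, 0.003]
contact_force: [-9.1, -6.9, 44.5]
opening: -0.3
```

The descent stopped 6 mm short, so the fingers slipped shut over the top of the rod and now press down on it. Lifting off at once.

carry_out:
  steps:
    - [[0, 0, -0.008], [0, 0, 0], 0]
    - [[0, 0, -0.015], [0, 0, 0], 0]
    - [[0, 0, -0.03], [0, 0, 0], 0]
    - [[0, 0, -0.03], [0, 0, 0], 0]
    - [[0, 0, 0], [0, 0, 0], 0]

```text
time_s: 33.03
position: [499.7, 148.5, 228.2]
ee_rot: [0.007, 0.006, 1.0, 0.003]
contact_force: [1.0, 0.8, 0.0]
opening: -0.1
```

```bash
python3 - <<'E'
from plant import *
from h import *
np.set_printoptions(precision=1,suppress=True)
s=get_state();show(s)
c=camera("wrist");cv2.imwrite("pics/w39.png",c["pixels"][:,:,::-1]);pickle.dump(c,open("w39.pkl","wb"))
P=cloud(c);im=c["pixels"].astype(int)
m=(im[:,:,0]>1.45*im[:,:,1])&(im[:,:,0]>110)&(np.abs(P[:,:,1]-145.5)<6)&(P[:,:,2]>60)&(P[:,:,2]<90)
Q=P[m]; print("tail x",np.percentile(Q[:,0],[0.2,1]))
for lo in range(460,600,20):
    q=Q[(Q[:,0]>=lo)&(Q[:,0]<lo+20)]
    if len(q)>20: print(lo,np.percentile(q[:,2],80),np.median(q[:,1]))
from wm import meas
meas(c)
E
python3 gv.py 39
```

```text
t 33.0333 pos [499.654 148.516 228.167] xhead 179.3485557572303 z [ 0.014  0.006 -1.   ] F [1.033 0.771 0.022] open -0.05364310483307207 q [-0.524  0.117  0.162  1.891 -0.022  1.119  1.205]
tail x [461.881 462.15 ]
460 72.92437386798416 145.68724455462882
480 72.85977070634064 145.47433191768147
500 72.91684898563236 145.3416900570813
520 72.99576706600638 145.6386200829905
handle top: slope deg 4.3183967441887745 y 281.95172100392165 358.3455280222006 z at ends [ 96.9 102.7]
t 33.0833 pos [498.855 148.305 225.579] xhead 179.361346216718 z [ 0.012  0.005 -1.   ] F [0.139 0.961 0.362] open 0.046475208767747266 q [-0.524  0.12   0.162  1.895 -0.022  1.116  1.205]
[-0.03  -0.003  0.016]
top arm slope 1.1872675001632427 z@5 98.67130956122527 29
```

View pics/w39.png

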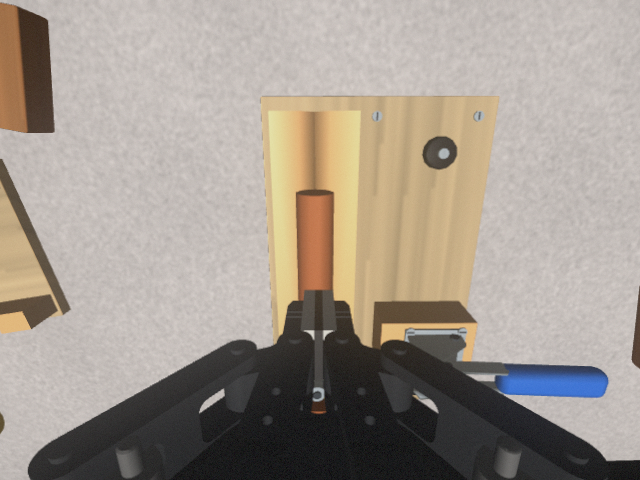

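View pics/s39.png

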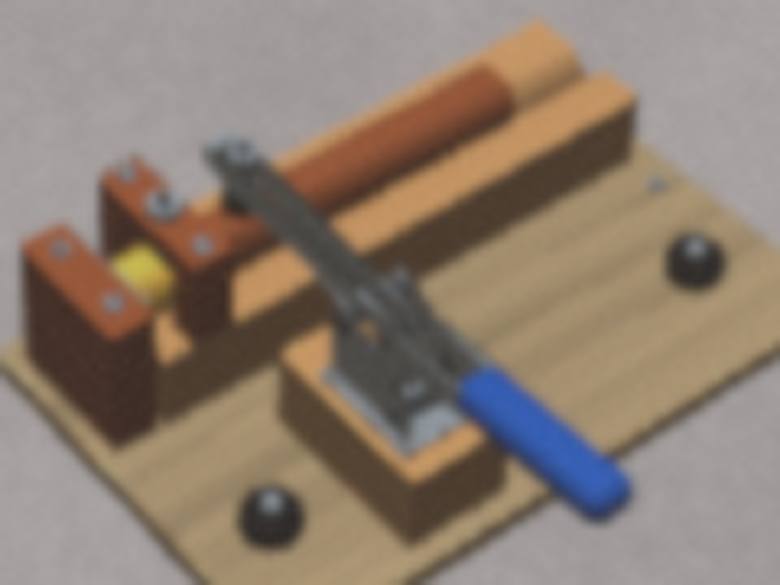

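The rod didn't move: tail x 461.9, the same as after the nudge home, top z 72.9, level. The handle is at 4.3° and the fingers are clear of everything. A repeat of the pull test would risk more than it could tell me, so I'm handing in.

```bash
python3 - <<'E'
from plant import *
print(job_done())
E
```

```text
the job is handed in; nothing more can be done
None
```

I took the ferruled blank from the rack, laid it in the V-groove and slid it under the drill guide to the end stop. I then closed the toggle clamp on it and handed in at about 33 s. I never measured the pad's force, so whether it exceeds 3 N is not confirmed.

**Final checks**
- **Rod:** seated and level, with its top at z of about 72.9. The tail sits at x 461.9, the same as after the nudge that confirmed contact with the stop (force rose to 12 N within 0.4 mm).
- **Clamp:** the handle rests at about 4°, and its joint is near 0 by my estimate. After I lifted it about 20 mm and closed it again, it went back to nearly the same rest.
- **Surroundings:** the two plain blanks had not moved just after I lifted the rod. I did not re-measure them or the other items at the end.

**What went wrong or disagreed**
- **Clamp position:** the clamp stands about 23 mm farther out than the table says. Its rest is also about 4° and 9 mm below the listed closed pose.
- **Handle overshoot:** I first pushed the handle past closed, which lifted the arm. I recovered by pressing the arm's end down, then re-closed the handle gently.
- **Pad force:** the pad touches the rod, and I estimate its spring is compressed 0.5–1 mm. Lifting the handle took about 6.5 N, which suggests it is loaded.
- **Failed pull test:** I tried to check the clamping by pulling lightly on the rod. The fingers slipped shut above it and pressed on it with 44 N on the wrist reading. That is above the 40 N limit for the arm or gripper body, though only the fingers appeared to be touching.

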